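# Clamp the model cars in the drying jig

### The job

Seat every model car in its own bay of the drying jig, then, with all cars in, knock the sprung locking peg of each occupied bay fully down with the mallet (never with the hand, and leave the peg of an empty bay up). Stand the mallet back upright on its cork pad and let go of it, then turn the lamp selector to the mark with as many dots as there are cars clamped. If something gets knocked out of place, put it right, and leave the jars, tape and swab cup where they are.

Things in the scene. Friction and masses are not known exactly. Their poses are not given: they have to be found in the camera images.
- car1: Bare primer-grey model car shell, 100 mm long (its x), 42 mm wide (its y); straight body sides up to 30 mm, then a cabin 48 x 33 mm (centred 4 mm behind the origin) up to 44 mm. 0.12 kg. Origin: centre of the underside. All cars are alike; the nose may point either way in a bay. None if absent
- car2: Bare primer-grey model car shell, 100 mm long (its x), 42 mm wide (its y); straight body sides up to 30 mm, then a cabin 48 x 33 mm (centred 4 mm behind the origin) up to 44 mm. 0.12 kg. Origin: centre of the underside. All cars are alike; the nose may point either way in a bay. None if absent
- car3: Bare primer-grey model car shell, 100 mm long (its x), 42 mm wide (its y); straight body sides up to 30 mm, then a cabin 48 x 33 mm (centred 4 mm behind the origin) up to 44 mm. 0.12 kg. Origin: centre of the underside. All cars are alike; the nose may point either way in a bay. None if absent
- car4: Bare primer-grey model car shell, 100 mm long (its x), 42 mm wide (its y); straight body sides up to 30 mm, then a cabin 48 x 33 mm (centred 4 mm behind the origin) up to 44 mm. 0.12 kg. Origin: centre of the underside. All cars are alike; the nose may point either way in a bay. None if absent
- jig: Fixed drying jig: aluminium base plate 150 mm (x) by 335 mm (y), 8 mm thick, with four bays side by side and, at the robot-side (-x) end of each bay, a peg. Origin: centre of the underside at table level; it can stand turned by a small yaw
- bay1 (a point): Centre of the floor (8 mm above the table, level) of bay 1, axes as the jig's. A bay is 112 mm long (jig x) by 54 mm wide (jig y) inside, between rails 4 mm thick and 11 mm high above its floor on all four sides; bays are 88 mm apart along jig y
- bay2 (a point): Centre of the floor (8 mm above the table, level) of bay 2, axes as the jig's. A bay is 112 mm long (jig x) by 54 mm wide (jig y) inside, between rails 4 mm thick and 11 mm high above its floor on all four sides; bays are 88 mm apart along jig y
- bay3 (a point): Centre of the floor (8 mm above the table, level) of bay 3, axes as the jig's. A bay is 112 mm long (jig x) by 54 mm wide (jig y) inside, between rails 4 mm thick and 11 mm high above its floor on all four sides; bays are 88 mm apart along jig y
- bay4 (a point): Centre of the floor (8 mm above the table, level) of bay 4, axes as the jig's. A bay is 112 mm long (jig x) by 54 mm wide (jig y) inside, between rails 4 mm thick and 11 mm high above its floor on all four sides; bays are 88 mm apart along jig y
- peg1 (a joint): How far the locking peg of bay 1 is driven down, m: 0 up, 0.015 fully down. Sprung, in a stiff friction sleeve: takes about 5 N to start and 7 N to finish, and stays where it is driven. Its flat steel cap, 22 mm across, is centred 73 mm to -x (jig frame) of the bay's centre, its top 62 mm above the table when up, 47 mm when fully down; the grey sleeve is 26 mm across, its top 40 mm above the table
- peg2 (a joint): How far the locking peg of bay 2 is driven down, m: 0 up, 0.015 fully down. Sprung, in a stiff friction sleeve: takes about 5 N to start and 7 N to finish, and stays where it is driven. Its flat steel cap, 22 mm across, is centred 73 mm to -x (jig frame) of the bay's centre, its top 62 mm above the table when up, 47 mm when fully down; the grey sleeve is 26 mm across, its top 40 mm above the table
- peg3 (a joint): How far the locking peg of bay 3 is driven down, m: 0 up, 0.015 fully down. Sprung, in a stiff friction sleeve: takes about 5 N to start and 7 N to finish, and stays where it is driven. Its flat steel cap, 22 mm across, is centred 73 mm to -x (jig frame) of the bay's centre, its top 62 mm above the table when up, 47 mm when fully down; the grey sleeve is 26 mm across, its top 40 mm above the table
- peg4 (a joint): How far the locking peg of bay 4 is driven down, m: 0 up, 0.015 fully down. Sprung, in a stiff friction sleeve: takes about 5 N to start and 7 N to finish, and stays where it is driven. Its flat steel cap, 22 mm across, is centred 73 mm to -x (jig frame) of the bay's centre, its top 62 mm above the table when up, 47 mm when fully down; the grey sleeve is 26 mm across, its top 40 mm above the table
- mallet: Mallet, 0.36 kg, on its striking face: upright round head 48 mm across, 58 mm high, and a level wooden handle (18 mm wide, 26 mm high) towards the mallet's -x, from 24 to 129 mm from the head's axis, its centre line 34 mm above the face. Origin: centre of the striking face (underside). Held handle level, it strikes downward; grip about 46 mm from the head's axis; hard blows can turn it in the grip
- pad: Fixed round cork pad, the mallet's home, 84 mm across, 2 mm thick; origin: centre of its underside, on the table. The mallet starts on it; put it back with its head's axis within 20 mm of the pad's centre
- lampbox: Fixed white control box of the drying lamp, 125 x 125 x 45 mm high, with the selector on top; origin: centre of its underside; its front is its -x. Black marks round the knob: an open ring (off) to the front, then clockwise seen from above 1, 2, 3 and 4 dots, 0.6 rad apart
- knob (a joint): Selector angle, rad: grows as the knob turns clockwise seen from above; 0 = off (pointer to the box's -x), 0.6 = one dot, 1.2 = two dots, 1.8 = three dots, 2.4 = four dots, end stops at 0 and 2.8. Stiff (0.06 N m), stays where it is left; within 0.15 rad of the mark is right
- knob_grip (a point): On the knob's axis, 82 mm above the table, at the height to grip. The knob's grip bar is 42 mm long, 14 mm wide and 32 mm high (its top is 89 mm above the table); it lies along the pointer: at angle a it runs along the box's x axis turned by -a about the vertical; a white line on top marks the pointer end
- jar1: Bystander: paint jar with white cap, 48 mm across, 62 mm high; origin: centre of the underside
- jar2: Bystander: paint jar with black cap, 44 mm across, 56 mm high; origin: centre of the underside
- tape: Bystander: roll of masking tape lying flat, 72 mm across, 18 mm high; origin: centre of the underside
- swabcup: Bystander: clear cup, 60 mm across, 70 mm high; origin: centre of the underside
Not all that is in view belongs to the job. Of the things that look like the lampbox, the middle-sized one is meant. Leave any pink look-alike of the car2 alone.

How it is judged:
By the outcome, as a careful person would: the job done as asked, in the order asked, and still so for the second after the job is handed in, with the robot touching nothing.
Of car1, car2, car3, car4 only 3 to 4 are there at a start; the rules pass over those that are not, and their reading is None.
At some moment in a run one of car1, car2, car3, car4 may be knocked a few centimetres aside while the robot is not near it.
It also fails if it takes over 210 s, if anything falls off the work surface, if the arm or the gripper's body presses on something with over 40 N, if the wrist force passes 120 N, or if a joint passes its speed limit or range.

### The arm

A 6-joint arm with a two-finger parallel gripper is mounted at the origin on the work surface. World frame = base frame: x ahead of the robot, y to its left, z up, the work surface at z = 0. Lengths are in m, angles in rad, forces in N, time in s.
With the tool pointing down it reaches from about 0.25 to 0.725 m from the base axis. Payload 4 kg.
Tool frame: the origin (TCP) lies on the centre line of the jaws, within the pads' length; the fingertips stand 11 mm ahead of it and the grasp point (between the pads) lies 8 mm behind it; z points along the fingers, x is the direction in which the jaws open and shut, and the axes are right-handed (so a half turn about z gives the same grasp; the last joint's range is limited). The gripper opens to 85 mm and grips with 20 to 120 N. Pads are 22 mm wide; open, the fingers measure 114 mm over their backs; the gripper's body (76 mm by 85 mm) begins 54 mm behind the grasp point. The pads swing forward as they close: fully open they stand 13 mm farther back than shut.
Start: joints at [1.22, 0.241, 0.005, 1.335, 0, 1.571], TCP at [0.172, 0.47, 0.242] pointing down, gripper open.
Joint ranges: [-2.72, 2.72], [-1.05, 1.87], [-1.09, 1.28], [-1.99, 2.15], [-1.42, 1.44], [-3.14, 3.14]. Speed limits (rad/s): [2.79, 2.79, 3.14, 3.14, 3.14, 3.14].

### API

Orientations are given as a unit quaternion [x, y, z, w].
In Python, from station import readout, viewer, manip gives the robot as it stands.
- The arm moves only by the tool carry_out, never from a script. Its arguments are lists of equal length, an entry for each row: "travel": the shift along the tool's x, y, z in units of 30 mm (1.0 is 30 mm), a list of three; "rot": the turn, a rotation vector about the tool's x, y, z in units of 5 degrees (1.0 is 5 degrees), a list of three; "claw": the finger opening in mm, from 0 to 85.4. In form: {"travel": [[tx, ty, tz], ...], "rot": [[ax, ay, az], ...], "claw": [claw, ...]}. A call has exactly 5 rows; each row shifts and turns the pose as measured when the row begins, along the tool's axes as they then stand; what a row does not reach is not made up. A row lasts 1/12 s, in which the tool goes at most 41.7 mm and 7.16 degrees, less where a joint would pass 70% of its speed; a pose out of reach is approached as far as the arm can. A call is refused whole if a number of a shift passes 1 or a number of a turn 1, either way. A call with a gripper value outside its range is refused whole. The fingers move at their own pace and stop on an object; "squeeze" is the grip in N (left out, the last holds). Time passes only in rows, so rows that do not move let the fingers close, or fill a call up. It gives the time, the measured TCP pose, the force and the opening at its end, in the units of the state.
- readout.get_state(): the state, without advancing time (a new reading comes with each control period).
- viewer.read_camera(name): name is "side" or "top"; returns a dict with "frame" (480x640x3 uint8, blue, green, red), "fovy" (degrees; the focal length in pixels is half the picture's height over the tangent of half this angle, whatever the lens; pixels are square), "cx", "cy" (the principal point, pixels), "R" (3x3) and "t" (3): a world point X has camera coordinates R X + t. Camera axes: x right, y down, z forward; pixel columns grow to the right and rows downward; lengths in m; the calibration is good to about 2 mm. A picture is of the moment at which its call begins. There is no depth.
- manip.sign_off(): hands the job in, once; it reports no verdict.
The state is a dict: "time_s": time; "q": joint angles; "joint_vel": joint speeds; "tau": joint torques, N m; "tcp_pos": TCP position; "eef_rot": TCP orientation; "ft_force": force on the tool from outside, world axes, zero at the start; "ft_torque": the same for the moment, N m; "gripper_width": finger opening in m.
Only numpy, scipy, OpenCV 4.12 (cv2) and the standard library are available. Lean on these libraries where they do the work, as an engineer would, in place of code of your own. Each camera call takes 0.05 s, during which the arm holds its last target.

## Working session

There is one attempt and no reset: what is moved stays moved. The work goes in short steps, Python scripts to look and compute and a tool call to move; the robot and the scene stay as the last step left them, time stands still between calls to the robot, and variables do not carry over. Pictures are saved under pics/ and viewed, and the job is handed in when it is done.

Besides the shell and the picture viewer there is one more tool, called after ">>>" as name(argument=value, ...) on one line, values as JSON. carry_out: Moves the arm, as the interface text tells. Its arguments: {"type":"object","properties":{"travel":{"type":"array","items":{"type":"array","items":{"type":"number"}}},"rot":{"type":"array","items":{"type":"array","items":{"type":"number"}}},"claw":{"type":"array","items":{"type":"number"}},"squeeze":{"type":"number"}},"required":["travel","rot","claw"]}

```bash
ls; mkdir -p pics
python3 - <<'E'
from station import readout, viewer
import cv2,pickle
print(readout.get_state())
for n in ("side","top"):
    c=viewer.read_camera(n); cv2.imwrite(f"pics/{n}0.png",c["frame"]); pickle.dump(c,open(f"{n}0.pkl","wb"))
    print(n,c["fovy"],c["cx"],c["cy"],c["R"],c["t"],[k for k in c])
E
```

```text
pics
{'time_s': 0.0, 'q': array([ 1.22000380e+00,  2.41368607e-01,  3.74060177e-03,  1.33517297e+00,
       -2.57926524e-06,  1.57079418e+00]), 'joint_vel': array([-2.49877069e-04,  5.45035509e-04, -3.93106057e-04, -2.50545924e-03,
        9.48814315e-06, -3.72123098e-04]), 'tau': array([-9.08978218e-04, -3.72322690e+01,  2.52405846e+01,  1.69655675e-02,
        1.79310553e-05, -2.15506461e-06]), 'tcp_pos': array([0.17161872, 0.46899509, 0.24144132]), 'eef_rot': array([ 8.19645905e-01,  5.72869607e-01, -8.20812024e-04,  5.75255414e-04]), 'ft_force': array([ 0.29246186, -0.14207975,  0.44044491]), 'ft_torque': array([ 0.0126781 ,  0.02884525, -0.02538382]), 'gripper_width': 0.08539341284159484}
side 51.94024878712894 322.13614278885643 230.40371624475347 [[ 0.99350233 -0.11357428  0.00734914]
 [-0.06209078 -0.59499732 -0.80132573]
 [ 0.09538271  0.79566266 -0.59818314]] [-0.57763541  0.04740171  1.16949072] ['frame', 'fovy', 'cx', 'cy', 'R', 't']
top 42.107999590382086 316.88867423790447 237.8896905671641 [[ 0.01100726 -0.99991566  0.00689351]
 [-0.99052502 -0.01184714 -0.13682041]
 [ 0.13689054 -0.00532218 -0.99057188]] [-0.10211842  0.55673112  1.32034927] ['frame', 'fovy', 'cx', 'cy', 'R', 't']
```

View pics/side0.png

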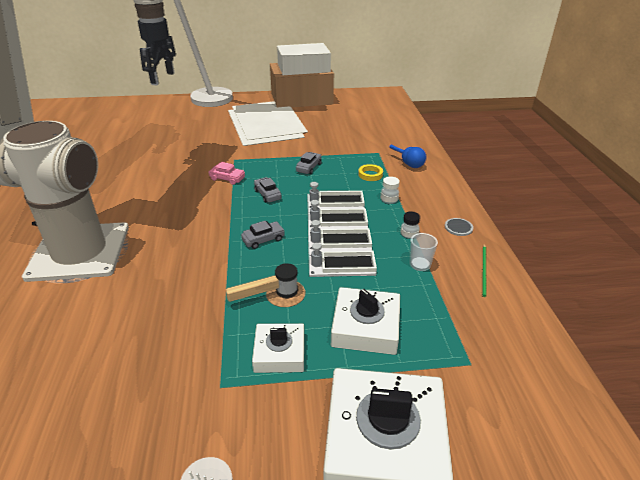

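View pics/top0.png

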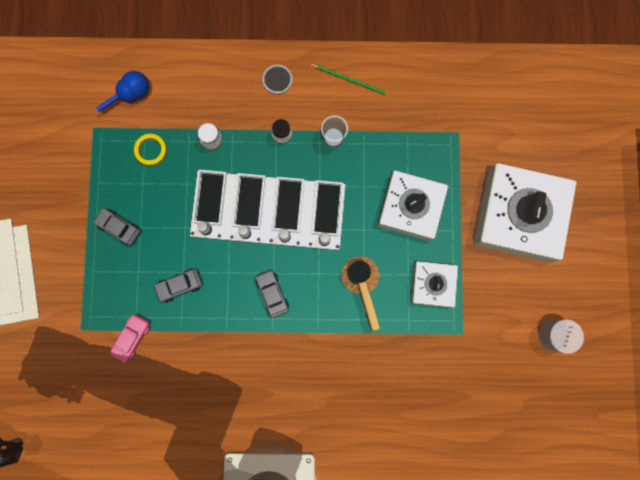

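```bash
cat > h.py <<'E'
import numpy as np,cv2,pickle
from scipy.spatial.transform import Rotation as Rn
def F(c): return 240/np.tan(np.radians(c["fovy"]/2))
def proj(c,X):
    p=np.asarray(c["R"])@np.asarray(X,float)+np.asarray(c["t"]); f=F(c)
    return np.array([c["cx"]+f*p[0]/p[2],c["cy"]+f*p[1]/p[2]])
def back(c,uv,z):
    R=np.asarray(c["R"]);t=np.asarray(c["t"]);f=F(c)
    d=R.T@np.array([(uv[0]-c["cx"])/f,(uv[1]-c["cy"])/f,1.]); o=-R.T@t
    return o+d*(z-o[2])/d[2]
def crop(c,x0,y0,w,h,s,name):
    im=cv2.resize(c["frame"][y0:y0+h,x0:x0+w],None,fx=s,fy=s,interpolation=cv2.INTER_CUBIC)
    for k in range(0,w,10):
        cv2.line(im,(k*s,0),(k*s,6 if k%50 else 14),(0,255,255),1)
        if (x0+k)%20==0: cv2.putText(im,str(x0+k),(k*s,22),0,.35,(0,255,255),1)
    for k in range(0,h,10):
        cv2.line(im,(0,k*s),(6,k*s),(0,255,255),1)
        if (y0+k)%20==0: cv2.putText(im,str(y0+k),(8,k*s+4),0,.35,(0,255,255),1)
    cv2.imwrite("pics/"+name,im)
def load(n): return pickle.load(open(n+".pkl","rb"))
def snap(n,tag):
    from station import viewer
    c=viewer.read_camera(n); pickle.dump(c,open(f"{n}{tag}.pkl","wb")); return c
E
sed -i 's/^E$//' h.py
python3 - <<'E'
from h import *
c=load("top0");s=load("side0")
print(proj(c,[0,0,0]),proj(s,[0,0,0]),proj(c,[.172,.47,.23]),proj(s,[.172,.47,.23]))
crop(c,80,180,220,180,3,"a.png" ) if 0 else None
crop(c,85,195,130,100,6,"a.png");crop(c,180,160,130,100,6,"b.png");crop(c,250,160,130,100,6,"b2.png");crop(c,240,240,150,100,5,"c.png");crop(c,370,165,80,80,7,"d.png")
E
```

```text
[268.66870522 500.77623069] [ 78.76926265 250.37480325] [ -1.46095689 433.47032928] [163.31599787  82.39614589]
```

View pics/a.png

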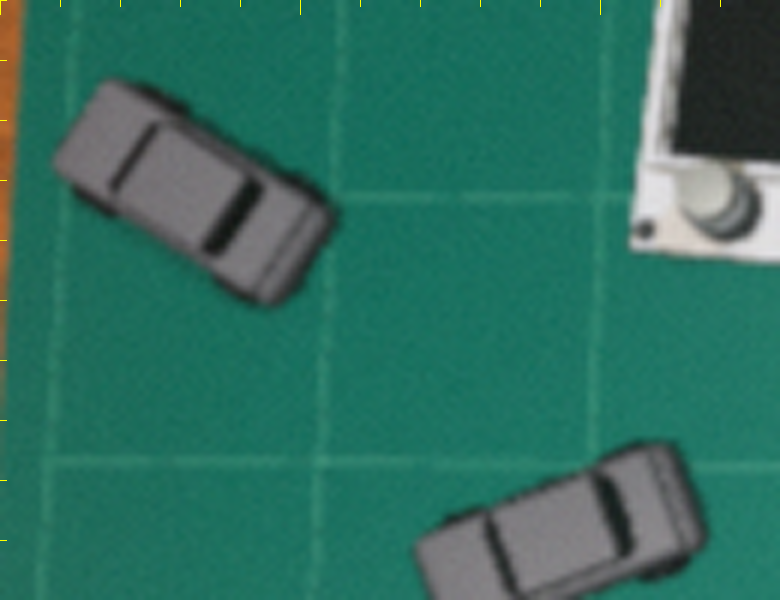

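View pics/b.png

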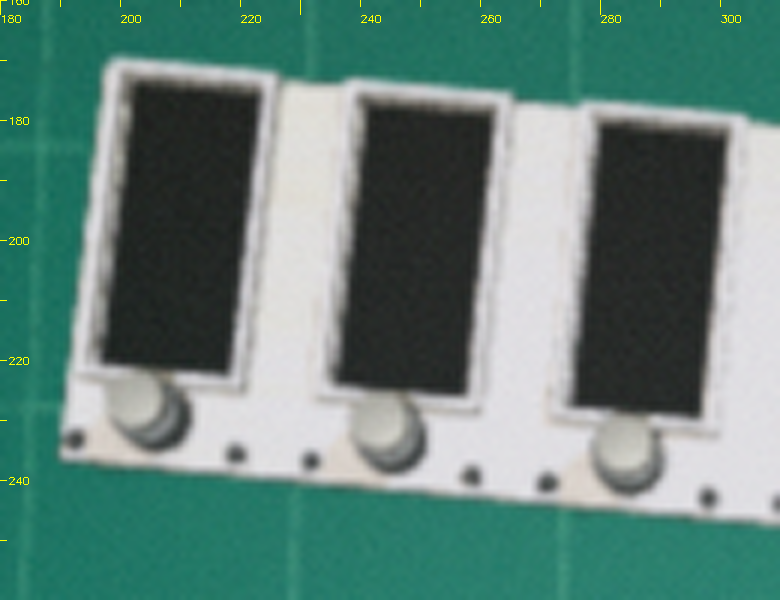

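View pics/b2.png

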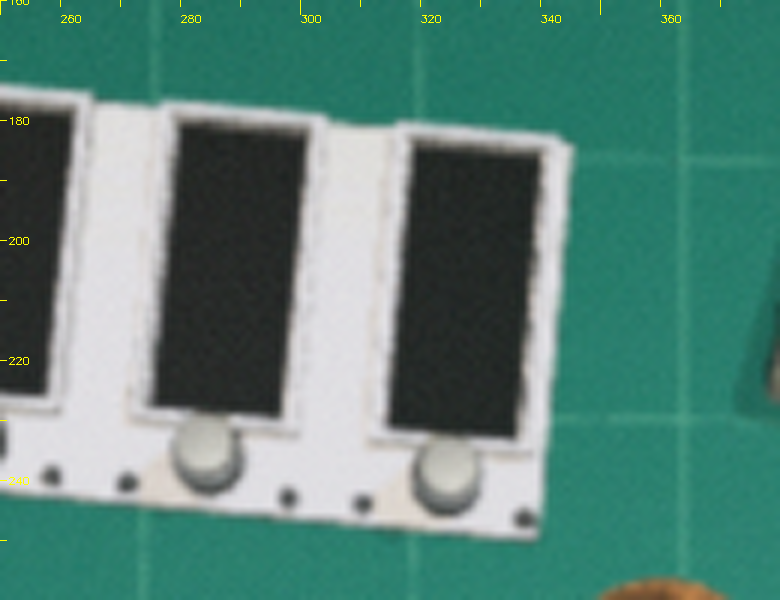

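View pics/c.png

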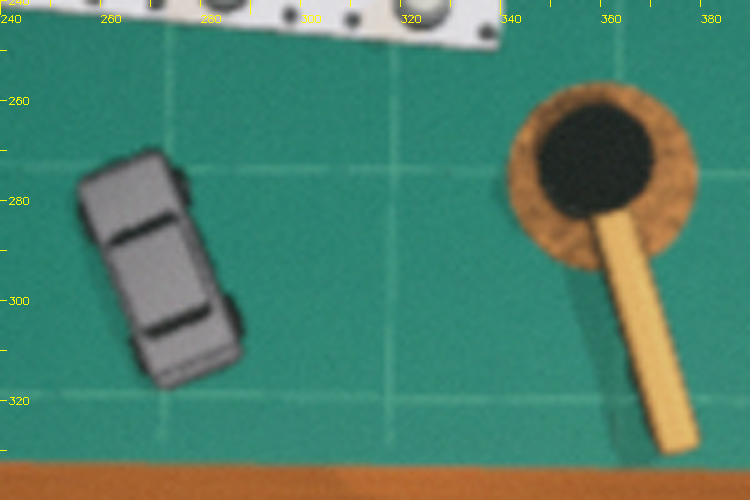

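View pics/d.png

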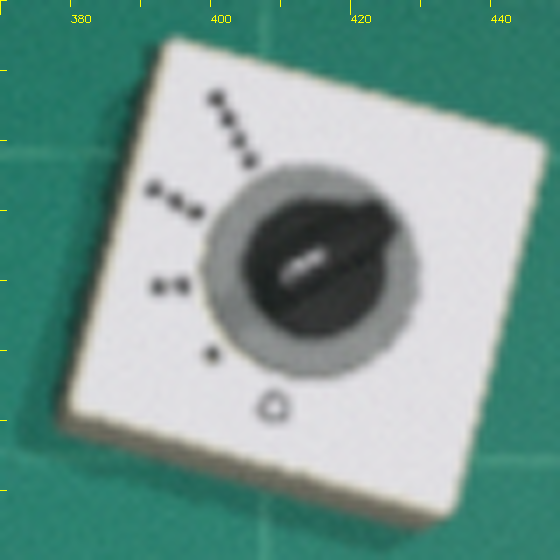

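```bash
cat > fit.py <<'E'
from h import *
from scipy.optimize import minimize,least_squares
def mask(c):
    hsv=cv2.cvtColor(cv2.GaussianBlur(c["frame"],(3,3),0),cv2.COLOR_BGR2HSV)
    return ((hsv[...,1]<70)&(hsv[...,2]<190)).astype(np.uint8)
def carpts(p,z0=0.):
    x,y,a=p; ca,sa=np.cos(a),np.sin(a); out=[]
    for (cx,l,w,za,zb) in ((0,.1,.042,.006,.03),(-.004,.048,.033,.03,.044)):
        P=[]
        for sx in(-1,1):
            for sy in(-1,1):
                for z in(za,zb):
                    X=cx+sx*l/2;Y=sy*w/2
                    P.append([x+ca*X-sa*Y,y+sa*X+ca*Y,z+z0])
        out.append(P)
    return out
def sil(c,p,S,x0,y0,w,h,z0):
    m=np.zeros((h*S,w*S),np.uint8)
    for P in carpts(p,z0):
        q=np.array([proj(c,X) for X in P]); q=(q-[x0,y0]+.5)*S
        cv2.fillConvexPoly(m,cv2.convexHull(np.round(q*16).astype(np.int32)),1,shift=4)
    return m
def fitcar(cams,p0,z0=0.,bayes=None):
    data=[]
    for c in cams:
        u=proj(c,[p0[0],p0[1],.02+z0]); x0,y0=(u-40).astype(int);w=h=80;S=4
        m=mask(c)[y0:y0+h,x0:x0+w]
        n,l,st,ce=cv2.connectedComponentsWithStats(m)
        d=[np.hypot(*(ce[i]-40))-(st[i,4]**.5)*.3 if st[i,4]>80 else 1e9 for i in range(1,n)]
        m=(l==1+int(np.argmin(d))).astype(np.uint8)
        data.append((c,S,x0,y0,w,h,cv2.resize(m*1.0,None,fx=S,fy=S,interpolation=cv2.INTER_LINEAR)>.5))
    def cost(v):
        p=[v[0]/100,v[1]/100,v[2]/10]; t=0
        for c,S,x0,y0,w,h,m in data:
            s=sil(c,p,S,x0,y0,w,h,z0)>0; t+=1-(s&m).sum()/max(1,(s|m).sum())
        return t/len(data)
    best=None
    for da in(0,np.pi):
        for k in range(2):
            v=np.array([p0[0]*100,p0[1]*100,(p0[2]+da)*10])
            for _ in range(3):
                r=minimize(cost,v,method="Nelder-Mead",options=dict(initial_simplex=v+np.array([[0,0,0],[1,0,0],[0,1,0],[0,0,1.5]]),xatol=.005,fatol=1e-5)); v=r.x
        if best is None or r.fun<best[1]: best=(r.x/[100,100,10],r.fun)
    return best
E
cat > f1.py <<'E'
from fit import *
import sys
tag=sys.argv[1]
c=load("top"+tag);s=load("side"+tag)
for n,uv,hd in (("A",(118,227),(-.55,-.83)),("B",(178,285),(.3,-.95)),("C",(271,294),(.9,.35))):
    p=back(c,uv,.02); p0=[p[0],p[1],np.arctan2(hd[1],hd[0])]
    for cams in ([c],[s],[c,s]):
        b=fitcar(cams,p0); print(n,b[0].round(4),round(b[1],3))
E
python3 f1.py 0
python3 - <<'E'
from fit import *
c=load("top0")
pts=[((203,226.5),.062,0),((244.3,231.3),.062,1),((284.7,235),.062,2),((324.5,238),.062,3)]
cap=[back(c,u,z) for u,z,_ in pts]; print(np.round(cap,4))
for a,b in zip(cap,cap[1:]): print(np.hypot(*(b-a)[:2]),np.degrees(np.arctan2(b[1]-a[1],b[0]-a[0])))
for u,z in (((190,237),.008),((339.5,249.5),.008),((345.5,184.5),.008),((198.5,169.5),.019),((343,182.5),.019)): print(u,back(c,u,z).round(4))
print("pad",back(c,(360,275),.002),"head",back(c,(359,271.5),.06),"hend",back(c,(373.5,330),.049), back(c,(364,281.5),.049))
for u,z in (((393.5,170),.045),((447.5,185.5),.045),((434.5,238),.045),((379.5,224),.045)): print("box",back(c,u,z).round(4))
E
```

```text
A [ 0.5801  0.3459 -2.1163] 0.112
A [0.5797 0.3419 1.1002] 0.163
A [0.5806 0.3453 1.0552] 0.145
B [ 0.4533  0.2059 -1.1702] 0.113
B [0.4497 0.2039 1.8924] 0.142
B [0.452  0.2062 1.9345] 0.16
C [0.437 0.002 0.398] 0.08
C [ 0.4365 -0.0042  0.4069] 0.152
C [0.4365 0.0013 0.4014] 0.129
[[ 0.5764  0.1489  0.062 ]
 [ 0.567   0.0601  0.062 ]
 [ 0.5601 -0.0266  0.062 ]
 [ 0.5546 -0.1119  0.062 ]]
0.08926328768547846 -96.00549031393359
0.08697628973288318 -94.59723846532599
0.08550837532465036 -93.6664970353511
(190, 237) [0.5607 0.1867 0.008 ]
(339.5, 249.5) [ 0.5366 -0.1465  0.008 ]
(345.5, 184.5) [ 0.6845 -0.1591  0.008 ]
(198.5, 169.5) [0.7122 0.1714 0.019 ]
(343, 182.5) [ 0.6865 -0.1529  0.019 ]
pad [ 0.48084352 -0.19261305  0.002     ] head [ 0.48371224 -0.18610286  0.06      ] hend [ 0.36066351 -0.21789938  0.049     ] [ 0.46328762 -0.19767236  0.049     ]
box [ 0.7101 -0.2629  0.045 ]
box [ 0.6767 -0.3815  0.045 ]
box [ 0.5598 -0.3511  0.045 ]
box [ 0.5891 -0.2317  0.045 ]
```

```bash
cat > jig.py <<'E'
from fit import *
c=load("top0");s=load("side0")
obs=[]  # (jig pt fn, uv)
def pts(p):
    x,y,a,dx=p; R=np.array([[np.cos(a),-np.sin(a)],[np.sin(a),np.cos(a)]])
    W=lambda X,Y,z: np.r_[np.array([x,y])+R@[X,Y],z]
    caps=[W(dx-.073,Y,.062) for Y in(.132,.044,-.044,-.132)]
    cor=[W(-.075,.1675,.008),W(-.075,-.1675,.008),W(.075,-.1675,.008)]
    inner=[]
    for Y in (.132,.044,-.044,-.132):
        for X,sy in((.056,1),(.056,-1),(-.056,-1),(-.056,1)): inner.append(W(dx+X,Y+sy*.027,.019))
    return caps,cor,inner
uv=[(203.3,226.3),(244.2,231),(284.7,234.8),(324.3,238),(190,237),(339.5,249.5),(345.5,184.5)]
def res(p):
    a,b,_=pts(p); return (np.array([proj(c,X) for X in a+b])-uv).ravel()
r=least_squares(res,[.62,.01,-.08,.01]); p=r.x
if __name__=="__main__":
    print(p,r.fun.reshape(-1,2).round(2))
    im=cv2.resize(c["frame"][160:260,180:360],None,fx=4.4,fy=4.4,interpolation=cv2.INTER_CUBIC)
    im2=cv2.resize(s["frame"][170:290,290:390],None,fx=5,fy=5,interpolation=cv2.INTER_CUBIC)
    for P,col in zip(pts(p),((0,0,255),(255,0,255),(255,255,0))):
        for X in P:
            q=(proj(c,X)+.5-[180,160])*4.4; cv2.circle(im,tuple(q.astype(int)),2,col,-1)
            q=(proj(s,X)+.5-[290,170])*5; cv2.circle(im2,tuple(q.astype(int)),2,col,-1)
    cv2.imwrite("pics/j.png",im);cv2.imwrite("pics/j2.png",im2)
E
python3 jig.py
```

```text
[ 0.62319993  0.01348677 -0.07827863  0.01456296] [[-0.67  0.71]
 [-0.72 -0.33]
 [-0.34 -0.47]
 [ 0.97 -0.  ]
 [ 0.15 -0.36]
 [ 0.53  0.59]
 [ 0.11 -0.16]]
```

View pics/j.png

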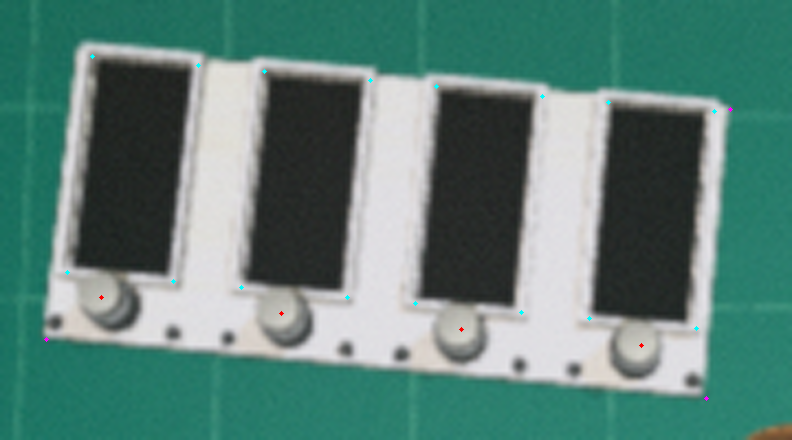

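View pics/j2.png

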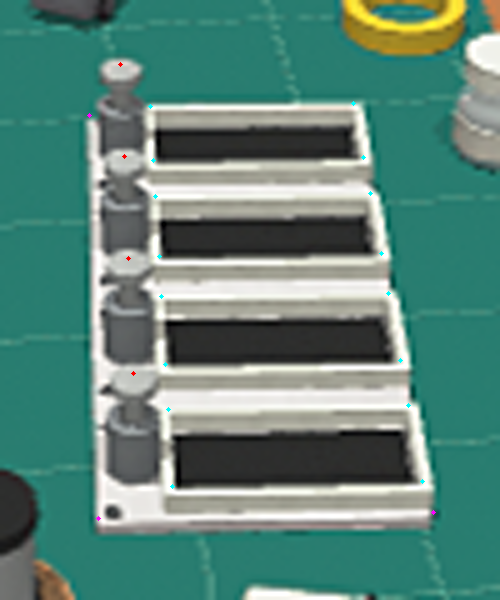

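```bash
cat > pl.py <<'E'
from h import *
import sys,json
from station import readout
def cur():
    s=readout.get_state(); return s,np.array(s["tcp_pos"]),Rn.from_quat(s["eef_rot"])
def goal(yaw):
    x=np.array([np.cos(yaw),np.sin(yaw),0]); z=np.array([0,0,-1.]); return Rn.from_matrix(np.c_[x,np.cross(z,x),z])
def show(x,y,z,yawdeg,stp=.95,rmax=.95,n=None):
    s,p,R=cur(); T=np.array([x,y,z]); G=goal(np.radians(yawdeg))
    rv=(R.inv()*G).as_rotvec(); d=T-p
    X=R.as_matrix()[:,0]
    print("t %.2f pos %s yaw %.1f tilt %.2f q6 %.2f w %.1f f %s"%(s["time_s"],p.round(4),np.degrees(np.arctan2(X[1],X[0])),np.degrees(np.arccos(-R.as_matrix()[2,2])),s["q"][5],s["gripper_width"]*1e3,np.round(s["ft_force"],1)))
    N=n or max(1,int(np.ceil(max(np.linalg.norm(d)/.03/stp,np.degrees(np.linalg.norm(rv))/5/rmax))))
    print("d",d.round(4),"rows",N)
    tr=[];ro=[]
    for k in range(N):
        Rk=R*Rn.from_rotvec(rv*k/N); tr.append((Rk.inv().apply(d/N)/.03).round(2).tolist()); ro.append((np.degrees(rv)/5/N).round(2).tolist())
    for k in range(0,N,5): print(json.dumps(tr[k:k+5]),json.dumps(ro[k:k+5]))
if __name__=="__main__":
    a=[float(v) for v in sys.argv[1:]]; show(*a[:4],n=int(a[4]) if len(a)>4 else None)
E
python3 pl.py .5803 .3456 .12 149.5
```

```text
t 0.10 pos [0.1716 0.469  0.2415] yaw 69.9 tilt 0.11 q6 1.57 w 85.5 f [ 0.8 -0.7 -0.4]
d [ 0.4087 -0.1234 -0.1215] rows 17
[[0.05, 0.84, 0.24], [-0.02, 0.84, 0.24], [-0.09, 0.83, 0.24], [-0.16, 0.82, 0.24], [-0.22, 0.81, 0.24]] [[-0.0, 0.0, -0.94], [-0.0, 0.0, -0.94], [-0.0, 0.0, -0.94], [-0.0, 0.0, -0.94], [-0.0, 0.0, -0.94]]
[[-0.29, 0.79, 0.24], [-0.35, 0.76, 0.24], [-0.41, 0.73, 0.24], [-0.47, 0.69, 0.24], [-0.52, 0.65, 0.24]] [[-0.0, 0.0, -0.94], [-0.0, 0.0, -0.94], [-0.0, 0.0, -0.94], [-0.0, 0.0, -0.94], [-0.0, 0.0, -0.94]]
[[-0.58, 0.61, 0.24], [-0.62, 0.56, 0.24], [-0.67, 0.51, 0.24], [-0.71, 0.45, 0.24], [-0.74, 0.39, 0.24]] [[-0.0, 0.0, -0.94], [-0.0, 0.0, -0.94], [-0.0, 0.0, -0.94], [-0.0, 0.0, -0.94], [-0.0, 0.0, -0.94]]
[[-0.77, 0.33, 0.24], [-0.79, 0.26, 0.24]] [[-0.0, 0.0, -0.94], [-0.0, 0.0, -0.94]]
```

>>> carry_out(travel=[[0.05,0.84,0.24],[-0.02,0.84,0.24],[-0.09,0.83,0.24],[-0.16,0.82,0.24],[-0.22,0.81,0.24]], rot=[[0,0,-0.94],[0,0,-0.94],[0,0,-0.94],[0,0,-0.94],[0,0,-0.94]], claw=[70,70,70,70,70], squeeze=40)

```text
time_s: 0.52
tcp_pos: [0.2914, 0.4343, 0.2037]
eef_rot: [0.675, 0.738, -0.002, -0.001]
ft_force: [0.2, -0.4, -0.5]
gripper_width: 0.0698
```

```bash
python3 pl.py .5803 .3456 .12 149.5
```

```text
t 0.52 pos [0.2914 0.4343 0.2037] yaw 95.1 tilt 0.19 q6 0.89 w 69.8 f [ 0.2 -0.4 -0.5]
d [ 0.2889 -0.0887 -0.0837] rows 12
[[-0.32, 0.78, 0.23], [-0.38, 0.75, 0.23], [-0.43, 0.72, 0.23], [-0.49, 0.68, 0.23], [-0.54, 0.64, 0.23]] [[-0.0, -0.0, -0.91], [-0.0, -0.0, -0.91], [-0.0, -0.0, -0.91], [-0.0, -0.0, -0.91], [-0.0, -0.0, -0.91]]
[[-0.59, 0.6, 0.23], [-0.64, 0.55, 0.23], [-0.68, 0.5, 0.23], [-0.72, 0.44, 0.23], [-0.75, 0.38, 0.23]] [[-0.0, -0.0, -0.91], [-0.0, -0.0, -0.91], [-0.0, -0.0, -0.91], [-0.0, -0.0, -0.91], [-0.0, -0.0, -0.91]]
[[-0.78, 0.32, 0.23], [-0.8, 0.26, 0.23]] [[-0.0, -0.0, -0.91], [-0.0, -0.0, -0.91]]
```

>>> carry_out(travel=[[-0.32,0.78,0.23],[-0.38,0.75,0.23],[-0.43,0.72,0.23],[-0.49,0.68,0.23],[-0.54,0.64,0.23]], rot=[[0,0,-0.91],[0,0,-0.91],[0,0,-0.91],[0,0,-0.91],[0,0,-0.91]], claw=[70,70,70,70,70])

```text
time_s: 0.93
tcp_pos: [0.4164, 0.3945, 0.1642]
eef_rot: [0.507, 0.862, -0.004, -0.002]
ft_force: [0.2, 0.2, 0.7]
gripper_width: 0.0698
```

>>> carry_out(travel=[[-0.59,0.6,0.23],[-0.64,0.55,0.23],[-0.68,0.5,0.23],[-0.72,0.44,0.23],[-0.75,0.38,0.23]], rot=[[0,0,-0.91],[0,0,-0.91],[0,0,-0.91],[0,0,-0.91],[0,0,-0.91]], claw=[70,70,70,70,70])

```text
time_s: 1.35
tcp_pos: [0.5423, 0.3569, 0.1234]
eef_rot: [0.318, 0.948, -0.006, -0.005]
ft_force: [0.8, 0.9, 0.6]
gripper_width: 0.0698
```

>>> carry_out(travel=[[-0.78,0.32,0.23],[-0.8,0.26,0.23],[0,0,0],[0,0,0],[0,0,0]], rot=[[0,0,-0.91],[0,0,-0.91],[0,0,0],[0,0,0],[0,0,0]], claw=[70,70,70,70,70])

```text
time_s: 1.77
tcp_pos: [0.5954, 0.3382, 0.1003]
eef_rot: [0.24, 0.971, -0.01, -0.008]
ft_force: [0.2, 1.5, 0.6]
gripper_width: 0.07
```

```bash
python3 pl.py .5803 .3456 .024 149.5
python3 - <<'E'
from h import *
c=snap("top","1");s=snap("side","1")
crop(c,60,170,110,100,7,"e.png");crop(s,230,120,110,90,7,"e2.png")
E
```

```text
t 1.77 pos [0.5954 0.3382 0.1003] yaw 152.2 tilt 1.49 q6 -0.57 w 70.0 f [0.2 1.5 0.6]
d [-0.0151  0.0074 -0.0763] rows 3
[[0.18, 0.01, 0.85], [0.18, 0.0, 0.85], [0.18, -0.0, 0.85]] [[-0.09, -0.04, 0.18], [-0.09, -0.04, 0.18], [-0.09, -0.04, 0.18]]
```

View pics/e.png

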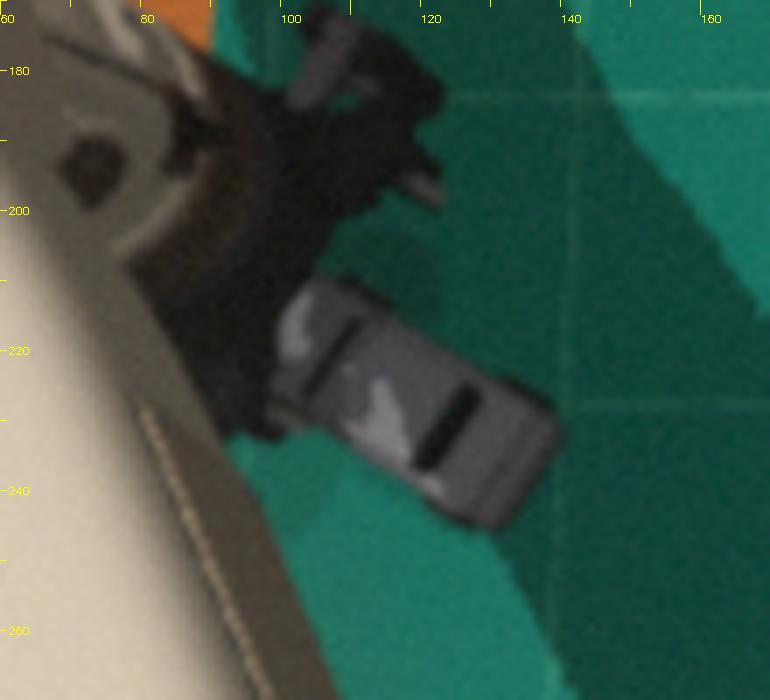

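View pics/e2.png

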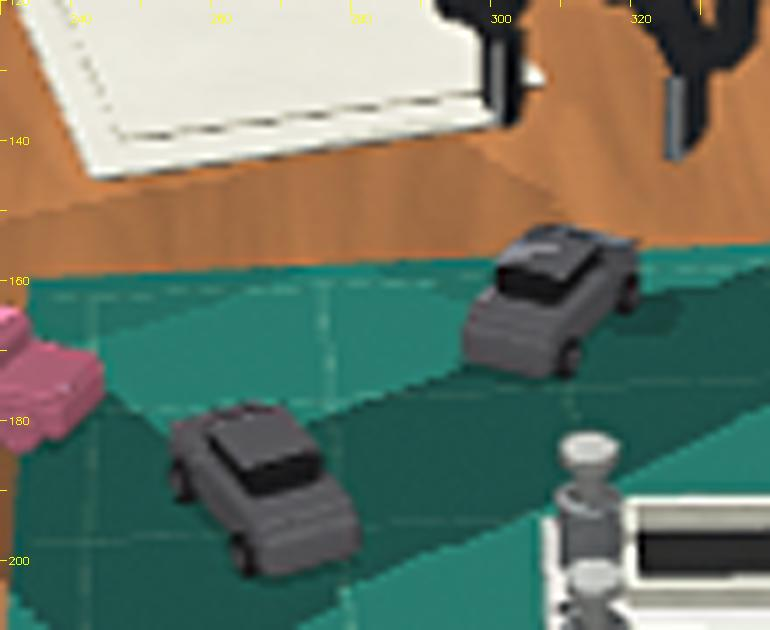

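>>> carry_out(travel=[[0.25,0.01,0.5],[0.25,0,0.4],[0,0,0.3],[0,0,0],[0,0,0]], rot=[[-0.14,-0.06,0.25],[-0.14,-0.06,0.25],[0,0,0],[0,0,0],[0,0,0]], claw=[70,70,70,70,70])

```text
time_s: 2.28
tcp_pos: [0.5784, 0.3499, 0.0688]
eef_rot: [0.259, 0.966, 0.003, 0.002]
ft_force: [0.3, -0.2, 0.9]
gripper_width: 0.0702
```

```bash
python3 pl.py .5803 .3456 .024 149.5 3
```

```text
t 2.28 pos [0.5784 0.3499 0.0688] yaw 149.9 tilt 0.44 q6 -0.50 w 70.2 f [ 0.3 -0.2  0.9]
d [ 0.0019 -0.0043 -0.0448] rows 3
[[-0.04, -0.04, 0.5], [-0.04, -0.03, 0.5], [-0.04, -0.03, 0.5]] [[0.03, 0.01, 0.03], [0.03, 0.01, 0.03], [0.03, 0.01, 0.03]]
```

>>> carry_out(travel=[[-0.06,-0.06,0.4],[-0.06,-0.05,0.4],[0,0,0.4],[0,0,0.3],[0,0,0]], rot=[[0.04,0,0.04],[0.04,0,0.04],[0,0,0],[0,0,0],[0,0,0]], claw=[70,70,70,70,70])

```text
time_s: 2.7
tcp_pos: [0.5822, 0.346, 0.0221]
eef_rot: [0.263, 0.965, 0.001, 0.003]
ft_force: [-0.4, -0.4, -1.1]
gripper_width: 0.0702
```

```bash
python3 pl.py .5803 .3456 .024 149.5 3;  python3 - <<'E'
from h import *
s=snap("side","2")
crop(s,260,110,110,90,7,"e2.png")
E
```

```text
t 2.70 pos [0.5822 0.346  0.0221] yaw 149.6 tilt 0.33 q6 -0.50 w 70.2 f [-0.4 -0.4 -1.1]
d [-0.0019 -0.0004  0.0019] rows 3
[[0.02, -0.01, -0.02], [0.02, -0.01, -0.02], [0.02, -0.01, -0.02]] [[0.01, 0.02, 0.0], [0.01, 0.02, 0.0], [0.01, 0.02, 0.0]]
```

View pics/e2.png

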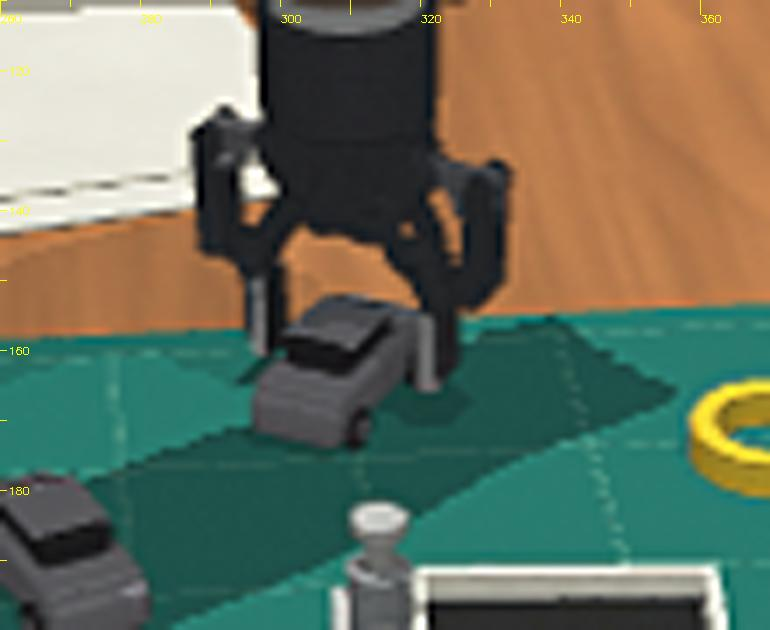

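>>> carry_out(travel=[[0,0,0],[0,0,0],[0,0,0],[0,0,0],[0,0,0]], rot=[[0,0,0],[0,0,0],[0,0,0],[0,0,0],[0,0,0]], claw=[38,36,36,36,36], squeeze=40)

```text
time_s: 3.17
tcp_pos: [0.5833, 0.3462, 0.0234]
eef_rot: [0.263, 0.965, 0.002, 0.003]
ft_force: [0.3, -0.1, -1.6]
gripper_width: 0.0411
```

>>> carry_out(travel=[[0,0,0],[0,0,0],[0,0,-0.5],[0,0,-0.8],[0,0,-0.9]], rot=[[0,0,0],[0,0,0],[0,0,0],[0,0,0],[0,0,0]], claw=[36,36,36,36,36])

```text
time_s: 3.58
tcp_pos: [0.578, 0.3433, 0.0829]
eef_rot: [0.263, 0.965, -0.004, -0.002]
ft_force: [0.2, 0.1, -0.5]
gripper_width: 0.041
```

>>> carry_out(travel=[[0,0,-0.9],[0,0,-0.5],[0,0,0],[0,0,0],[0,0,0]], rot=[[0,0,0],[0,0,0],[0,0,0],[0,0,0],[0,0,0]], claw=[36,36,36,36,36])

```text
time_s: 4.0
tcp_pos: [0.5807, 0.345, 0.1329]
eef_rot: [0.263, 0.965, -0.0, 0.001]
ft_force: [0.8, -0.3, -0.6]
gripper_width: 0.041
```

```bash
python3 - <<'E'
from jig import *
x,y,a,dx=p
for n,Y in zip("1234",(.132,.044,-.044,-.132)):
    f=lambda X:(x+np.cos(a)*X-np.sin(a)*Y,y+np.sin(a)*X+np.cos(a)*Y)
    print("L"+n,"bay",np.round(f(dx),4),"cap",np.round(f(dx-.073),4))
E
python3 pl.py .648 .145 .13 85.5
```

```text
L1 bay [0.648  0.1439] cap [0.5753 0.1497]
L2 bay [0.6412 0.0562] cap [0.5684 0.0619]
L3 bay [ 0.6343 -0.0315] cap [ 0.5615 -0.0258]
L4 bay [ 0.6274 -0.1192] cap [ 0.5546 -0.1135]
t 4.00 pos [0.5807 0.345  0.1329] yaw 149.5 tilt 0.16 q6 -0.50 w 41.0 f [ 0.8 -0.3 -0.6]
d [ 0.0673 -0.2    -0.0029] rows 14
[[-0.38, -0.33, 0.01], [-0.4, -0.3, 0.01], [-0.43, -0.26, 0.01], [-0.45, -0.23, 0.01], [-0.46, -0.19, 0.01]] [[0.0, 0.0, 0.91], [0.0, 0.0, 0.91], [0.0, 0.0, 0.91], [0.0, 0.0, 0.91], [0.0, 0.0, 0.91]]
[[-0.48, -0.16, 0.01], [-0.49, -0.12, 0.01], [-0.5, -0.08, 0.01], [-0.5, -0.04, 0.01], [-0.5, 0.0, 0.01]] [[0.0, 0.0, 0.91], [0.0, 0.0, 0.91], [0.0, 0.0, 0.91], [0.0, 0.0, 0.91], [0.0, 0.0, 0.91]]
[[-0.5, 0.04, 0.01], [-0.5, 0.08, 0.01], [-0.49, 0.12, 0.01], [-0.48, 0.16, 0.01]] [[0.0, 0.0, 0.91], [0.0, 0.0, 0.91], [0.0, 0.0, 0.91], [0.0, 0.0, 0.91]]
```

>>> carry_out(travel=[[-0.38,-0.33,0],[-0.4,-0.3,0],[-0.43,-0.26,0],[-0.45,-0.23,0],[-0.46,-0.19,0]], rot=[[0,0,0.9],[0,0,0.9],[0,0,0.9],[0,0,0.9],[0,0,0.9]], claw=[36,36,36,36,36])

```text
time_s: 4.42
tcp_pos: [0.5998, 0.2735, 0.1232]
eef_rot: [0.45, 0.893, -0.005, -0.003]
ft_force: [-0.2, -0.1, -1.1]
gripper_width: 0.0414
```

>>> carry_out(travel=[[-0.48,-0.16,0],[-0.49,-0.12,0],[-0.5,-0.08,0],[-0.5,-0.04,0],[-0.5,0,0]], rot=[[0,0,0.9],[0,0,0.9],[0,0,0.9],[0,0,0.9],[0,0,0.9]], claw=[36,36,36,36,36])

```text
time_s: 4.83
tcp_pos: [0.6181, 0.1961, 0.1117]
eef_rot: [0.623, 0.782, -0.014, -0.007]
ft_force: [0.1, -0.1, -0.6]
gripper_width: 0.0409
```

```bash
python3 pl.py .648 .145 .12 85.5
```

```text
t 4.83 pos [0.6181 0.1961 0.1117] yaw 102.9 tilt 1.73 q6 0.08 w 40.9 f [ 0.1 -0.1 -0.6]
d [ 0.0299 -0.0511  0.0083] rows 4
[[-0.47, 0.15, -0.07], [-0.46, 0.18, -0.07], [-0.44, 0.22, -0.07], [-0.43, 0.25, -0.07]] [[-0.08, 0.03, 0.87], [-0.08, 0.03, 0.87], [-0.08, 0.03, 0.87], [-0.08, 0.03, 0.87]]
```

>>> carry_out(travel=[[-0.3,0.15,-0.3],[-0.4,0.18,-0.3],[-0.4,0.22,-0.1],[0,0,0],[0,0,0]], rot=[[-0.08,0.03,0.8],[-0.08,0.03,0.8],[-0.08,0.03,0.8],[0,0,0],[0,0,0]], claw=[36,36,36,36,36])

```text
time_s: 5.25
tcp_pos: [0.6353, 0.1591, 0.1211]
eef_rot: [0.707, 0.707, -0.012, -0.006]
ft_force: [-0.6, 1.0, -1.0]
gripper_width: 0.0411
```

```bash
python3 pl.py .648 .144 .10 85.5
```

```text
t 5.25 pos [0.6353 0.1591 0.1211] yaw 89.9 tilt 1.55 q6 0.25 w 41.1 f [-0.6  1.  -1. ]
d [ 0.0127 -0.0151 -0.0211] rows 2
[[-0.25, 0.22, 0.35], [-0.24, 0.23, 0.35]] [[-0.15, 0.05, 0.44], [-0.15, 0.05, 0.44]]
```

>>> carry_out(travel=[[-0.25,0.22,0.2],[-0.24,0.23,0.2],[0,0,0],[0,0,0],[0,0,0]], rot=[[-0.15,0.05,0.44],[-0.15,0.05,0.44],[0,0,0],[0,0,0],[0,0,0]], claw=[36,36,36,36,36])

```text
time_s: 5.67
tcp_pos: [0.6433, 0.1468, 0.1022]
eef_rot: [0.731, 0.682, -0.004, -0.003]
ft_force: [0.6, 0.0, -0.7]
gripper_width: 0.0412
```

```bash
python3 pl.py .648 .144 .07 85.5
python3 - <<'E'
from h import *
c=snap("top","3");s=snap("side","3")
crop(s,280,140,120,90,6,"e2.png"); crop(c,160,130,110,100,7,"e.png")
E
```

```text
t 5.67 pos [0.6433 0.1468 0.1022] yaw 86.0 tilt 0.61 q6 0.29 w 41.2 f [ 0.6  0.  -0.7]
d [ 0.0047 -0.0028 -0.0322] rows 2
[[-0.04, 0.09, 0.54], [-0.04, 0.08, 0.54]] [[-0.06, 0.01, 0.05], [-0.06, 0.01, 0.05]]
```

View pics/e2.png

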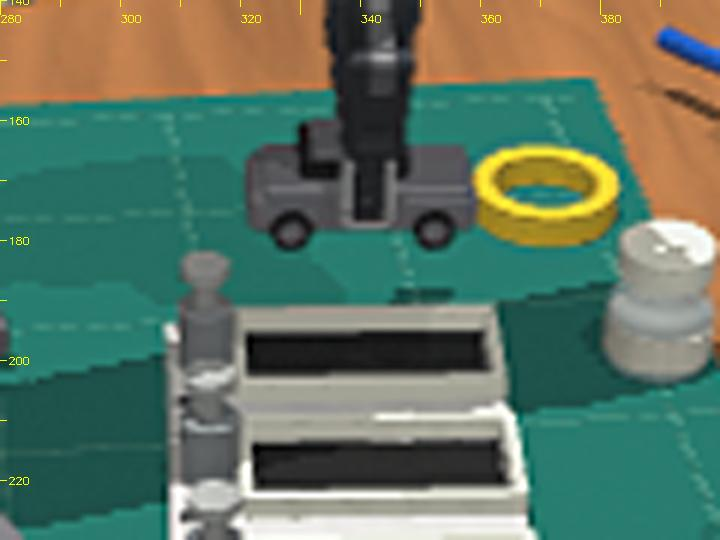

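View pics/e.png

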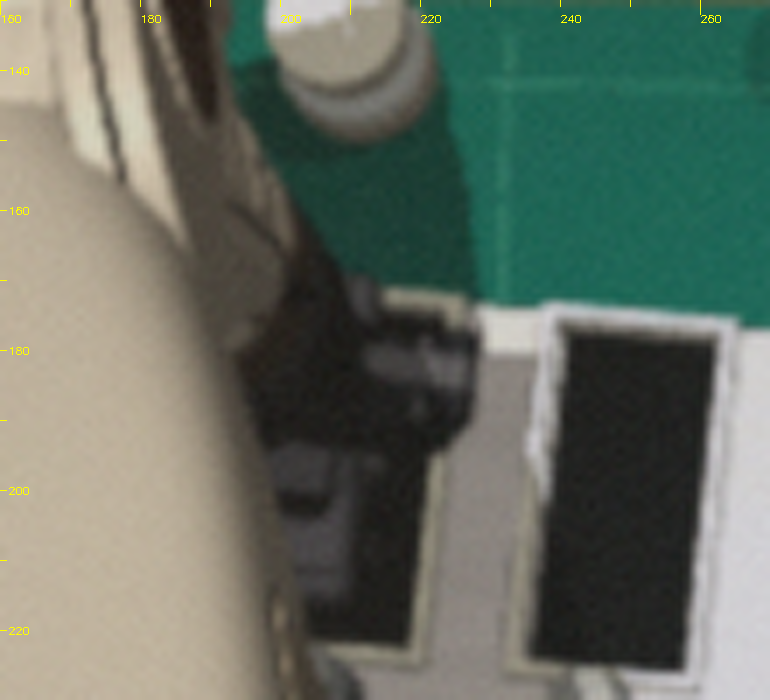

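Run:
```python
from h import *
from scipy.optimize import brentq
s=load("side3")
for u in (320.8,358.8,339.2,346.5): print(u,brentq(lambda x:proj(s,[x,.126,.098])[0]-u,.4,.9), proj(s,[.64,.126,.098]))
```

```text
320.8 0.5916325084515435 [339.41640233 173.91978549]
358.8 0.690736316313886 [339.41640233 173.91978549]
339.2 0.6394357401364771 [339.41640233 173.91978549]
346.5 0.6584965768715874 [339.41640233 173.91978549]
```

>>> carry_out(travel=[[-0.05,0.14,0.35],[-0.05,0.12,0.35],[0,0,0.2],[0,0,0],[0,0,0]], rot=[[-0.06,0,0.06],[-0.06,0,0.05],[0,0,0],[0,0,0],[0,0,0]], claw=[36,36,36,36,36])

```text
time_s: 6.18
tcp_pos: [0.6521, 0.1457, 0.0745]
eef_rot: [0.733, 0.68, 0.001, 0.002]
ft_force: [-0.5, -0.1, -1.9]
gripper_width: 0.0411
```

```bash
python3 pl.py .650 .144 .034 85.5 4
```

```text
t 6.18 pos [0.6521 0.1457 0.0745] yaw 85.7 tilt 0.24 q6 0.30 w 41.1 f [-0.5 -0.1 -1.9]
d [-0.0021 -0.0017 -0.0405] rows 4
[[-0.02, -0.02, 0.34], [-0.02, -0.02, 0.34], [-0.02, -0.02, 0.34], [-0.02, -0.02, 0.34]] [[0.01, 0.0, 0.01], [0.01, 0.0, 0.01], [0.01, 0.0, 0.01], [0.01, 0.0, 0.01]]
```

>>> carry_out(travel=[[-0.04,-0.05,0.3],[-0.03,-0.02,0.3],[0,0,0.3],[0,0,0.15],[0,0,0]], rot=[[0,0,0],[0,0,0],[0,0,0],[0,0,0],[0,0,0]], claw=[36,36,36,36,36])

```text
time_s: 6.6
tcp_pos: [0.6497, 0.1439, 0.0403]
eef_rot: [0.733, 0.68, 0.001, 0.002]
ft_force: [-0.2, -0.3, -0.5]
gripper_width: 0.0412
```

```bash
python3 pl.py .650 .144 .034 85.5 4;python3 - <<'E'
from h import *
s=snap("side","3")
crop(s,280,140,120,90,6,"e2.png")
E
```

```text
t 6.60 pos [0.6497 0.1439 0.0403] yaw 85.7 tilt 0.27 q6 0.29 w 41.2 f [-0.2 -0.3 -0.5]
d [ 0.0003  0.0001 -0.0063] rows 4
[[0.0, 0.0, 0.05], [0.0, 0.0, 0.05], [0.0, 0.0, 0.05], [0.0, 0.0, 0.05]] [[0.01, 0.0, 0.01], [0.01, 0.0, 0.01], [0.01, 0.0, 0.01], [0.01, 0.0, 0.01]]
```

View pics/e2.png

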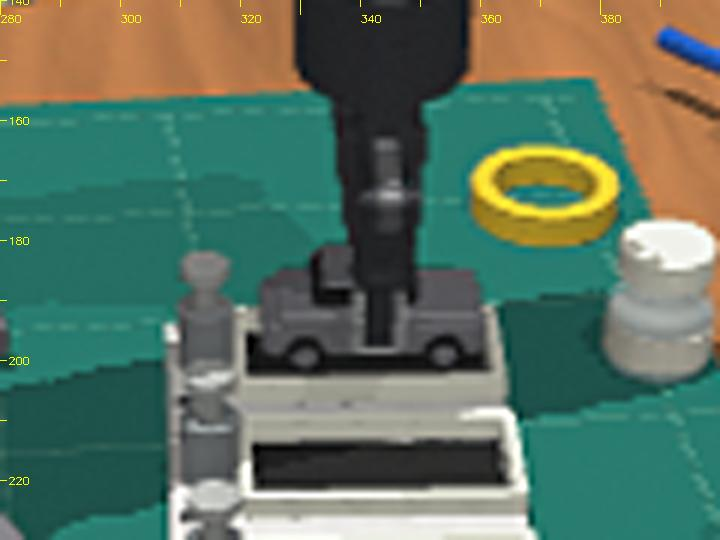

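>>> carry_out(travel=[[0,0,0.15],[0,0,0.1],[0,0,0],[0,0,0],[0,0,0]], rot=[[0,0,0],[0,0,0],[0,0,0],[0,0,0],[0,0,0]], claw=[36,36,36,36,36])

```text
time_s: 7.07
tcp_pos: [0.6505, 0.144, 0.033]
eef_rot: [0.733, 0.68, 0.002, 0.002]
ft_force: [0.2, -1.5, -0.7]
gripper_width: 0.041
```

>>> carry_out(travel=[[0,0,0],[0,0,0],[0,0,0],[0,0,-0.5],[0,0,-0.8]], rot=[[0,0,0],[0,0,0],[0,0,0],[0,0,0],[0,0,0]], claw=[46,55,60,60,60])

```text
time_s: 7.48
tcp_pos: [0.6476, 0.1434, 0.0688]
eef_rot: [0.733, 0.68, -0.001, 0.0]
ft_force: [-0.0, 0.2, -0.2]
gripper_width: 0.0597
```

>>> carry_out(travel=[[0,0,-0.9],[0,0,-0.9],[0,0,-0.5],[0,0,0],[0,0,0]], rot=[[0,0,0],[0,0,0],[0,0,0],[0,0,0],[0,0,0]], claw=[60,70,70,70,70])

```text
time_s: 7.9
tcp_pos: [0.6502, 0.1442, 0.1469]
eef_rot: [0.733, 0.68, 0.003, 0.003]
ft_force: [-0.6, 0.9, -0.2]
gripper_width: 0.0698
```

```bash
python3 pl.py .452 .206 .12 200
python3 - <<'E'
from h import *
s=snap("side","4")
crop(s,230,140,150,110,5,"e2.png")
E
```

```text
t 7.90 pos [0.6502 0.1442 0.1469] yaw 85.7 tilt 0.46 q6 0.29 w 69.8 f [-0.6  0.9 -0.2]
d [-0.1982  0.0618 -0.0269] rows 25
[[0.06, -0.27, 0.03], [0.08, -0.26, 0.03], [0.1, -0.26, 0.03], [0.12, -0.25, 0.03], [0.14, -0.24, 0.03]] [[0.0, 0.0, -0.91], [0.0, 0.0, -0.91], [0.0, 0.0, -0.91], [0.0, 0.0, -0.91], [0.0, 0.0, -0.91]]
[[0.16, -0.22, 0.03], [0.18, -0.21, 0.03], [0.2, -0.2, 0.03], [0.21, -0.18, 0.03], [0.22, -0.16, 0.03]] [[0.0, 0.0, -0.91], [0.0, 0.0, -0.91], [0.0, 0.0, -0.91], [0.0, 0.0, -0.91], [0.0, 0.0, -0.91]]
[[0.24, -0.14, 0.03], [0.25, -0.12, 0.03], [0.26, -0.1, 0.04], [0.26, -0.08, 0.04], [0.27, -0.06, 0.04]] [[0.0, 0.0, -0.91], [0.0, 0.0, -0.91], [0.0, 0.0, -0.91], [0.0, 0.0, -0.91], [0.0, 0.0, -0.91]]
[[0.27, -0.04, 0.04], [0.28, -0.02, 0.04], [0.28, 0.0, 0.04], [0.28, 0.03, 0.04], [0.27, 0.05, 0.04]] [[0.0, 0.0, -0.91], [0.0, 0.0, -0.91], [0.0, 0.0, -0.91], [0.0, 0.0, -0.91], [0.0, 0.0, -0.91]]
[[0.27, 0.07, 0.04], [0.26, 0.09, 0.04], [0.25, 0.11, 0.04], [0.24, 0.13, 0.04], [0.23, 0.15, 0.04]] [[0.0, 0.0, -0.91], [0.0, 0.0, -0.91], [0.0, 0.0, -0.91], [0.0, 0.0, -0.91], [0.0, 0.0, -0.91]]
```

View pics/e2.png

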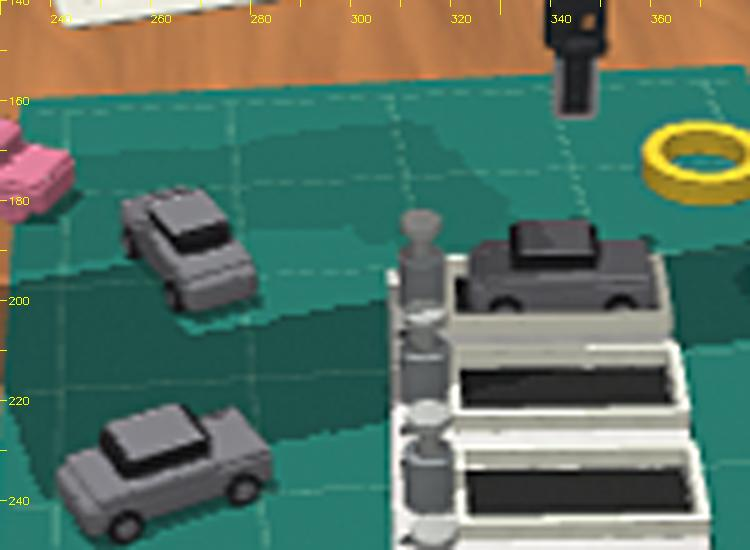

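```bash
python3 pl.py .456 .204 .12 22
```

```text
t 7.95 pos [0.6503 0.1442 0.147 ] yaw 85.7 tilt 0.47 q6 0.29 w 70.0 f [-0.4  0.2  0.5]
d [-0.1943  0.0598 -0.027 ] rows 14
[[0.11, -0.47, 0.06], [0.07, -0.48, 0.06], [0.03, -0.48, 0.06], [-0.01, -0.48, 0.06], [-0.05, -0.48, 0.06]] [[0.01, -0.0, 0.91], [0.01, -0.0, 0.91], [0.01, -0.0, 0.91], [0.01, -0.0, 0.91], [0.01, -0.0, 0.91]]
[[-0.08, -0.48, 0.06], [-0.12, -0.47, 0.06], [-0.16, -0.46, 0.06], [-0.19, -0.44, 0.06], [-0.23, -0.43, 0.06]] [[0.01, -0.0, 0.91], [0.01, -0.0, 0.91], [0.01, -0.0, 0.91], [0.01, -0.0, 0.91], [0.01, -0.0, 0.91]]
[[-0.26, -0.41, 0.06], [-0.29, -0.39, 0.06], [-0.32, -0.36, 0.06], [-0.35, -0.33, 0.06]] [[0.01, -0.0, 0.91], [0.01, -0.0, 0.91], [0.01, -0.0, 0.91], [0.01, -0.0, 0.91]]
```

>>> carry_out(travel=[[0.11,-0.47,0],[0.07,-0.48,0],[0.03,-0.48,0],[0,-0.48,0],[-0.05,-0.48,0]], rot=[[0,0,0.9],[0,0,0.9],[0,0,0.9],[0,0,0.9],[0,0,0.9]], claw=[70,70,70,70,70])

```text
time_s: 8.37
tcp_pos: [0.5779, 0.1642, 0.1377]
eef_rot: [0.857, 0.515, -0.001, 0.001]
ft_force: [-0.7, 0.5, 0.4]
gripper_width: 0.0697
```

>>> carry_out(travel=[[-0.08,-0.48,0],[-0.12,-0.47,0],[-0.16,-0.46,0],[-0.19,-0.44,0],[-0.23,-0.43,0]], rot=[[0,0,0.9],[0,0,0.9],[0,0,0.9],[0,0,0.9],[0,0,0.9]], claw=[70,70,70,70,70])

```text
time_s: 8.78
tcp_pos: [0.4998, 0.1861, 0.1281]
eef_rot: [0.944, 0.328, -0.009, 0.001]
ft_force: [0.4, 0.2, -0.0]
gripper_width: 0.0698
```

>>> carry_out(travel=[[-0.26,-0.41,0],[-0.29,-0.39,0],[-0.2,-0.2,0],[0,0,0],[0,0,0]], rot=[[0,0,0.9],[0,0,0.9],[0,0,0.5],[0,0,0],[0,0,0]], claw=[70,70,70,70,70])

```text
time_s: 9.2
tcp_pos: [0.454, 0.197, 0.1205]
eef_rot: [0.974, 0.228, -0.017, 0.003]
ft_force: [0.3, -0.0, 0.1]
gripper_width: 0.07
```

```bash
python3 pl.py .4525 .2055 .07 22
python3 - <<'E'
from fit import *
s=snap("side","5")
crop(s,230,130,150,110,5,"e2.png")
print(fitcar([s],[.452,.205,1.93]),fitcar([s],[.4365,-.001,.40]))
E
```

```text
t 9.20 pos [0.454  0.197  0.1205] yaw 26.4 tilt 1.94 q6 1.52 w 70.0 f [ 0.3 -0.   0.1]
d [-0.0015  0.0085 -0.0505] rows 2
[[0.07, -0.14, 0.84], [0.05, -0.14, 0.84]] [[-0.0, 0.19, 0.43], [-0.0, 0.19, 0.43]]
(array([0.4495845 , 0.20257593, 1.8937497 ]), np.float64(0.13845014807502465)) (array([ 0.435844  , -0.00357664,  0.45455772]), np.float64(0.15295042148878413))
```

View pics/e2.png

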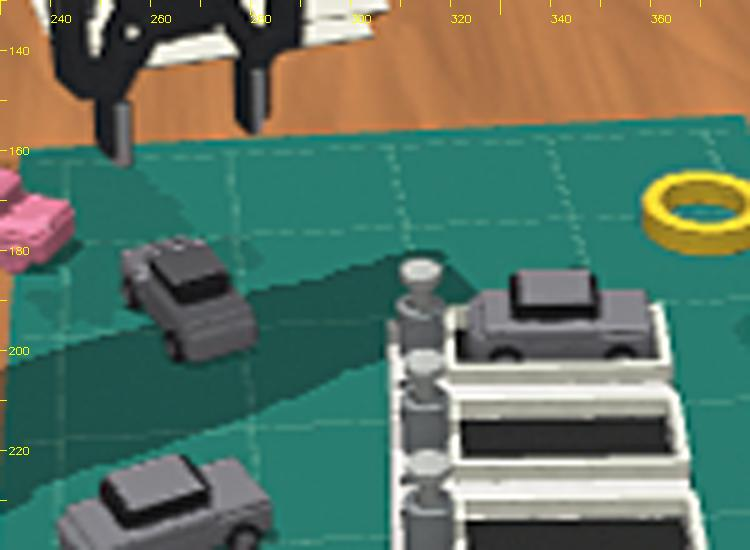

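>>> carry_out(travel=[[0.07,-0.14,0.6],[0.05,-0.14,0.6],[0,0,0.3],[0,0,0],[0,0,0]], rot=[[0,0.19,0.43],[0,0.19,0.43],[0,0,0],[0,0,0],[0,0,0]], claw=[70,70,70,70,70])

```text
time_s: 9.67
tcp_pos: [0.4561, 0.2049, 0.0728]
eef_rot: [0.982, 0.191, 0.001, 0.0]
ft_force: [0.2, -0.2, -0.1]
gripper_width: 0.0697
```

```bash
python3 pl.py .4525 .2055 .024 22 4
```

```text
t 9.67 pos [0.4561 0.2049 0.0728] yaw 22.0 tilt 0.07 q6 1.61 w 69.7 f [ 0.2 -0.2 -0.1]
d [-0.0036  0.0006 -0.0488] rows 4
[[-0.03, -0.02, 0.41], [-0.03, -0.02, 0.41], [-0.03, -0.02, 0.41], [-0.03, -0.02, 0.41]] [[0.0, -0.0, 0.0], [0.0, -0.0, 0.0], [0.0, -0.0, 0.0], [0.0, -0.0, 0.0]]
```

>>> carry_out(travel=[[-0.07,-0.03,0.4],[-0.05,-0.03,0.4],[0,0,0.4],[0,0,0.35],[0,0,0]], rot=[[0,0,0],[0,0,0],[0,0,0],[0,0,0],[0,0,0]], claw=[70,70,70,70,70])

```text
time_s: 10.08
tcp_pos: [0.4578, 0.2054, 0.0285]
eef_rot: [0.981, 0.192, 0.004, -0.0]
ft_force: [-1.3, 0.5, -0.3]
gripper_width: 0.0702
```

```bash
python3 pl.py .4525 .2055 .024 22 2
```

```text
t 10.08 pos [0.4578 0.2054 0.0285] yaw 22.1 tilt 0.43 q6 1.61 w 70.2 f [-1.3  0.5 -0.3]
d [-0.0053  0.0001 -0.0045] rows 2
[[-0.08, -0.03, 0.07], [-0.08, -0.03, 0.07]] [[0.01, -0.04, 0.01], [0.01, -0.04, 0.01]]
```

>>> carry_out(travel=[[-0.12,-0.05,0.1],[-0.06,-0.03,0.07],[0,0,0],[0,0,0],[0,0,0]], rot=[[0,-0.04,0],[0,-0.04,0],[0,0,0],[0,0,0],[0,0,0]], claw=[70,70,36,36,36])

```text
time_s: 10.5
tcp_pos: [0.4544, 0.2061, 0.0263]
eef_rot: [0.981, 0.192, 0.002, 0.0]
ft_force: [-0.7, 0.1, -0.7]
gripper_width: 0.0414
```

>>> carry_out(travel=[[0,0,0],[0,0,0],[0,0,0],[0,0,-0.4],[0,0,-0.8]], rot=[[0,0,0],[0,0,0],[0,0,0],[0,0,0],[0,0,0]], claw=[36,36,36,36,36])

```text
time_s: 10.92
tcp_pos: [0.4508, 0.2046, 0.0592]
eef_rot: [0.981, 0.192, -0.002, 0.001]
ft_force: [0.1, -0.0, -1.2]
gripper_width: 0.0407
```

>>> carry_out(travel=[[0,0,-0.9],[0,0,-0.9],[0,0,-0.5],[0,0,0],[0,0,0]], rot=[[0,0,0],[0,0,0],[0,0,0],[0,0,0],[0,0,0]], claw=[36,36,36,36,36])

```text
time_s: 11.33
tcp_pos: [0.4517, 0.2052, 0.1336]
eef_rot: [0.981, 0.193, -0.001, 0.001]
ft_force: [-0.5, 0.1, -1.1]
gripper_width: 0.0407
```

```bash
python3 pl.py .636 .058 .125 85.5
```

```text
t 11.33 pos [0.4517 0.2052 0.1336] yaw 22.2 tilt 0.15 q6 1.61 w 40.7 f [-0.5  0.1 -1.1]
d [ 0.1843 -0.1472 -0.0086] rows 14
[[0.27, 0.49, 0.02], [0.23, 0.51, 0.02], [0.19, 0.53, 0.02], [0.15, 0.54, 0.02], [0.11, 0.55, 0.02]] [[0.0, 0.0, -0.9], [0.0, 0.0, -0.9], [0.0, 0.0, -0.9], [0.0, 0.0, -0.9], [0.0, 0.0, -0.9]]
[[0.06, 0.56, 0.02], [0.02, 0.56, 0.02], [-0.02, 0.56, 0.02], [-0.07, 0.56, 0.02], [-0.11, 0.55, 0.02]] [[0.0, 0.0, -0.9], [0.0, 0.0, -0.9], [0.0, 0.0, -0.9], [0.0, 0.0, -0.9], [0.0, 0.0, -0.9]]
[[-0.16, 0.54, 0.02], [-0.2, 0.53, 0.02], [-0.24, 0.51, 0.02], [-0.28, 0.49, 0.02]] [[0.0, 0.0, -0.9], [0.0, 0.0, -0.9], [0.0, 0.0, -0.9], [0.0, 0.0, -0.9]]
```

>>> carry_out(travel=[[0.27,0.49,0],[0.23,0.51,0],[0.19,0.53,0],[0.15,0.54,0],[0.11,0.55,0]], rot=[[0,0,-0.9],[0,0,-0.9],[0,0,-0.9],[0,0,-0.9],[0,0,-0.9]], claw=[36,36,36,36,36])

```text
time_s: 11.75
tcp_pos: [0.5137, 0.1522, 0.1266]
eef_rot: [0.92, 0.391, -0.006, -0.0]
ft_force: [0.6, 0.8, -1.0]
gripper_width: 0.0409
```

>>> carry_out(travel=[[0.06,0.56,0],[0.02,0.56,0],[-0.02,0.56,0],[-0.07,0.56,0],[-0.11,0.55,0]], rot=[[0,0,-0.9],[0,0,-0.9],[0,0,-0.9],[0,0,-0.9],[0,0,-0.9]], claw=[36,36,36,36,36])

```text
time_s: 12.17
tcp_pos: [0.5786, 0.0976, 0.1145]
eef_rot: [0.82, 0.572, -0.014, -0.005]
ft_force: [-0.1, 0.2, -1.4]
gripper_width: 0.041
```

```bash
python3 pl.py .641 .0565 .115 85.5
```

```text
t 12.17 pos [0.5786 0.0976 0.1145] yaw 69.8 tilt 1.66 q6 0.52 w 41.0 f [-0.1  0.2 -1.4]
d [ 0.0624 -0.0411  0.0005] rows 4
[[-0.14, 0.61, -0.02], [-0.18, 0.6, -0.01], [-0.22, 0.58, -0.01], [-0.26, 0.56, -0.01]] [[-0.07, 0.04, -0.79], [-0.07, 0.04, -0.79], [-0.07, 0.04, -0.79], [-0.07, 0.04, -0.79]]
```

>>> carry_out(travel=[[-0.14,0.61,-0.1],[-0.18,0.6,-0.1],[-0.22,0.5,-0.1],[-0.1,0.2,0],[0,0,0]], rot=[[-0.07,0.04,-0.79],[-0.07,0.04,-0.79],[-0.07,0.04,-0.7],[0,0,-0.3],[0,0,0]], claw=[36,36,36,36,36])

```text
time_s: 12.58
tcp_pos: [0.6284, 0.0586, 0.1095]
eef_rot: [0.747, 0.664, -0.01, -0.006]
ft_force: [0.3, -0.1, -1.8]
gripper_width: 0.041
```

```bash
python3 pl.py .641 .0565 .1 85.5
```

```text
t 12.58 pos [0.6284 0.0586 0.1095] yaw 83.3 tilt 1.34 q6 0.21 w 41.0 f [ 0.3 -0.1 -1.8]
d [ 0.0126 -0.0021 -0.0095] rows 1
[[-0.02, 0.43, 0.31]] [[-0.26, 0.08, -0.44]]
```

>>> carry_out(travel=[[-0.01,0.22,0],[-0.01,0.2,0],[0,0,0],[0,0,0],[0,0,0]], rot=[[-0.13,0.04,-0.22],[-0.13,0.04,-0.22],[0,0,0],[0,0,0],[0,0,0]], claw=[36,36,36,36,36])

```text
time_s: 13.0
tcp_pos: [0.638, 0.0573, 0.1033]
eef_rot: [0.734, 0.68, -0.003, -0.003]
ft_force: [0.3, -0.7, -0.9]
gripper_width: 0.0411
```

```bash
python3 pl.py .641 .0565 .075 85.5
python3 - <<'E'
from h import *
s=snap("side","6")
crop(s,280,140,120,100,6,"e2.png")
E
```

```text
t 13.00 pos [0.638  0.0573 0.1033] yaw 85.6 tilt 0.42 q6 0.17 w 41.1 f [ 0.3 -0.7 -0.9]
d [ 0.003  -0.0008 -0.0283] rows 2
[[-0.01, 0.06, 0.47], [-0.01, 0.05, 0.47]] [[-0.04, 0.0, 0.01], [-0.04, 0.0, 0.01]]
```

View pics/e2.png

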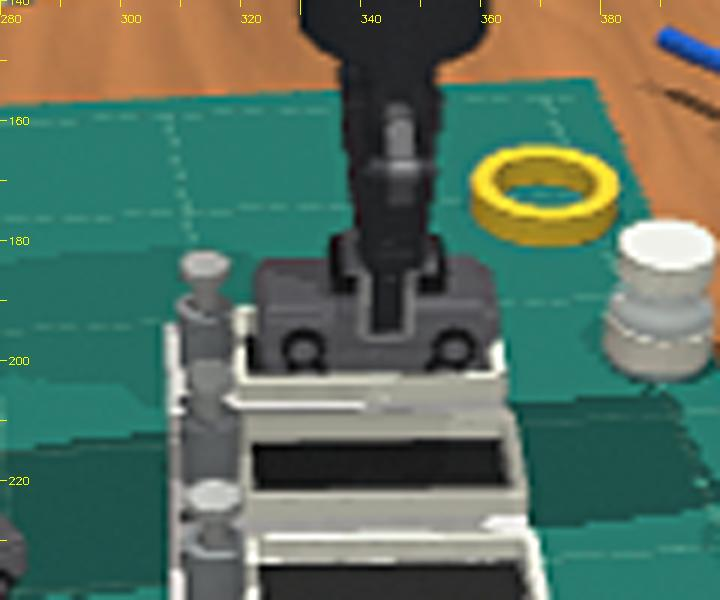

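Run:
```python
from h import *
from scipy.optimize import brentq
s=load("side6")
for u in (321.5,362.2): print(u,brentq(lambda x:proj(s,[x,.037,.097])[0]-u,.4,.9), proj(s,[.64,.037,.097]))
```

```text
321.5 0.5833705110320592 [344.56656335 192.65672824]
362.2 0.6836369213642328 [344.56656335 192.65672824]
```

>>> carry_out(travel=[[-0.01,0.08,0.35],[-0.01,0.05,0.35],[0,0,0.2],[0,0,0],[0,0,0]], rot=[[-0.04,0,0],[-0.04,0,0],[0,0,0],[0,0,0],[0,0,0]], claw=[36,36,36,36,36])

```text
time_s: 13.47
tcp_pos: [0.6416, 0.0578, 0.075]
eef_rot: [0.733, 0.68, 0.001, 0.001]
ft_force: [-0.2, -0.3, -1.7]
gripper_width: 0.0411
```

```bash
python3 pl.py .641 .0565 .035 85.5 4
```

```text
t 13.47 pos [0.6416 0.0578 0.075 ] yaw 85.7 tilt 0.09 q6 0.16 w 41.1 f [-0.2 -0.3 -1.7]
d [-0.0006 -0.0013 -0.04  ] rows 4
[[-0.01, -0.0, 0.33], [-0.01, -0.0, 0.33], [-0.01, -0.0, 0.33], [-0.01, -0.0, 0.33]] [[0.0, -0.0, 0.01], [0.0, -0.0, 0.01], [0.0, -0.0, 0.01], [0.0, -0.0, 0.01]]
```

>>> carry_out(travel=[[-0.04,0.09,0.3],[-0.02,0.05,0.3],[0,0,0.3],[0,0,0.15],[0,0,0]], rot=[[0,0,0],[0,0,0],[0,0,0],[0,0,0],[0,0,0]], claw=[36,36,36,36,36])

```text
time_s: 13.88
tcp_pos: [0.6466, 0.0555, 0.0407]
eef_rot: [0.733, 0.68, 0.001, 0.001]
ft_force: [-0.6, 0.3, -0.4]
gripper_width: 0.0411
```

```bash
python3 pl.py .6455 .0562 .035 85.5 2;python3 - <<'E'
from h import *
s=snap("side","7")
crop(s,280,140,120,100,6,"e2.png")
E
```

```text
t 13.88 pos [0.6466 0.0555 0.0407] yaw 85.7 tilt 0.16 q6 0.16 w 41.1 f [-0.6  0.3 -0.4]
d [-0.0011  0.0007 -0.0057] rows 2
[[0.01, -0.02, 0.09], [0.01, -0.02, 0.09]] [[0.02, -0.0, 0.02], [0.02, -0.0, 0.02]]
```

View pics/e2.png

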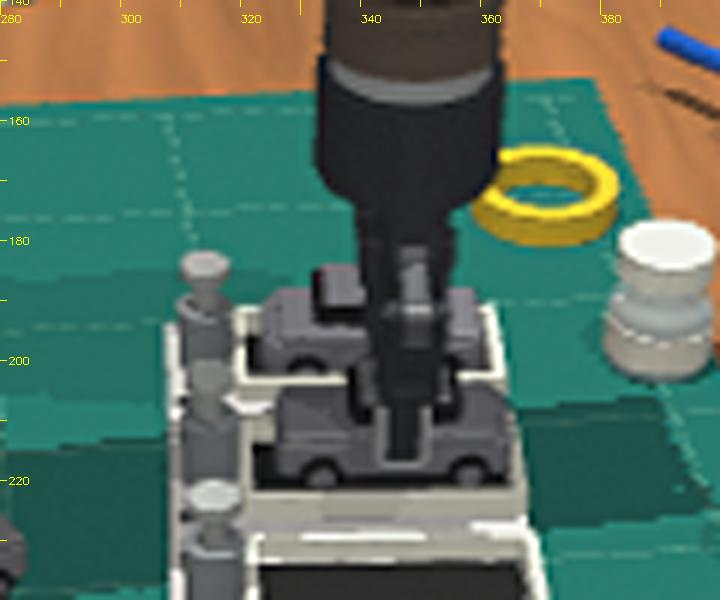

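>>> carry_out(travel=[[0.02,-0.1,0.05],[0,-0.04,0.1],[0,0,0.1],[0,0,0],[0,0,0]], rot=[[0,0,0],[0,0,0],[0,0,0],[0,0,0],[0,0,0]], claw=[36,36,36,36,36])

```text
time_s: 14.35
tcp_pos: [0.643, 0.0566, 0.0344]
eef_rot: [0.733, 0.68, 0.002, 0.002]
ft_force: [0.9, 0.1, -0.5]
gripper_width: 0.0411
```

>>> carry_out(travel=[[0,0,0],[0,0,0],[0,0,0],[0,0,-0.5],[0,0,-0.8]], rot=[[0,0,0],[0,0,0],[0,0,0],[0,0,0],[0,0,0]], claw=[46,55,60,60,60])

```text
time_s: 14.77
tcp_pos: [0.6398, 0.0564, 0.0697]
eef_rot: [0.733, 0.68, -0.001, -0.001]
ft_force: [0.5, -0.0, 0.3]
gripper_width: 0.06
```

>>> carry_out(travel=[[0,0,-0.9],[0,0,-0.9],[0,0,-0.5],[0,0,0],[0,0,0]], rot=[[0,0,0],[0,0,0],[0,0,0],[0,0,0],[0,0,0]], claw=[60,70,70,70,70])

```text
time_s: 15.18
tcp_pos: [0.6426, 0.0567, 0.1469]
eef_rot: [0.733, 0.68, 0.002, 0.002]
ft_force: [0.0, -0.0, -0.2]
gripper_width: 0.0701
```

```bash
python3 pl.py .440 .003 .12 113
python3 - <<'E'
from fit import *
s=snap("side","8")
crop(s,230,150,150,110,5,"e2.png")
print(fitcar([s],[.4365,-.001,.40]))
E
```

```text
t 15.18 pos [0.6426 0.0567 0.1469] yaw 85.7 tilt 0.34 q6 0.16 w 70.1 f [ 0.  -0.  -0.2]
d [-0.2026 -0.0537 -0.0269] rows 8
[[-0.29, -0.83, 0.11], [-0.24, -0.84, 0.11], [-0.19, -0.85, 0.11], [-0.13, -0.86, 0.11], [-0.08, -0.87, 0.11]] [[0.01, 0.0, -0.68], [0.01, 0.0, -0.68], [0.01, 0.0, -0.68], [0.01, 0.0, -0.68], [0.01, 0.0, -0.68]]
[[-0.03, -0.87, 0.11], [0.02, -0.87, 0.11], [0.07, -0.87, 0.11]] [[0.01, 0.0, -0.68], [0.01, 0.0, -0.68], [0.01, 0.0, -0.68]]
(array([ 0.43587062, -0.00418197,  0.40720437]), np.float64(0.14440639269406397))
```

View pics/e2.png

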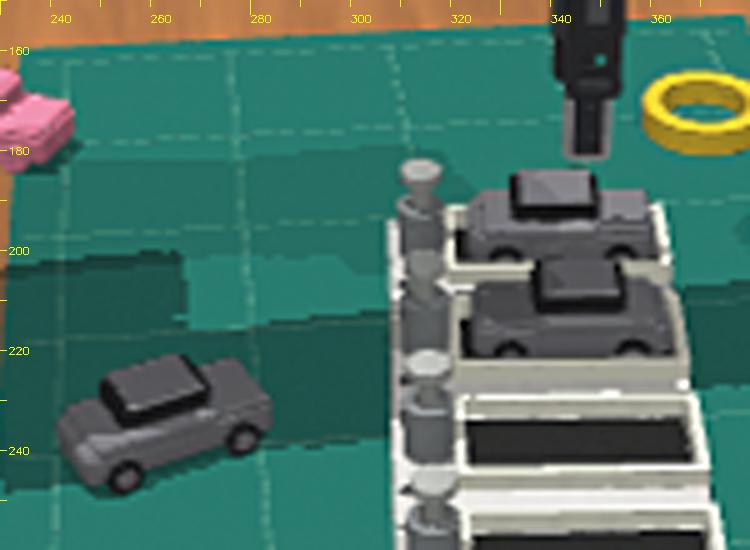

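>>> carry_out(travel=[[-0.29,-0.83,0],[-0.24,-0.84,0],[-0.19,-0.85,0],[-0.13,-0.86,0],[-0.08,-0.87,0]], rot=[[0,0,-0.68],[0,0,-0.68],[0,0,-0.68],[0,0,-0.68],[0,0,-0.68]], claw=[70,70,70,70,70])

```text
time_s: 15.65
tcp_pos: [0.5126, 0.0226, 0.1361]
eef_rot: [0.618, 0.786, -0.0, -0.001]
ft_force: [0.2, -0.5, 0.3]
gripper_width: 0.0704
```

>>> carry_out(travel=[[-0.03,-0.87,0],[0.02,-0.6,0],[0,-0.2,0],[0,0,0],[0,0,0]], rot=[[0,0,-0.68],[0,0,-0.68],[0,0,-0.3],[0,0,0],[0,0,0]], claw=[70,70,70,70,70])

```text
time_s: 16.07
tcp_pos: [0.4494, 0.0069, 0.128]
eef_rot: [0.557, 0.83, -0.006, -0.009]
ft_force: [-0.1, 0.5, 1.1]
gripper_width: 0.0698
```

```bash
python3 pl.py .437 .001 .07 113
```

```text
t 16.07 pos [0.4494 0.0069 0.128 ] yaw 112.3 tilt 1.23 q6 -0.37 w 69.8 f [-0.1  0.5  1.1]
d [-0.0124 -0.0059 -0.058 ] rows 3
[[-0.01, -0.14, 0.65], [-0.01, -0.14, 0.65], [-0.01, -0.15, 0.64]] [[-0.08, -0.03, -0.05], [-0.08, -0.03, -0.05], [-0.08, -0.03, -0.05]]
```

>>> carry_out(travel=[[-0.01,-0.16,0.5],[-0.01,-0.16,0.5],[0,-0.15,0.5],[0,0,0.2],[0,0,0]], rot=[[-0.08,-0.03,-0.05],[-0.08,-0.03,-0.05],[-0.08,-0.03,-0.05],[0,0,0],[0,0,0]], claw=[70,70,70,70,70])

```text
time_s: 16.48
tcp_pos: [0.4393, 0.0016, 0.0735]
eef_rot: [0.552, 0.834, 0.001, 0.001]
ft_force: [-0.1, -0.0, 0.8]
gripper_width: 0.0704
```

```bash
python3 pl.py .437 .001 .024 113 4
```

```text
t 16.48 pos [0.4393 0.0016 0.0735] yaw 112.9 tilt 0.20 q6 -0.40 w 70.4 f [-0.1 -0.   0.8]
d [-0.0023 -0.0006 -0.0495] rows 4
[[0.0, -0.02, 0.41], [0.0, -0.02, 0.41], [0.0, -0.02, 0.41], [0.0, -0.02, 0.41]] [[0.01, 0.0, -0.0], [0.01, 0.0, -0.0], [0.01, 0.0, -0.0], [0.01, 0.0, -0.0]]
```

>>> carry_out(travel=[[0,-0.06,0.45],[0,-0.03,0.45],[0,0,0.45],[0,0,0.35],[0,0,0]], rot=[[0,0,0],[0,0,0],[0,0,0],[0,0,0],[0,0,0]], claw=[70,70,70,70,70])

```text
time_s: 16.9
tcp_pos: [0.4437, 0.0016, 0.0222]
eef_rot: [0.553, 0.833, 0.003, 0.003]
ft_force: [-0.3, 0.0, 0.2]
gripper_width: 0.0699
```

```bash
python3 pl.py .437 .001 .024 113 2;python3 - <<'E'
from h import *
s=snap("side","9")
crop(s,210,180,120,90,6,"e2.png")
E
```

```text
t 16.90 pos [0.4437 0.0016 0.0222] yaw 112.9 tilt 0.51 q6 -0.40 w 69.9 f [-0.3  0.   0.2]
d [-0.0067 -0.0006  0.0018] rows 2
[[0.03, -0.11, -0.03], [0.03, -0.11, -0.03]] [[0.05, 0.01, -0.01], [0.05, 0.01, -0.01]]
```

View pics/e2.png

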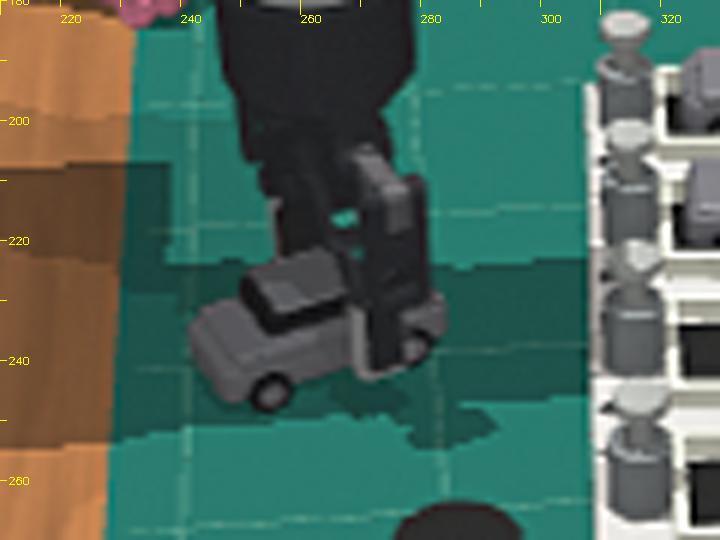

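Correct about −6 mm in x, then close and lift.

>>> carry_out(travel=[[0.03,-0.14,-0.02],[0.03,-0.1,-0.02],[0,0,0],[0,0,0],[0,0,0]], rot=[[0.05,0,0],[0.05,0,0],[0,0,0],[0,0,0],[0,0,0]], claw=[70,70,70,36,36])

```text
time_s: 17.37
tcp_pos: [0.44, 0.0008, 0.0274]
eef_rot: [0.553, 0.833, 0.001, 0.003]
ft_force: [-2.8, 4.0, 2.7]
gripper_width: 0.0469
```

>>> carry_out(travel=[[0,0,0],[0,0,0],[0,0,0],[0,0,-0.4],[0,0,-0.8]], rot=[[0,0,0],[0,0,0],[0,0,0],[0,0,0],[0,0,0]], claw=[36,36,36,36,36])

```text
time_s: 17.78
tcp_pos: [0.4362, 0.0008, 0.0612]
eef_rot: [0.553, 0.833, -0.001, 0.0]
ft_force: [-0.6, -0.0, -0.9]
gripper_width: 0.0407
```

>>> carry_out(travel=[[0,0,-0.9],[0,0,-0.9],[0,0,-0.5],[0,0,0],[0,0,0]], rot=[[0,0,0],[0,0,0],[0,0,0],[0,0,0],[0,0,0]], claw=[36,36,36,36,36])

```text
time_s: 18.2
tcp_pos: [0.4365, 0.0008, 0.1351]
eef_rot: [0.553, 0.833, -0.001, 0.001]
ft_force: [-0.2, 0.4, -1.2]
gripper_width: 0.0411
```

```bash
python3 pl.py .634 -.031 .12 85.5
```

```text
t 18.20 pos [0.4365 0.0008 0.1351] yaw 112.9 tilt 0.15 q6 -0.40 w 41.1 f [-0.2  0.4 -1.2]
d [ 0.1975 -0.0318 -0.0151] rows 8
[[-0.44, 0.71, 0.06], [-0.4, 0.73, 0.06], [-0.35, 0.75, 0.06], [-0.31, 0.77, 0.06], [-0.26, 0.79, 0.06]] [[0.0, 0.0, 0.68], [0.0, 0.0, 0.68], [0.0, 0.0, 0.68], [0.0, 0.0, 0.68], [0.0, 0.0, 0.68]]
[[-0.21, 0.81, 0.06], [-0.17, 0.82, 0.06], [-0.12, 0.83, 0.06]] [[0.0, 0.0, 0.68], [0.0, 0.0, 0.68], [0.0, 0.0, 0.68]]
```

>>> carry_out(travel=[[-0.44,0.71,0],[-0.4,0.73,0],[-0.35,0.75,0],[-0.31,0.77,0],[-0.26,0.79,0]], rot=[[0,0,0.68],[0,0,0.68],[0,0,0.68],[0,0,0.68],[0,0,0.68]], claw=[36,36,36,36,36])

```text
time_s: 18.62
tcp_pos: [0.5536, -0.0192, 0.1265]
eef_rot: [0.674, 0.738, -0.006, -0.005]
ft_force: [0.3, 0.6, -0.9]
gripper_width: 0.041
```

>>> carry_out(travel=[[-0.21,0.75,0],[-0.17,0.5,0],[0,0.2,0],[0,0,0],[0,0,0]], rot=[[0,0,0.68],[0,0,0.5],[0,0,0.2],[0,0,0],[0,0,0]], claw=[36,36,36,36,36])

```text
time_s: 19.03
tcp_pos: [0.599, -0.0293, 0.1137]
eef_rot: [0.72, 0.694, -0.011, -0.01]
ft_force: [-0.5, 0.3, -0.8]
gripper_width: 0.041
```

```bash
python3 pl.py .634 -.0315 .10 85.5
```

```text
t 19.03 pos [ 0.599  -0.0293  0.1137] yaw 87.9 tilt 1.66 q6 -0.01 w 41.0 f [-0.5  0.3 -0.8]
d [ 0.035  -0.0022 -0.0137] rows 2
[[-0.01, 0.59, 0.21], [-0.0, 0.59, 0.22]] [[-0.16, 0.02, 0.24], [-0.16, 0.02, 0.24]]
```

>>> carry_out(travel=[[-0.01,0.5,0],[0,0.5,0],[0,0.15,0],[0,0,0],[0,0,0]], rot=[[-0.16,0.02,0.24],[-0.16,0.02,0.24],[0,0,0],[0,0,0],[0,0,0]], claw=[36,36,36,36,36])

```text
time_s: 19.45
tcp_pos: [0.6262, -0.0298, 0.1092]
eef_rot: [0.733, 0.68, -0.004, -0.005]
ft_force: [-0.4, -0.5, -1.8]
gripper_width: 0.041
```

```bash
python3 pl.py .634 -.0315 .075 85.5
python3 - <<'E'
from h import *
s=snap("side","a")
crop(s,290,150,120,100,6,"e2.png")
E
```

```text
t 19.45 pos [ 0.6262 -0.0298  0.1092] yaw 85.7 tilt 0.74 q6 0.03 w 41.0 f [-0.4 -0.5 -1.8]
d [ 0.0078 -0.0017 -0.0342] rows 2
[[-0.02, 0.14, 0.57], [-0.02, 0.14, 0.57]] [[-0.07, -0.0, 0.02], [-0.07, -0.0, 0.02]]
```

View pics/e2.png

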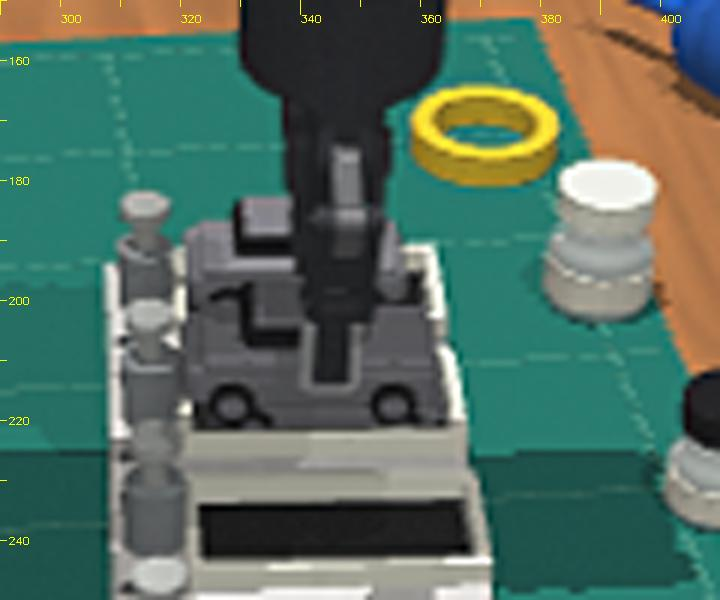

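Run:
```python
from h import *
from scipy.optimize import brentq
s=load("sidea")
for u in (320.5,363.2): print(u,brentq(lambda x:proj(s,[x,-.05,.102])[0]-u,.4,.9))
```

```text
320.5 0.5711888668331538
363.2 0.6699510351435761
```

>>> carry_out(travel=[[-0.02,0.14,0.4],[-0.02,0.14,0.4],[0,0,0.25],[0,0,0],[0,0,0]], rot=[[-0.07,0,0],[-0.07,0,0],[0,0,0],[0,0,0],[0,0,0]], claw=[36,36,36,36,36])

```text
time_s: 19.92
tcp_pos: [0.631, -0.0308, 0.0784]
eef_rot: [0.732, 0.681, -0.001, -0.001]
ft_force: [-0.2, 0.5, -0.9]
gripper_width: 0.0409
```

```bash
python3 pl.py .636 -.0315 .038 85.5 4
```

```text
t 19.92 pos [ 0.631  -0.0308  0.0784] yaw 85.8 tilt 0.13 q6 0.02 w 40.9 f [-0.2  0.5 -0.9]
d [ 0.005  -0.0007 -0.0404] rows 4
[[-0.0, 0.04, 0.34], [-0.0, 0.04, 0.34], [-0.0, 0.04, 0.34], [-0.0, 0.04, 0.34]] [[-0.01, -0.0, 0.02], [-0.01, -0.0, 0.02], [-0.01, -0.0, 0.02], [-0.01, -0.0, 0.02]]
```

>>> carry_out(travel=[[0,0.1,0.3],[0,0.08,0.3],[0,0.02,0.35],[0,0,0.2],[0,0,0]], rot=[[0,0,0],[0,0,0],[0,0,0],[0,0,0],[0,0,0]], claw=[36,36,36,36,36])

```text
time_s: 20.33
tcp_pos: [0.6377, -0.0312, 0.0423]
eef_rot: [0.732, 0.681, 0.0, -0.0]
ft_force: [0.8, 1.1, -0.3]
gripper_width: 0.041
```

```bash
python3 pl.py .638 -.0315 .035 85.5 2;python3 - <<'E'
from h import *
s=snap("side","b")
crop(s,290,150,120,100,6,"e2.png")
E
```

```text
t 20.33 pos [ 0.6377 -0.0312  0.0423] yaw 85.8 tilt 0.04 q6 0.02 w 41.0 f [ 0.8  1.1 -0.3]
d [ 0.0003 -0.0003 -0.0073] rows 2
[[-0.0, 0.01, 0.12], [-0.0, 0.01, 0.12]] [[-0.0, -0.0, 0.03], [-0.0, -0.0, 0.03]]
```

View pics/e2.png

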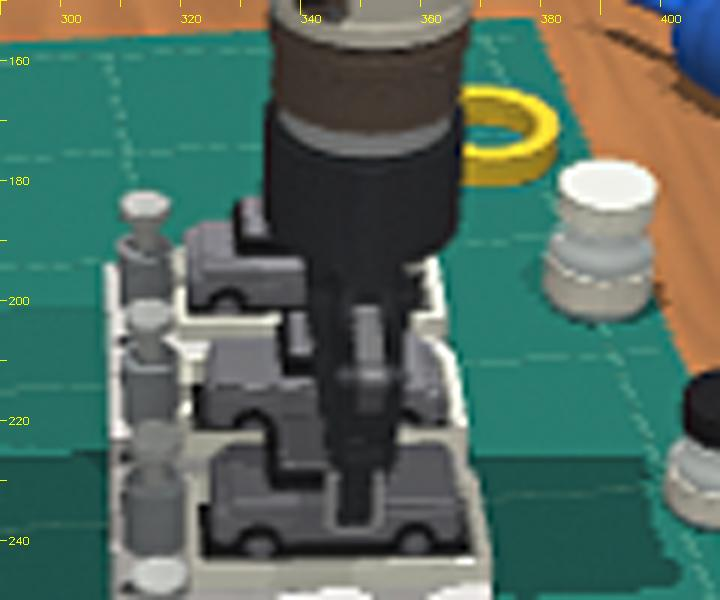

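>>> carry_out(travel=[[0,0,0.15],[0,0,0.14],[0,0,0],[0,0,0],[0,0,0]], rot=[[0,0,0],[0,0,0],[0,0,0],[0,0,0],[0,0,0]], claw=[36,36,36,36,36])

```text
time_s: 20.8
tcp_pos: [0.6388, -0.0311, 0.037]
eef_rot: [0.732, 0.681, 0.001, 0.001]
ft_force: [0.9, 1.0, -1.5]
gripper_width: 0.0409
```

>>> carry_out(travel=[[0,0,0],[0,0,0],[0,0,0],[0,0,-0.5],[0,0,-0.8]], rot=[[0,0,0],[0,0,0],[0,0,0],[0,0,0],[0,0,0]], claw=[46,55,60,60,60])

```text
time_s: 21.22
tcp_pos: [0.6352, -0.031, 0.071]
eef_rot: [0.732, 0.681, -0.002, -0.003]
ft_force: [0.4, -0.9, 0.5]
gripper_width: 0.0599
```

>>> carry_out(travel=[[0,0,-0.9],[0,0,-0.9],[0,0,-0.5],[0,0,0],[0,0,0]], rot=[[0,0,0],[0,0,0],[0,0,0],[0,0,0],[0,0,0]], claw=[60,60,60,60,60])

```text
time_s: 21.63
tcp_pos: [0.6377, -0.0312, 0.147]
eef_rot: [0.732, 0.681, 0.0, -0.0]
ft_force: [-0.4, 0.9, -0.9]
gripper_width: 0.0599
```

Run:
```python
from h import *
c=load("top0");s=load("side0")
# mallet
crop(s,215,250,110,70,7,"m1.png")
```

```text
(no output)
```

View pics/m1.png

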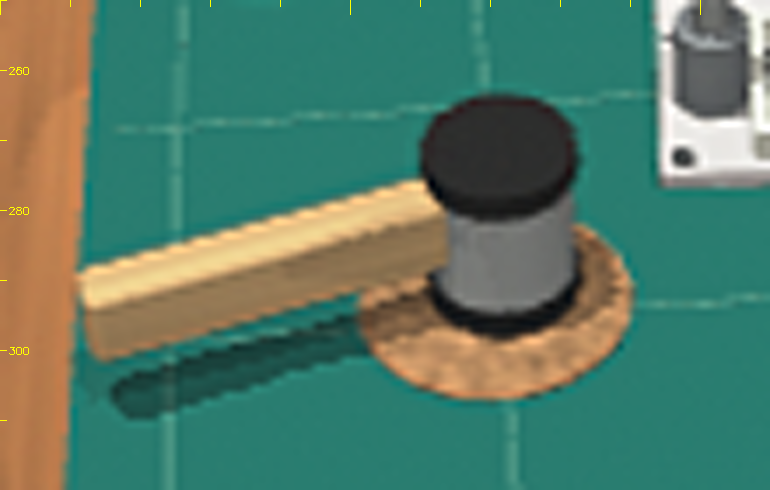

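```bash
python3 - <<'E'
from h import *
c=load("top0");s=load("side0")
head=back(c,(359.2,271.6),.060); e=back(c,(375.7,329.4),.049); r=back(c,(362.5,283),.049)
print(head,e,r,np.degrees(np.arctan2(*(r-e)[1::-1])),np.degrees(np.arctan2(*(head-e)[1::-1])),np.linalg.norm((head-e)[:2]))
hs=back(s,(286.2,271.5),.060); print("side head",hs)
print("side handle end top", back(s,(227.3,292),.049), back(s,(277,277.7),.049))
for g in (1,):pass
crop(c,340,240,60,100,8,"m2.png")
E
python3 - <<'E'
import sys; sys.path.insert(0,'.')
from h import *
s=snap("side","c");c=snap("top","c")
crop(s,220,150,170,120,4,"e2.png")
E
```

```text
[ 0.48350371 -0.18652945  0.06      ] [ 0.36197387 -0.22257073  0.049     ] [ 0.46003721 -0.19445909  0.049     ] 15.995912278874219 16.518417604597627 0.12676149924413305
side head [ 0.48345359 -0.19519031  0.06      ]
side handle end top [ 0.36270703 -0.23218546  0.049     ] [ 0.46364886 -0.20009998  0.049     ]
```

View pics/m2.png

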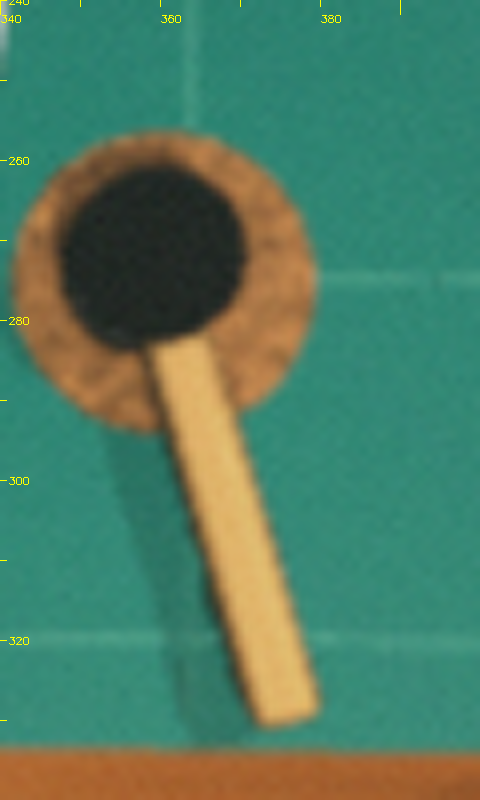

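```bash
ls pics
python3 - <<'E'
from h import *
s=snap("side","c");c=snap("top","c")
crop(s,220,150,170,120,4,"e3.png")
crop(c,180,160,190,120,4,"e4.png")
E
```

```text
a.png
b.png
b2.png
c.png
d.png
e.png
e2.png
j.png
j2.png
m1.png
m2.png
side0.png
top0.png
```

View pics/e3.png

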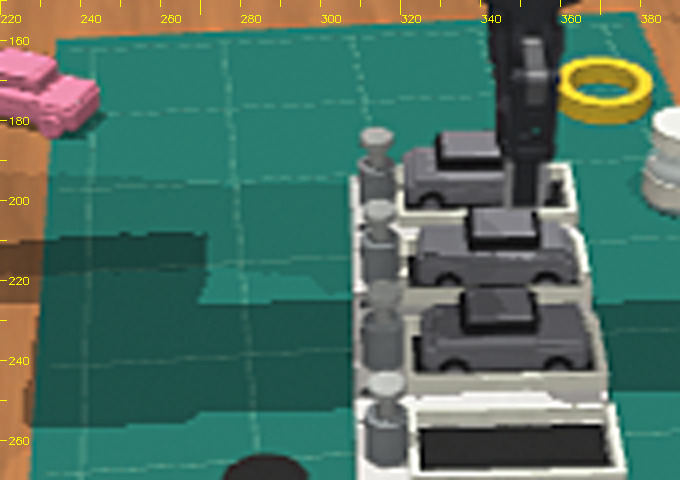

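View pics/e4.png

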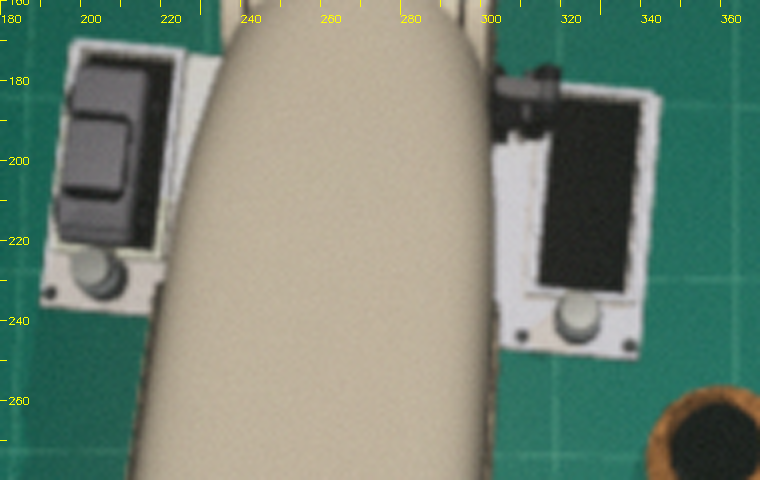

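```bash
python3 pl.py .4395 -.2024 .12 107
```

```text
t 21.83 pos [ 0.6363 -0.0311  0.1447] yaw 85.8 tilt 0.29 q6 0.02 w 60.2 f [ 1.2  0.4 -0.4]
d [-0.1968 -0.1713 -0.0247] rows 10
[[-0.62, -0.61, 0.08], [-0.59, -0.63, 0.08], [-0.57, -0.66, 0.08], [-0.55, -0.68, 0.08], [-0.52, -0.7, 0.08]] [[-0.01, -0.0, -0.42], [-0.01, -0.0, -0.42], [-0.01, -0.0, -0.42], [-0.01, -0.0, -0.42], [-0.01, -0.0, -0.42]]
[[-0.49, -0.72, 0.08], [-0.47, -0.73, 0.08], [-0.44, -0.75, 0.08], [-0.41, -0.77, 0.08], [-0.38, -0.78, 0.08]] [[-0.01, -0.0, -0.42], [-0.01, -0.0, -0.42], [-0.01, -0.0, -0.42], [-0.01, -0.0, -0.42], [-0.01, -0.0, -0.42]]
```

>>> carry_out(travel=[[-0.62,-0.61,0],[-0.59,-0.63,0],[-0.57,-0.66,0],[-0.55,-0.68,0],[-0.52,-0.7,0]], rot=[[0,0,-0.42],[0,0,-0.42],[0,0,-0.42],[0,0,-0.42],[0,0,-0.42]], claw=[60,60,60,60,60])

```text
time_s: 22.25
tcp_pos: [0.5344, -0.1151, 0.1359]
eef_rot: [0.661, 0.751, -0.004, -0.007]
ft_force: [-0.4, -0.8, -0.1]
gripper_width: 0.06
```

>>> carry_out(travel=[[-0.49,-0.72,0],[-0.47,-0.73,0],[-0.44,-0.7,0],[-0.3,-0.5,0],[0,0,0]], rot=[[0,0,-0.42],[0,0,-0.42],[0,0,-0.42],[0,0,-0.42],[0,0,0]], claw=[60,60,60,60,60])

```text
time_s: 22.67
tcp_pos: [0.4527, -0.1826, 0.1294]
eef_rot: [0.602, 0.799, -0.006, -0.015]
ft_force: [-0.8, 0.3, 0.9]
gripper_width: 0.0601
```

```bash
python3 pl.py .4395 -.2024 .085 107
```

```text
t 22.67 pos [ 0.4527 -0.1826  0.1294] yaw 106.0 tilt 1.91 q6 -0.66 w 60.1 f [-0.8  0.3  0.9]
d [-0.0132 -0.0198 -0.0444] rows 2
[[-0.27, -0.28, 0.74], [-0.26, -0.29, 0.74]] [[-0.16, -0.1, -0.1], [-0.16, -0.1, -0.1]]
```

>>> carry_out(travel=[[-0.27,-0.32,0.5],[-0.26,-0.32,0.4],[0,0,0.3],[0,0,0],[0,0,0]], rot=[[-0.16,-0.1,-0.1],[-0.16,-0.1,-0.1],[0,0,0],[0,0,0],[0,0,0]], claw=[60,60,60,60,60])

```text
time_s: 23.08
tcp_pos: [0.4355, -0.2024, 0.0884]
eef_rot: [0.596, 0.803, 0.0, -0.003]
ft_force: [0.4, 1.0, -0.3]
gripper_width: 0.0601
```

```bash
python3 pl.py .4395 -.2024 .03 107 4
python3 - <<'E'
from h import *
s=snap("side","d");crop(s,210,210,130,100,6,"m3.png")
E
```

```text
t 23.08 pos [ 0.4355 -0.2024  0.0884] yaw 106.8 tilt 0.32 q6 -0.73 w 60.1 f [ 0.4  1.  -0.3]
d [ 0.004  -0.     -0.0584] rows 4
[[-0.01, 0.03, 0.49], [-0.01, 0.03, 0.49], [-0.01, 0.03, 0.49], [-0.01, 0.03, 0.49]] [[-0.01, -0.01, -0.01], [-0.01, -0.01, -0.01], [-0.01, -0.01, -0.01], [-0.01, -0.01, -0.01]]
```

View pics/m3.png

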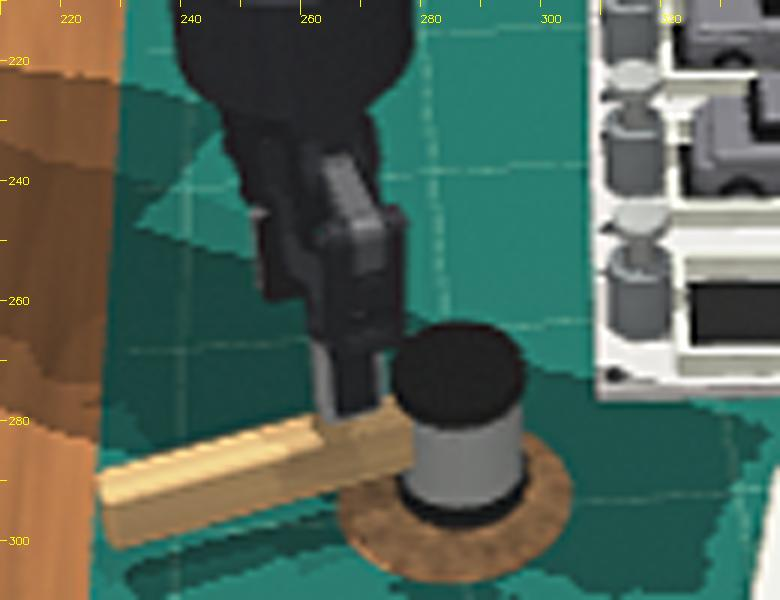

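>>> carry_out(travel=[[0,0,0.5],[0,0,0.5],[0,0,0.45],[0,0,0.35],[0,0,0]], rot=[[0,0,0],[0,0,0],[0,0,0],[0,0,0],[0,0,0]], claw=[60,60,60,60,60])

```text
time_s: 23.55
tcp_pos: [0.441, -0.2011, 0.0352]
eef_rot: [0.595, 0.804, 0.001, 0.0]
ft_force: [0.9, 1.3, 0.6]
gripper_width: 0.0603
```

```bash
python3 pl.py .4395 -.2024 .028 107 2
python3 - <<'E'
from h import *
s=snap("side","d");crop(s,210,210,130,100,6,"m4.png")
c=snap("top","d");crop(c,310,230,110,100,6,"m5.png")
E
```

```text
t 23.55 pos [ 0.441  -0.2011  0.0352] yaw 107.0 tilt 0.14 q6 -0.73 w 60.3 f [0.9 1.3 0.6]
d [-0.0015 -0.0013 -0.0072] rows 2
[[-0.01, -0.03, 0.12], [-0.01, -0.03, 0.12]] [[0.01, -0.01, 0.0], [0.01, -0.01, 0.0]]
```

View pics/m4.png

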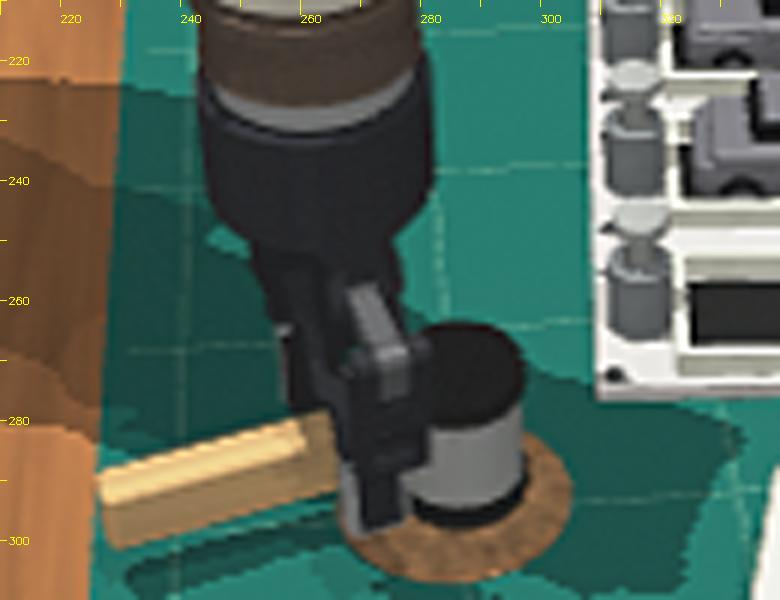

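View pics/m5.png

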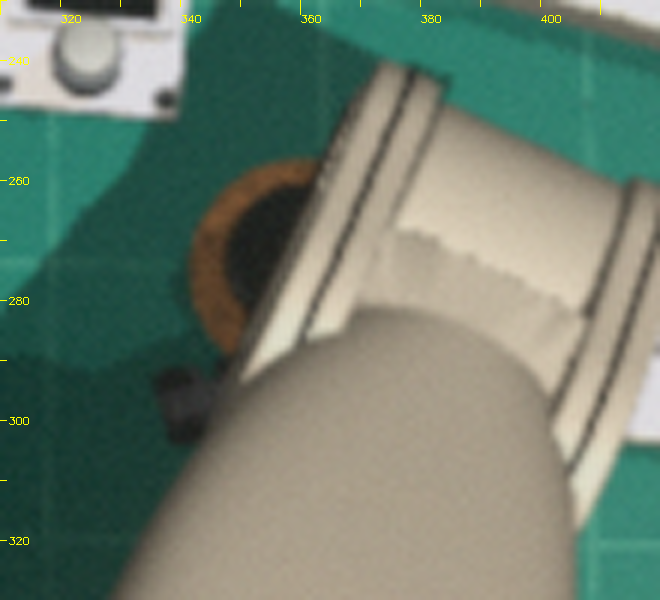

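>>> carry_out(travel=[[-0.02,-0.06,0.14],[-0.01,-0.04,0.1],[0,0,0],[0,0,0],[0,0,0]], rot=[[0,0,0],[0,0,0],[0,0,0],[0,0,0],[0,0,0]], claw=[60,60,40,25,10], squeeze=60)

```text
time_s: 24.07
tcp_pos: [0.4421, -0.2042, 0.0323]
eef_rot: [0.594, 0.804, 0.002, 0.004]
ft_force: [-0.8, 1.0, 0.4]
gripper_width: 0.0242
```

>>> carry_out(travel=[[0,0,0],[0,0,0],[0,0,0],[0,0,0],[0,0,0]], rot=[[0,0,0],[0,0,0],[0,0,0],[0,0,0],[0,0,0]], claw=[10,10,10,10,10], squeeze=110)

```text
time_s: 24.48
tcp_pos: [0.442, -0.2038, 0.0327]
eef_rot: [0.594, 0.804, 0.003, 0.004]
ft_force: [0.3, -0.0, -0.6]
gripper_width: 0.0159
```

```bash
python3 pl.py .4395 -.2024 .14 107
python3 - <<'E'
from h import *
s=snap("side","e");crop(s,210,210,130,100,6,"m6.png")
E
```

```text
t 24.48 pos [ 0.442  -0.2038  0.0327] yaw 107.1 tilt 0.58 q6 -0.73 w 15.9 f [ 0.3 -0.  -0.6]
d [-0.0025  0.0014  0.1073] rows 4
[[0.01, -0.01, -0.89], [0.01, -0.01, -0.89], [0.02, -0.01, -0.89], [0.02, -0.01, -0.89]] [[0.03, 0.01, 0.0], [0.03, 0.01, 0.0], [0.03, 0.01, 0.0], [0.03, 0.01, 0.0]]
```

View pics/m6.png

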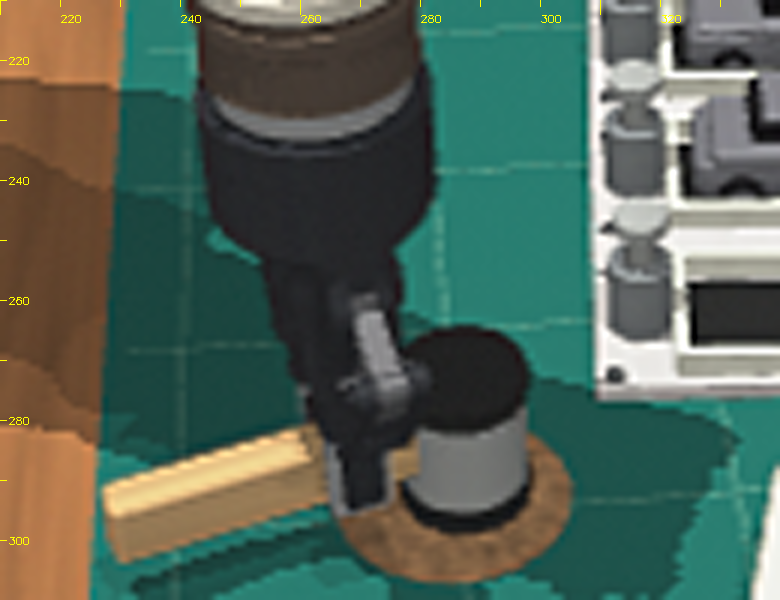

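>>> carry_out(travel=[[0,0,-0.5],[0,0,-0.8],[0,0,-0.9],[0,0,-0.9],[0,0,-0.5]], rot=[[0.03,0,0],[0.03,0,0],[0.03,0,0],[0.03,0,0],[0,0,0]], claw=[10,10,10,10,10])

```text
time_s: 24.95
tcp_pos: [0.4344, -0.2013, 0.1367]
eef_rot: [0.595, 0.804, -0.005, -0.009]
ft_force: [0.5, -0.1, -3.1]
gripper_width: 0.0161
```

```bash
python3 pl.py .5157 -.0222 .14 85.5
```

```text
t 24.95 pos [ 0.4344 -0.2013  0.1367] yaw 107.0 tilt 1.19 q6 -0.73 w 16.1 f [ 0.5 -0.1 -3.1]
d [0.0813 0.1791 0.0033] rows 7
[[0.7, 0.62, -0.02], [0.73, 0.58, -0.02], [0.76, 0.54, -0.02], [0.79, 0.5, -0.02], [0.82, 0.46, -0.02]] [[-0.03, -0.01, 0.62], [-0.03, -0.01, 0.62], [-0.03, -0.01, 0.62], [-0.03, -0.01, 0.62], [-0.03, -0.01, 0.62]]
[[0.84, 0.41, -0.02], [0.86, 0.37, -0.02]] [[-0.03, -0.01, 0.62], [-0.03, -0.01, 0.62]]
```

>>> carry_out(travel=[[0.7,0.62,-0.05],[0.73,0.58,-0.05],[0.76,0.54,-0.05],[0.79,0.5,-0.05],[0.82,0.46,-0.05]], rot=[[-0.03,0,0.62],[-0.03,0,0.62],[-0.03,0,0.62],[-0.03,0,0.62],[-0.03,0,0.62]], claw=[10,10,10,10,10])

```text
time_s: 25.37
tcp_pos: [0.4943, -0.0767, 0.1462]
eef_rot: [0.707, 0.708, -0.003, -0.001]
ft_force: [0.7, 0.6, -4.4]
gripper_width: 0.0163
```

>>> carry_out(travel=[[0.7,0.35,-0.05],[0.4,0.2,-0.05],[0,0,0],[0,0,0],[0,0,0]], rot=[[-0.03,0,0.62],[-0.03,0,0.62],[0,0,0],[0,0,0],[0,0,0]], claw=[10,10,10,10,10])

```text
time_s: 25.78
tcp_pos: [0.5111, -0.0371, 0.1457]
eef_rot: [0.743, 0.669, -0.003, -0.002]
ft_force: [0.2, -0.5, -2.8]
gripper_width: 0.0161
```

```bash
python3 pl.py .5157 -.0222 .12 85.5
python3 - <<'E'
from h import *
s=snap("side","f");crop(s,240,160,130,100,6,"n1.png")
c=snap("top","f");crop(c,230,180,110,100,6,"n2.png")
E
```

```text
t 25.78 pos [ 0.5111 -0.0371  0.1457] yaw 84.0 tilt 0.41 q6 0.03 w 16.1 f [ 0.2 -0.5 -2.8]
d [ 0.0046  0.0149 -0.0257] rows 2
[[0.26, 0.05, 0.43], [0.25, 0.06, 0.43]] [[-0.04, 0.01, -0.15], [-0.04, 0.01, -0.15]]
```

View pics/n1.png

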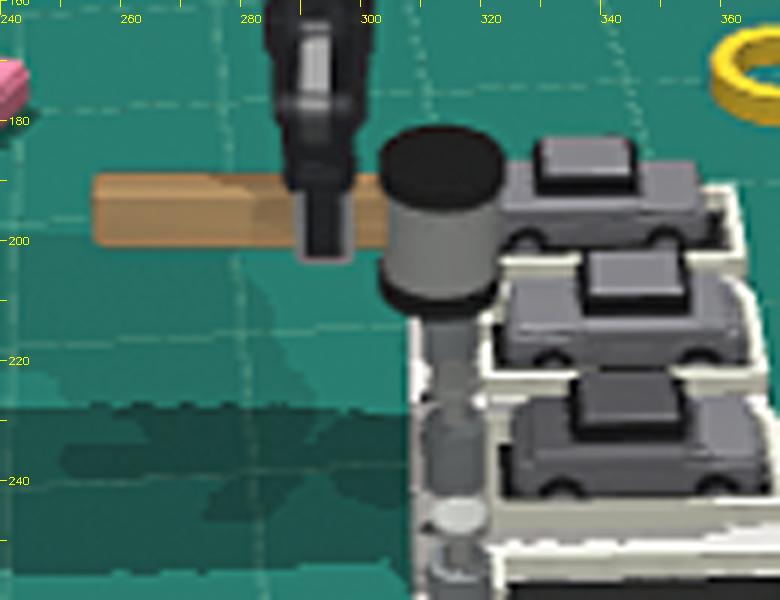

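View pics/n2.png

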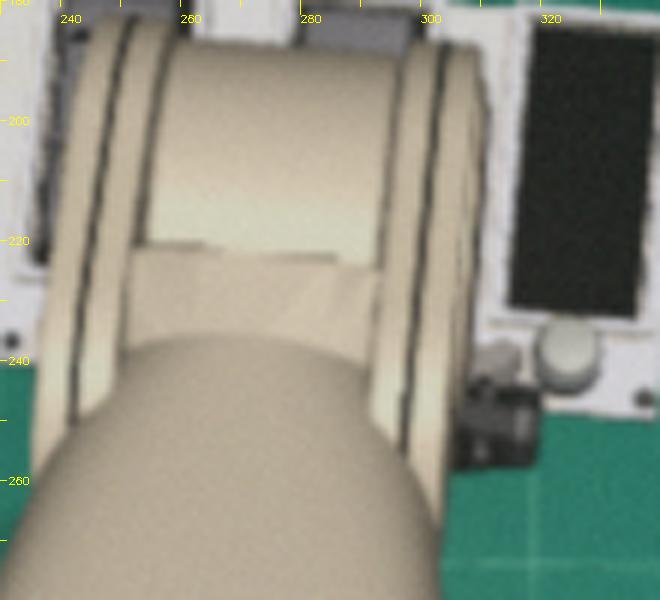

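Run:
```python
from h import *
s=load("sidef")
print(back(s,(313.3,187.3),.173), back(s,(313.2,209),.120),proj(s,[.5570,-.0407,.173]),proj(s,[.557,-.0407,.115]))
```

```text
[ 0.55465083 -0.05288205  0.173     ] [ 0.55361964 -0.05915822  0.12      ] [313.81151058 184.34087576] [313.88177349 206.18632124]
```

Run:
```python
from h import *
s=load("sidef")
print("tip",proj(s,[.511,-.0465,.1347]),proj(s,[.511,-.0595,.1347]))
print("handle end top-near edge", proj(s,[.5111-.083,-.0371+.0087-.009,.1457-.0307+.047]),proj(s,[.5111-.083,-.0371+.0087-.009,.1457-.0307+.021]))
```

```text
tip [293.62684592 201.48557204] [294.02361426 204.70674589]
handle end top-near edge [255.35246254 190.9637363 ] [256.21173334 200.86086915]
```

>>> carry_out(travel=[[0.3,0.05,0.3],[0.25,0.06,0.3],[0,0,0.2],[0,0,0],[0,0,0]], rot=[[-0.04,0,-0.15],[-0.04,0,-0.15],[0,0,0],[0,0,0],[0,0,0]], claw=[10,10,10,10,10])

```text
time_s: 26.3
tcp_pos: [0.5144, -0.0236, 0.1189]
eef_rot: [0.736, 0.677, -0.001, 0.001]
ft_force: [0.2, 0.5, -3.0]
gripper_width: 0.0159
```

```bash
python3 pl.py .5157 -.0222 .096 85.5
python3 - <<'E'
from h import *
s=snap("side","g");crop(s,240,160,130,100,6,"n1.png")
E
```

```text
t 26.30 pos [ 0.5144 -0.0236  0.1189] yaw 85.3 tilt 0.16 q6 0.04 w 15.9 f [ 0.2  0.5 -3. ]
d [ 0.0013  0.0014 -0.0229] rows 1
[[0.05, 0.04, 0.76]] [[-0.01, 0.03, -0.04]]
```

View pics/n1.png

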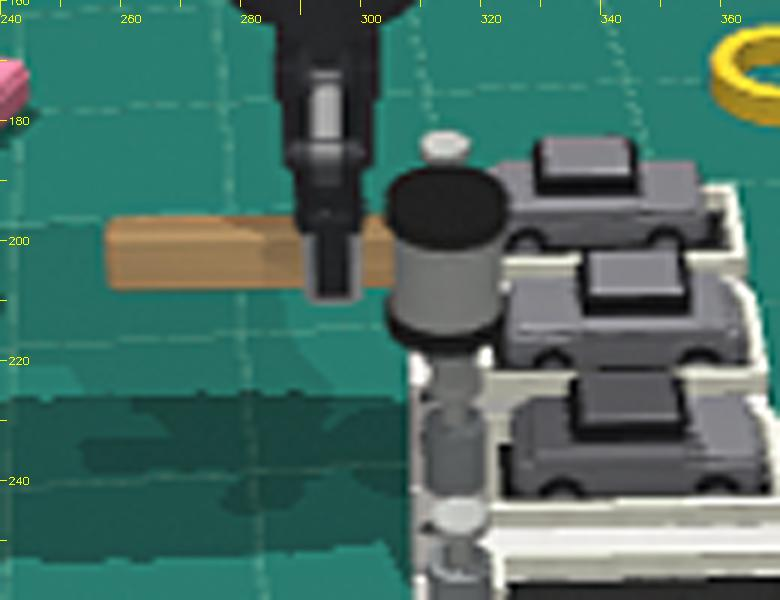

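>>> carry_out(travel=[[0.05,0.04,0.4],[0,0,0.3],[0,0,0.2],[0,0,0.2],[0,0,0]], rot=[[0,0,0],[0,0,0],[0,0,0],[0,0,0],[0,0,0]], claw=[10,10,10,10,10])

```text
time_s: 26.77
tcp_pos: [0.5173, -0.0235, 0.0865]
eef_rot: [0.736, 0.677, 0.0, 0.002]
ft_force: [0.1, 0.2, -2.9]
gripper_width: 0.0163
```

>>> carry_out(travel=[[0,0,0.2],[0,0,0.2],[0,0,0.2],[0,0,0.2],[0,0,0]], rot=[[0,0,0],[0,0,0],[0,0,0],[0,0,0],[0,0,0]], claw=[10,10,10,10,10])

```text
time_s: 27.18
tcp_pos: [0.518, -0.023, 0.0776]
eef_rot: [0.736, 0.677, 0.004, 0.005]
ft_force: [0.5, -0.1, -4.4]
gripper_width: 0.0157
```

```bash
python3 pl.py .5157 -.0222 .076 85.5
python3 - <<'E'
from h import *
s=snap("side","g");crop(s,240,160,130,100,6,"n1.png")
E
```

```text
t 27.18 pos [ 0.518  -0.023   0.0776] yaw 85.2 tilt 0.75 q6 0.04 w 15.7 f [ 0.5 -0.1 -4.4]
d [-0.0023  0.0008 -0.0016] rows 1
[[0.02, -0.08, 0.05]] [[0.15, 0.0, -0.06]]
```

View pics/n1.png

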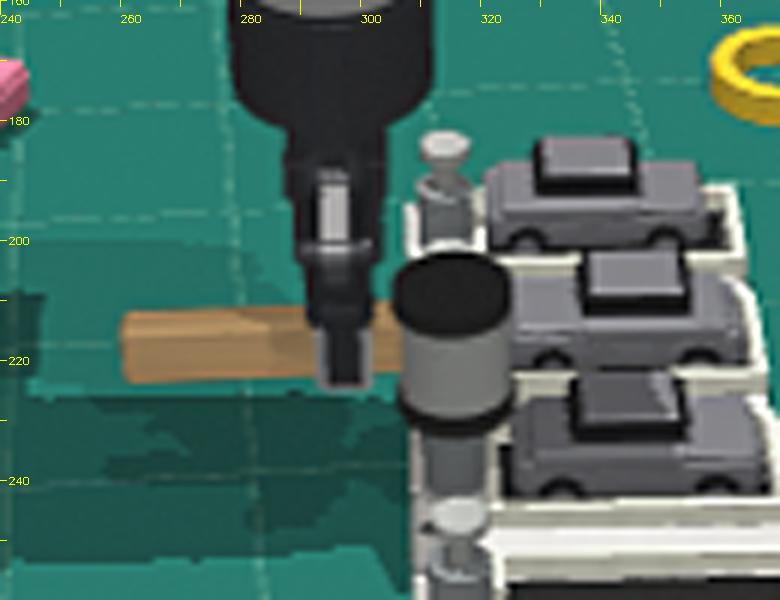

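>>> carry_out(travel=[[0,-0.06,0.2],[0,0,0.2],[0,0,0.2],[0,0,0.2],[0,0,0.2]], rot=[[0.1,0,0],[0.05,0,0],[0,0,0],[0,0,0],[0,0,0]], claw=[10,10,10,10,10])

```text
time_s: 27.65
tcp_pos: [0.518, -0.023, 0.0737]
eef_rot: [0.736, 0.677, 0.006, 0.006]
ft_force: [-20.7, 1.5, 46.7]
gripper_width: 0.0161
```

```bash
python3 pl.py .5157 -.0222 .076 85.5
python3 - <<'E'
from h import *
s=snap("side","g");crop(s,240,160,130,100,6,"n1.png")
E
```

```text
t 27.65 pos [ 0.518  -0.023   0.0737] yaw 85.2 tilt 0.94 q6 0.04 w 16.1 f [-20.7   1.5  46.7]
d [-0.0023  0.0008  0.0023] rows 1
[[0.02, -0.08, -0.08]] [[0.19, -0.01, -0.06]]
```

View pics/n1.png

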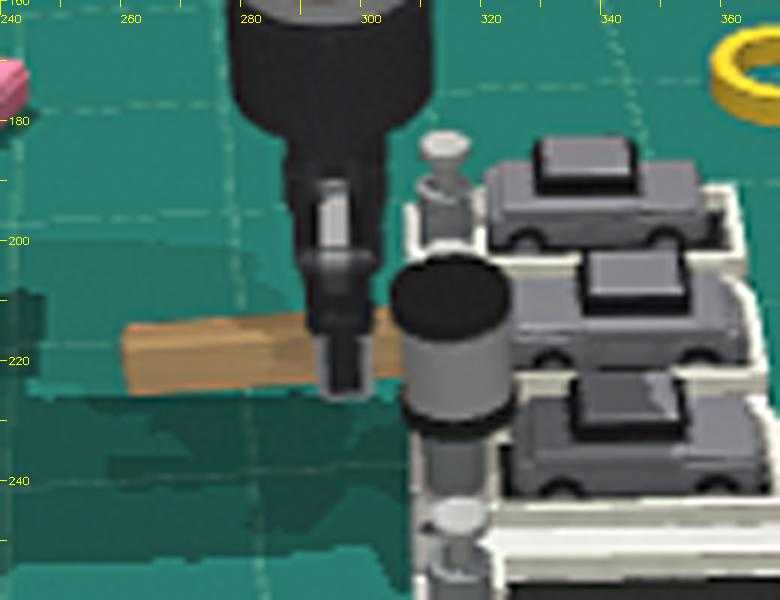

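>>> carry_out(travel=[[0,0,-0.3],[0,0,-0.6],[0,0,-0.6],[0,0,-0.4],[0,0,0]], rot=[[0.05,0,0],[0.05,0,0],[0,0,0],[0,0,0],[0,0,0]], claw=[10,10,10,10,10])

```text
time_s: 28.12
tcp_pos: [0.5163, -0.0234, 0.1313]
eef_rot: [0.736, 0.677, 0.002, 0.002]
ft_force: [0.6, 1.7, -3.4]
gripper_width: 0.0162
```

```bash
python3 pl.py .5226 .0655 .13 85.5
python3 - <<'E'
from h import *
s=snap("side","g");crop(s,240,160,130,100,6,"n1.png")
E
```

```text
t 28.12 pos [ 0.5163 -0.0234  0.1313] yaw 85.2 tilt 0.35 q6 0.04 w 16.2 f [ 0.6  1.7 -3.4]
d [ 0.0063  0.0889 -0.0013] rows 4
[[0.74, -0.01, 0.01], [0.74, -0.01, 0.01], [0.74, -0.01, 0.01], [0.74, -0.01, 0.01]] [[0.02, 0.0, -0.02], [0.02, 0.0, -0.02], [0.02, 0.0, -0.02], [0.02, 0.0, -0.02]]
```

View pics/n1.png

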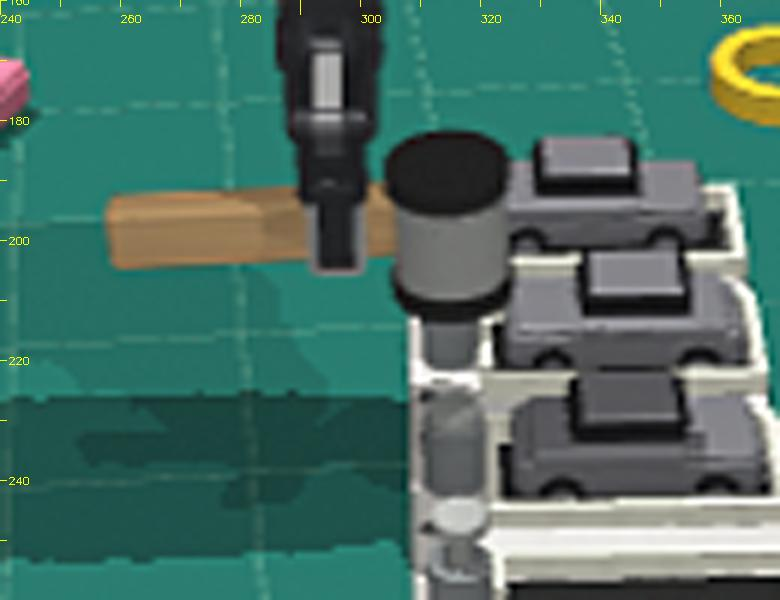

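>>> carry_out(travel=[[0.7,0,0],[0.74,0,0],[0.74,0,0],[0.5,0,0],[0,0,0]], rot=[[0.2,0,0],[0.2,0,0],[0.2,0,0],[0.1,0,0],[0,0,0]], claw=[10,10,10,10,10])

```text
time_s: 28.58
tcp_pos: [0.5191, 0.0577, 0.1194]
eef_rot: [0.738, 0.674, -0.026, -0.026]
ft_force: [1.8, -0.1, -3.2]
gripper_width: 0.0162
```

```bash
python3 pl.py .5226 .0655 .10 85.5
python3 - <<'E'
from h import *
s=snap("side","g");crop(s,240,130,130,100,6,"n1.png")
E
```

```text
t 28.58 pos [0.5191 0.0577 0.1194] yaw 84.9 tilt 4.15 q6 0.19 w 16.2 f [ 1.8 -0.1 -3.2]
d [ 0.0035  0.0078 -0.0194] rows 1
[[0.27, 0.14, 0.64]] [[-0.83, 0.03, -0.12]]
```

View pics/n1.png

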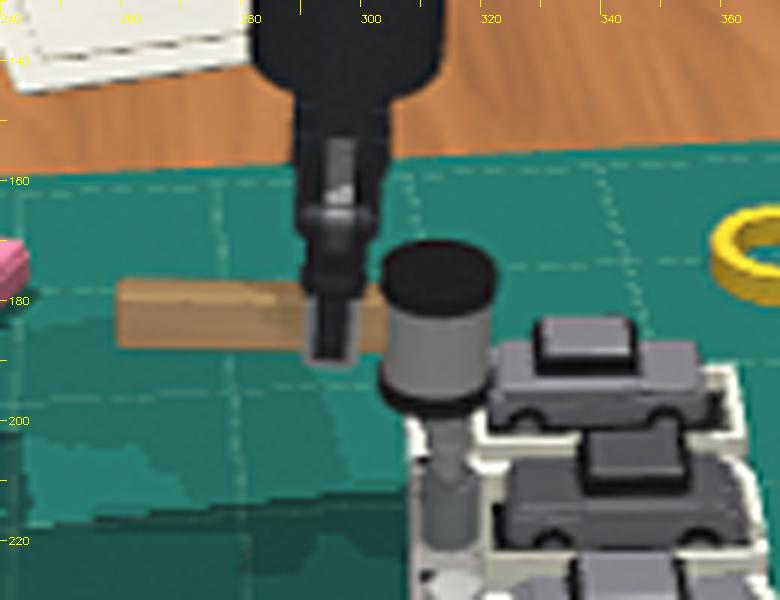

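>>> carry_out(travel=[[0.2,0.12,0.3],[0.08,0.03,0.2],[0,0,0.2],[0,0,0],[0,0,0]], rot=[[-0.2,0,-0.1],[0,0,0],[0,0,0],[0,0,0],[0,0,0]], claw=[10,10,10,10,10])

```text
time_s: 29.05
tcp_pos: [0.5207, 0.0623, 0.0918]
eef_rot: [0.735, 0.677, -0.023, -0.02]
ft_force: [-0.5, 1.2, 1.2]
gripper_width: 0.0164
```

```bash
python3 pl.py .5226 .0655 .085 85.5
python3 - <<'E'
from h import *
s=snap("side","g");crop(s,240,130,130,100,6,"n1.png")
E
```

```text
t 29.05 pos [0.5207 0.0623 0.0918] yaw 85.3 tilt 3.52 q6 0.20 w 16.4 f [-0.5  1.2  1.2]
d [ 0.0019  0.0032 -0.0068] rows 1
[[0.11, 0.07, 0.22]] [[-0.7, 0.07, -0.05]]
```

View pics/n1.png

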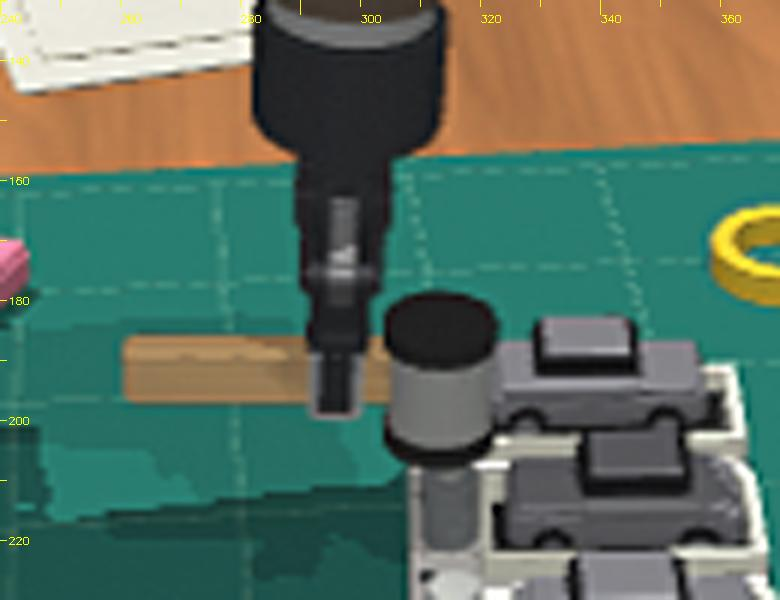

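>>> carry_out(travel=[[0,0,0.2],[0,0,0.2],[0,0,0.2],[0,0,0.15],[0,0,0.15]], rot=[[0,0,0],[0,0,0],[0,0,0],[0,0,0],[0,0,0]], claw=[10,10,10,10,10])

```text
time_s: 29.52
tcp_pos: [0.5201, 0.0622, 0.0754]
eef_rot: [0.736, 0.677, -0.019, -0.019]
ft_force: [-14.0, -0.3, 36.2]
gripper_width: 0.0162
```

>>> carry_out(travel=[[0,0,0.15],[0,0,0.15],[0,0,0.1],[0,0,0],[0,0,0]], rot=[[0,0,0],[0,0,0],[0,0,0],[0,0,0],[0,0,0]], claw=[10,10,10,10,10])

```text
time_s: 29.93
tcp_pos: [0.5202, 0.0614, 0.0771]
eef_rot: [0.736, 0.676, -0.014, -0.014]
ft_force: [-0.1, 0.3, -3.4]
gripper_width: 0.0162
```

>>> carry_out(travel=[[0,0,-0.3],[0,0,-0.6],[0,0,-0.6],[0,0,-0.4],[0,0,0]], rot=[[0,0,0],[0,0,0],[0,0,0],[0,0,0],[0,0,0]], claw=[10,10,10,10,10])

```text
time_s: 30.35
tcp_pos: [0.5192, 0.0593, 0.1314]
eef_rot: [0.737, 0.675, -0.02, -0.017]
ft_force: [-0.2, -0.3, -3.0]
gripper_width: 0.0158
```

```bash
python3 pl.py .5295 .1533 .125 85.5
python3 - <<'E'
from h import *
s=snap("side","g");crop(s,240,130,130,100,6,"n1.png")
E
```

```text
t 30.35 pos [0.5192 0.0593 0.1314] yaw 85.0 tilt 3.02 q6 0.20 w 15.8 f [-0.2 -0.3 -3. ]
d [ 0.0103  0.094  -0.0064] rows 4
[[0.79, 0.02, 0.05], [0.79, 0.02, 0.05], [0.79, 0.02, 0.05], [0.79, 0.02, 0.05]] [[-0.15, 0.02, -0.02], [-0.15, 0.02, -0.02], [-0.15, 0.02, -0.02], [-0.15, 0.02, -0.02]]
```

View pics/n1.png

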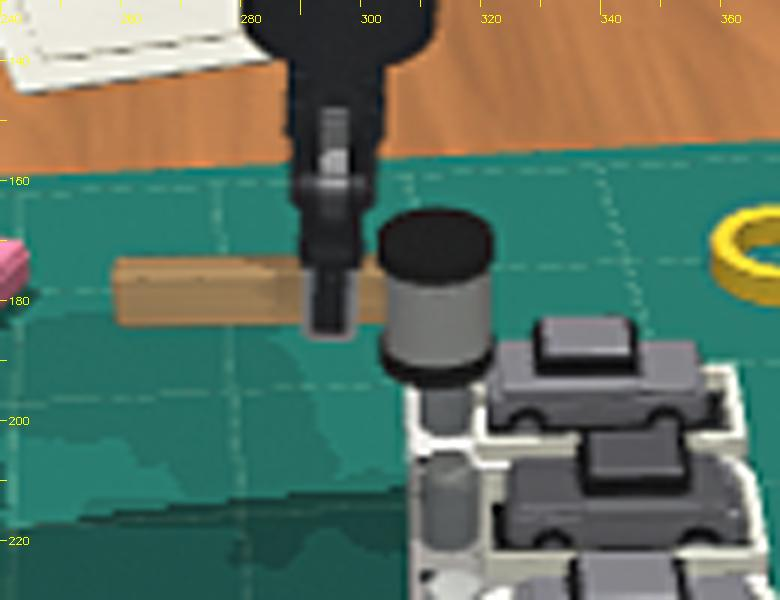

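Peg L2 is down (cap just above its sleeve at about (314,207)), and the mallet is level. Now the next peg.

>>> carry_out(travel=[[0.75,0.02,0],[0.79,0.02,0],[0.79,0.02,0],[0.6,0.02,0],[0,0,0]], rot=[[0,0,0],[0,0,0],[0,0,0],[0,0,0],[0,0,0]], claw=[10,10,10,10,10])

```text
time_s: 30.82
tcp_pos: [0.5266, 0.1465, 0.1225]
eef_rot: [0.739, 0.673, -0.025, -0.019]
ft_force: [0.3, 0.4, -4.5]
gripper_width: 0.0164
```

```bash
python3 pl.py .5295 .1533 .10 85.5
python3 - <<'E'
from h import *
s=snap("side","g");crop(s,240,120,130,100,6,"n1.png")
E
```

```text
t 30.82 pos [0.5266 0.1465 0.1225] yaw 84.7 tilt 3.65 q6 0.36 w 16.4 f [ 0.3  0.4 -4.5]
d [ 0.0029  0.0068 -0.0225] rows 1
[[0.24, 0.12, 0.74]] [[-0.72, 0.13, -0.17]]
```

View pics/n1.png

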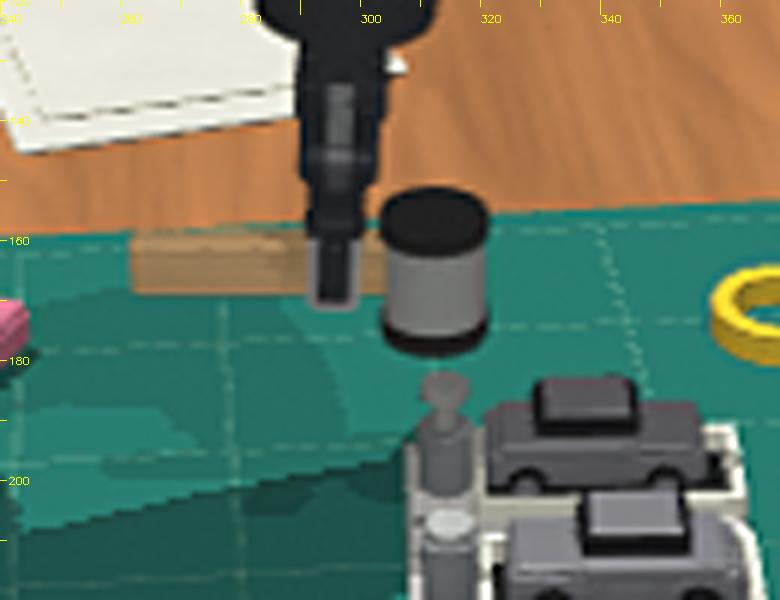

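>>> carry_out(travel=[[0.24,0.15,0.35],[0.08,0.05,0.3],[0,0,0.2],[0,0,0],[0,0,0]], rot=[[-0.1,0.06,-0.1],[0,0.05,-0.05],[0,0,0],[0,0,0],[0,0,0]], claw=[10,10,10,10,10])

```text
time_s: 31.28
tcp_pos: [0.5295, 0.1517, 0.0912]
eef_rot: [0.735, 0.677, -0.023, -0.02]
ft_force: [-0.5, 3.1, 0.7]
gripper_width: 0.0164
```

```bash
python3 pl.py .5295 .1533 .085 85.5
python3 - <<'E'
from h import *
s=snap("side","g");crop(s,240,120,130,100,6,"n1.png")
E
```

```text
t 31.28 pos [0.5295 0.1517 0.0912] yaw 85.3 tilt 3.50 q6 0.35 w 16.4 f [-0.5  3.1  0.7]
d [ 0.      0.0016 -0.0062] rows 1
[[0.06, 0.01, 0.21]] [[-0.7, 0.07, -0.04]]
```

View pics/n1.png

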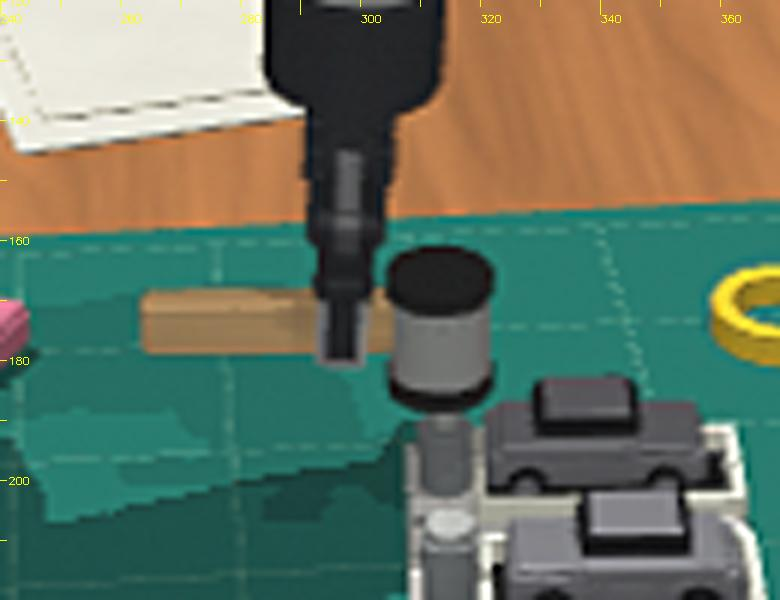

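>>> carry_out(travel=[[0,0,0.2],[0,0,0.2],[0,0,0.2],[0,0,0.15],[0,0,0.15]], rot=[[0,0,0],[0,0,0],[0,0,0],[0,0,0],[0,0,0]], claw=[10,10,10,10,10])

```text
time_s: 31.75
tcp_pos: [0.5294, 0.1515, 0.0755]
eef_rot: [0.736, 0.676, -0.018, -0.018]
ft_force: [-12.3, -2.2, 29.7]
gripper_width: 0.0161
```

>>> carry_out(travel=[[0,0,-0.3],[0,0,-0.6],[0,0,-0.6],[0,0,-0.4],[0,0,0]], rot=[[0,0,0],[0,0,0],[0,0,0],[0,0,0],[0,0,0]], claw=[10,10,10,10,10])

```text
time_s: 32.17
tcp_pos: [0.5306, 0.1484, 0.1336]
eef_rot: [0.737, 0.676, -0.02, -0.017]
ft_force: [1.4, 0.3, -2.9]
gripper_width: 0.0158
```

```bash
python3 pl.py .4395 -.2024 .125 107
python3 - <<'E'
from h import *
s=snap("side","g");crop(s,240,120,130,100,6,"n1.png")
E
```

```text
t 32.17 pos [0.5306 0.1484 0.1336] yaw 85.1 tilt 3.02 q6 0.35 w 15.8 f [ 1.4  0.3 -2.9]
d [-0.0911 -0.3508 -0.0086] rows 13
[[-0.92, -0.15, 0.04], [-0.91, -0.18, 0.04], [-0.91, -0.21, 0.04], [-0.9, -0.23, 0.04], [-0.89, -0.26, 0.03]] [[-0.05, -0.0, -0.34], [-0.05, -0.0, -0.34], [-0.05, -0.0, -0.34], [-0.05, -0.0, -0.34], [-0.05, -0.0, -0.34]]
[[-0.88, -0.29, 0.03], [-0.87, -0.31, 0.03], [-0.87, -0.34, 0.03], [-0.85, -0.36, 0.03], [-0.84, -0.39, 0.03]] [[-0.05, -0.0, -0.34], [-0.05, -0.0, -0.34], [-0.05, -0.0, -0.34], [-0.05, -0.0, -0.34], [-0.05, -0.0, -0.34]]
[[-0.83, -0.41, 0.03], [-0.82, -0.44, 0.03], [-0.81, -0.46, 0.02]] [[-0.05, -0.0, -0.34], [-0.05, -0.0, -0.34], [-0.05, -0.0, -0.34]]
```

View pics/n1.png

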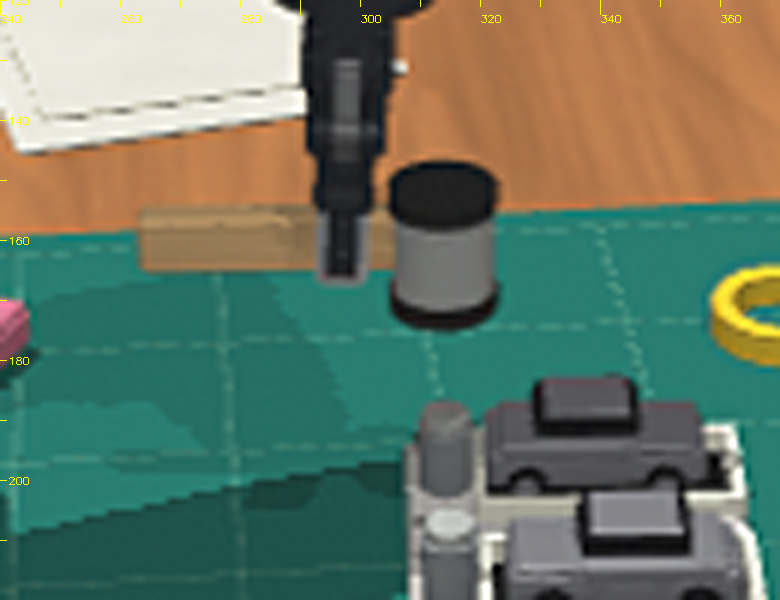

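Run:
```python
from h import *
s=load("sideg")
for n,x,y in (("L1",.5753,.1497),("L2",.5684,.0619),("L3",.5615,-.0258),("L4",.5546,-.1135)):
    print(n,proj(s,[x,y,.047]).round(1),proj(s,[x,y,.062]).round(1))
crop(s,285,170,70,90,8,"n2.png")
```

```text
L1 [313.6 187.3] [313.6 182.5]
L2 [314.4 205.7] [314.4 200.7]
L3 [315.2 226.3] [315.2 221.2]
L4 [316.2 249.5] [316.2 244.3]
```

View pics/n2.png

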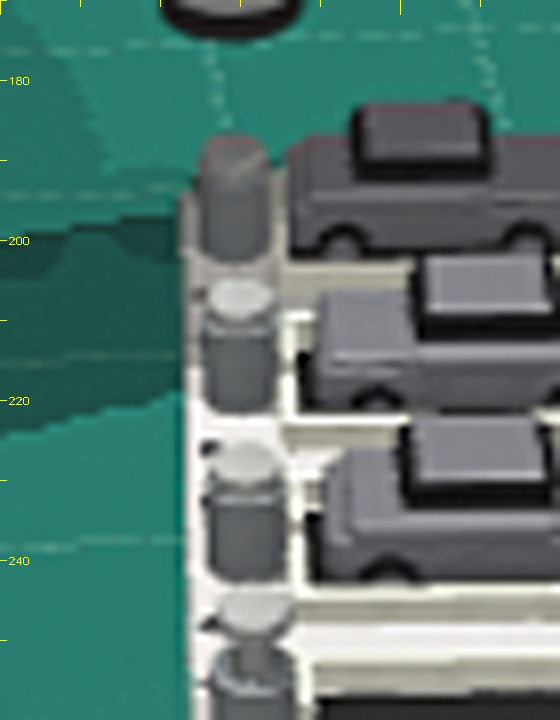

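>>> carry_out(travel=[[-0.92,-0.15,0],[-0.91,-0.18,0],[-0.91,-0.21,0],[-0.9,-0.23,0],[-0.89,-0.26,0]], rot=[[0,0,-0.34],[0,0,-0.34],[0,0,-0.34],[0,0,-0.34],[0,0,-0.34]], claw=[10,10,10,10,10])

```text
time_s: 32.63
tcp_pos: [0.4927, 0.0126, 0.1261]
eef_rot: [0.678, 0.734, -0.023, -0.021]
ft_force: [-0.1, -0.8, -3.8]
gripper_width: 0.0162
```

>>> carry_out(travel=[[-0.88,-0.29,0],[-0.87,-0.31,0],[-0.87,-0.34,0],[-0.85,-0.36,0],[-0.84,-0.39,0]], rot=[[0,0,-0.34],[0,0,-0.34],[0,0,-0.34],[0,0,-0.34],[0,0,-0.34]], claw=[10,10,10,10,10])

```text
time_s: 33.05
tcp_pos: [0.4521, -0.1294, 0.1199]
eef_rot: [0.619, 0.785, -0.026, -0.028]
ft_force: [0.7, -0.7, -3.5]
gripper_width: 0.0164
```

```bash
python3 pl.py .438 -.205 .11 107
```

```text
t 33.05 pos [ 0.4521 -0.1294  0.1199] yaw 103.4 tilt 4.41 q6 -0.50 w 16.4 f [ 0.7 -0.7 -3.5]
d [-0.0141 -0.0756 -0.0099] rows 3
[[-0.78, -0.34, 0.13], [-0.77, -0.36, 0.12], [-0.77, -0.38, 0.12]] [[-0.29, -0.05, -0.24], [-0.29, -0.05, -0.24], [-0.29, -0.05, -0.24]]
```

>>> carry_out(travel=[[-0.7,-0.34,0],[-0.7,-0.36,0],[-0.5,-0.2,0],[0,0,0],[0,0,0]], rot=[[-0.05,-0.05,-0.24],[-0.05,-0.05,-0.24],[-0.05,-0.05,-0.24],[0,0,0],[0,0,0]], claw=[10,10,10,10,10])

```text
time_s: 33.47
tcp_pos: [0.4316, -0.1994, 0.1129]
eef_rot: [0.596, 0.802, -0.029, -0.025]
ft_force: [-0.6, 0.1, -3.5]
gripper_width: 0.0165
```

```bash
python3 pl.py .438 -.205 .07 107
python3 - <<'E'
from h import *
s=snap("side","h");crop(s,210,210,130,100,6,"m3.png")
print(proj(s,[.4808,-.1926,.002]))
E
```

```text
t 33.47 pos [ 0.4316 -0.1994  0.1129] yaw 106.7 tilt 4.36 q6 -0.70 w 16.5 f [-0.6  0.1 -3.5]
d [ 0.0064 -0.0056 -0.0429] rows 2
[[-0.12, 0.13, 0.71], [-0.12, 0.1, 0.71]] [[-0.43, -0.04, -0.03], [-0.43, -0.04, -0.03]]
[285.87743367 291.03227744]
```

View pics/m3.png

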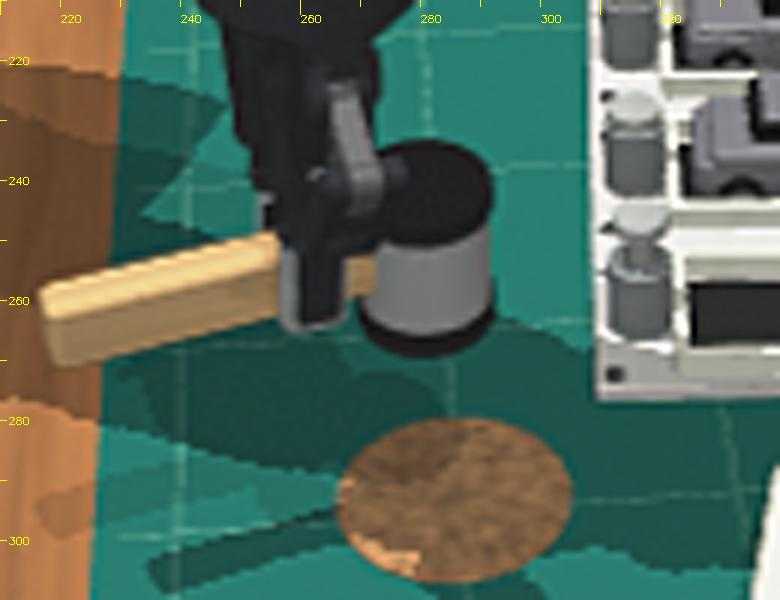

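>>> carry_out(travel=[[-0.2,0.1,0.4],[-0.15,0.06,0.4],[0,0,0.3],[0,0,0.1],[0,0,0]], rot=[[-0.15,-0.04,-0.03],[-0.15,-0.04,-0.03],[0,0,0],[0,0,0],[0,0,0]], claw=[10,10,10,10,10])

```text
time_s: 33.93
tcp_pos: [0.4363, -0.2043, 0.0724]
eef_rot: [0.592, 0.805, -0.021, -0.017]
ft_force: [-0.8, 0.7, -2.6]
gripper_width: 0.0164
```

```bash
python3 pl.py .437 -.208 .04 107 3
python3 - <<'E'
from h import *
s=snap("side","h");crop(s,210,210,130,100,6,"m3.png")
E
```

```text
t 33.93 pos [ 0.4363 -0.2043  0.0724] yaw 107.3 tilt 3.05 q6 -0.72 w 16.4 f [-0.8  0.7 -2.6]
d [ 0.0007 -0.0037 -0.0324] rows 3
[[-0.04, 0.01, 0.36], [-0.04, 0.01, 0.36], [-0.04, 0.0, 0.36]] [[-0.2, -0.01, 0.02], [-0.2, -0.01, 0.02], [-0.2, -0.01, 0.02]]
```

View pics/m3.png

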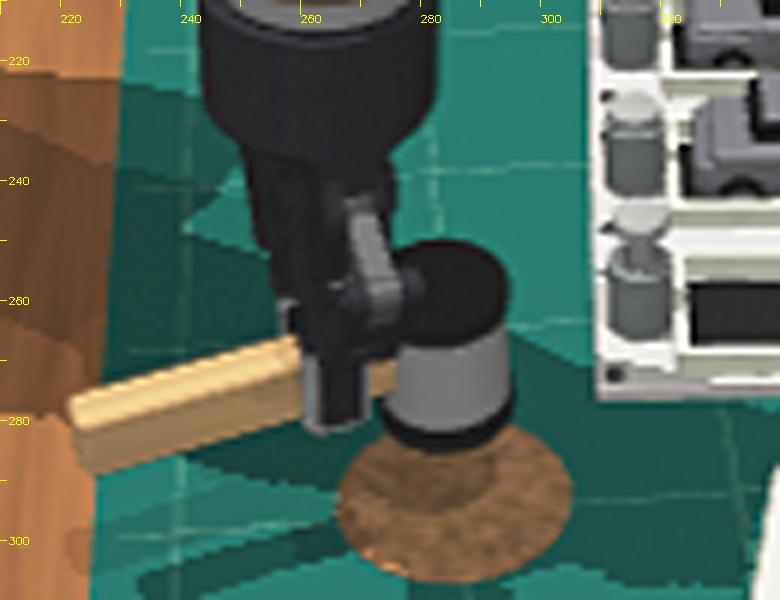

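>>> carry_out(travel=[[-0.1,0,0.4],[-0.04,0,0.35],[0,0,0.25],[0,0,0.1],[0,0,0]], rot=[[0,0,0],[0,0,0],[0,0,0],[0,0,0],[0,0,0]], claw=[10,10,10,10,10])

```text
time_s: 34.4
tcp_pos: [0.4377, -0.2074, 0.0396]
eef_rot: [0.591, 0.806, -0.02, -0.016]
ft_force: [0.3, -0.2, -3.6]
gripper_width: 0.0163
```

```bash
python3 pl.py .437 -.208 .033 107 3
python3 - <<'E'
from h import *
s=snap("side","h");crop(s,210,210,130,100,6,"m3.png")
E
```

```text
t 34.40 pos [ 0.4377 -0.2074  0.0396] yaw 107.5 tilt 2.94 q6 -0.73 w 16.3 f [ 0.3 -0.2 -3.6]
d [-0.0007 -0.0006 -0.0066] rows 3
[[-0.0, -0.01, 0.07], [-0.0, -0.01, 0.07], [-0.0, -0.01, 0.07]] [[-0.2, -0.01, 0.03], [-0.2, -0.01, 0.03], [-0.2, -0.01, 0.03]]
```

View pics/m3.png

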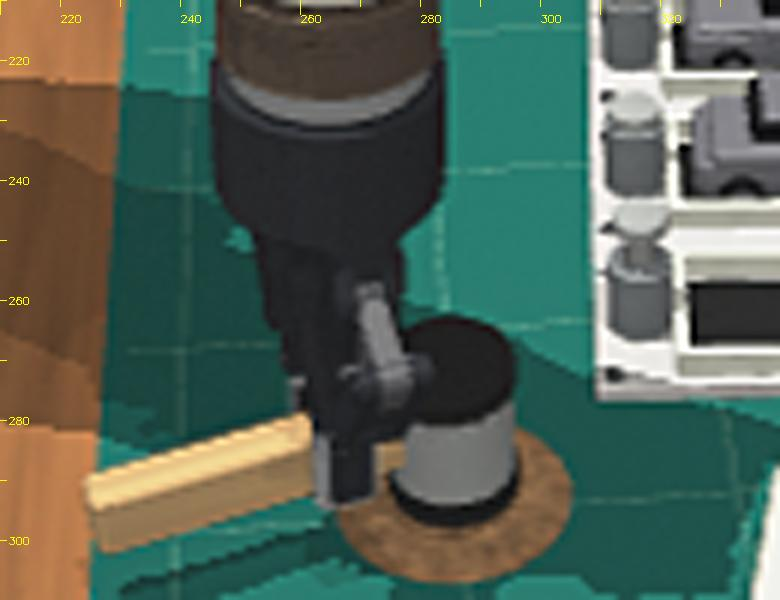

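>>> carry_out(travel=[[0,0,0.12],[0,0,0.1],[0,0,0.05],[0,0,0],[0,0,0]], rot=[[0,0,0],[0,0,0],[0,0,0],[0,0,0],[0,0,0]], claw=[10,10,10,10,10])

```text
time_s: 34.87
tcp_pos: [0.4384, -0.2079, 0.0323]
eef_rot: [0.591, 0.806, -0.02, -0.014]
ft_force: [-0.1, -0.0, -3.1]
gripper_width: 0.0162
```

>>> carry_out(travel=[[0,0,0.06],[0,0,0.06],[0,0,0.04],[0,0,0],[0,0,0]], rot=[[0,0,0],[0,0,0],[0,0,0],[0,0,0],[0,0,0]], claw=[10,10,10,10,10])

```text
time_s: 35.28
tcp_pos: [0.439, -0.2083, 0.0324]
eef_rot: [0.591, 0.806, -0.019, -0.013]
ft_force: [-0.3, 0.8, -3.6]
gripper_width: 0.0159
```

Run:
```python
from h import *
s=snap("side","h");crop(s,210,210,130,100,6,"m3.png")
```

```text
(no output)
```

View pics/m3.png

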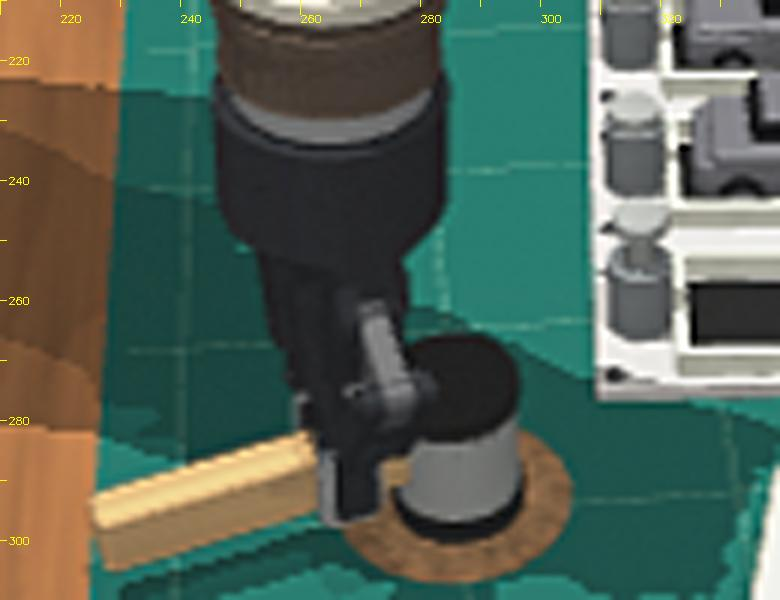

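>>> carry_out(travel=[[0,-0.04,0.12],[0,0,0.12],[0,0,0],[0,0,0],[0,0,0]], rot=[[0,0,0],[0,0,0],[0,0,0],[0,0,0],[0,0,0]], claw=[10,10,10,10,10])

```text
time_s: 35.75
tcp_pos: [0.44, -0.2094, 0.0332]
eef_rot: [0.591, 0.807, -0.018, -0.009]
ft_force: [0.3, 0.2, -3.8]
gripper_width: 0.0164
```

>>> carry_out(travel=[[0,0,0.1],[0,0,0.1],[0,0,0.1],[0,0,0],[0,0,0]], rot=[[0,0,0],[0,0,0],[0,0,0],[0,0,0],[0,0,0]], claw=[10,10,10,18,22], squeeze=40)

```text
time_s: 36.17
tcp_pos: [0.4415, -0.21, 0.0325]
eef_rot: [0.591, 0.807, -0.016, -0.006]
ft_force: [0.8, 0.6, -0.4]
gripper_width: 0.0218
```

>>> carry_out(travel=[[0,0,0],[0,0,0],[0,0,0],[0,0,0],[0,0,0]], rot=[[0,0,0],[0,0,0],[0,0,0],[0,0,0],[0,0,0]], claw=[26,32,38,42,42])

```text
time_s: 36.58
tcp_pos: [0.4417, -0.2104, 0.0305]
eef_rot: [0.591, 0.807, -0.017, -0.007]
ft_force: [-0.2, 0.3, -1.2]
gripper_width: 0.0422
```

```bash
python3 pl.py .439 -.208 .13 107 3;  python3 - <<'E'
from h import *
s=snap("side","h");crop(s,210,210,130,100,6,"m3.png")
E
```

```text
t 36.58 pos [ 0.4417 -0.2104  0.0305] yaw 107.6 tilt 2.04 q6 -0.73 w 42.2 f [-0.2  0.3 -1.2]
d [-0.0027  0.0024  0.0995] rows 3
[[0.02, -0.06, -1.1], [0.03, -0.05, -1.11], [0.03, -0.03, -1.11]] [[-0.13, 0.03, 0.04], [-0.13, 0.03, 0.04], [-0.13, 0.03, 0.04]]
```

View pics/m3.png

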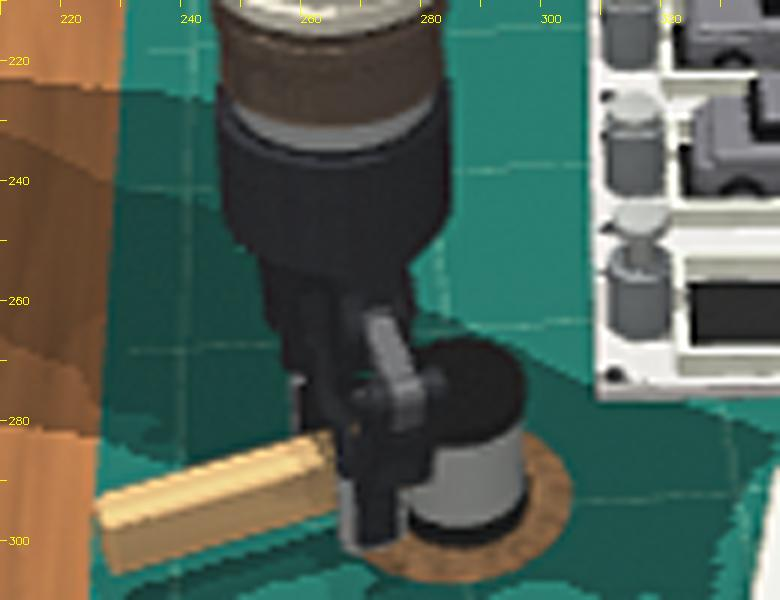

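>>> carry_out(travel=[[0,0,0],[0,0,0],[0,0,-0.3],[0,0,-0.6],[0,0,-0.8]], rot=[[0,0,0],[0,0,0],[0,0,0],[0,0,0],[0,0,0]], claw=[50,55,55,55,55])

```text
time_s: 37.05
tcp_pos: [0.4388, -0.2074, 0.0781]
eef_rot: [0.591, 0.807, -0.018, -0.013]
ft_force: [0.6, -0.0, -0.6]
gripper_width: 0.0549
```

>>> carry_out(travel=[[0,0,-0.9],[0,0,-0.9],[0,0,-0.9],[0,0,-0.5],[0,0,0]], rot=[[-0.1,0,0],[-0.1,0,0],[-0.1,0,0],[0,0,0],[0,0,0]], claw=[60,60,60,60,60])

```text
time_s: 37.47
tcp_pos: [0.4433, -0.2068, 0.1857]
eef_rot: [0.591, 0.807, -0.006, -0.001]
ft_force: [0.5, -0.9, 0.3]
gripper_width: 0.0602
```

Run:
```python
from h import *
s=snap("side","i");crop(s,210,150,190,140,4,"m3.png")
c=snap("top","i");crop(c,310,160,150,120,5,"m4.png")
```

```text
(no output)
```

View pics/m3.png

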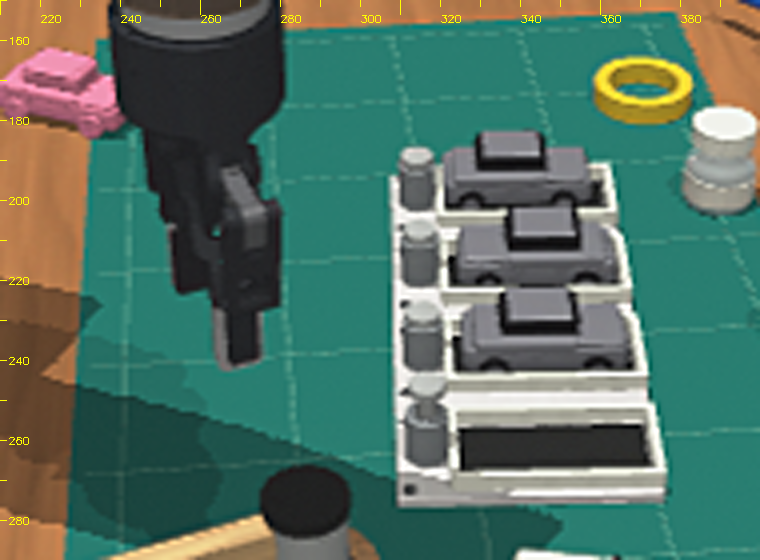

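View pics/m4.png

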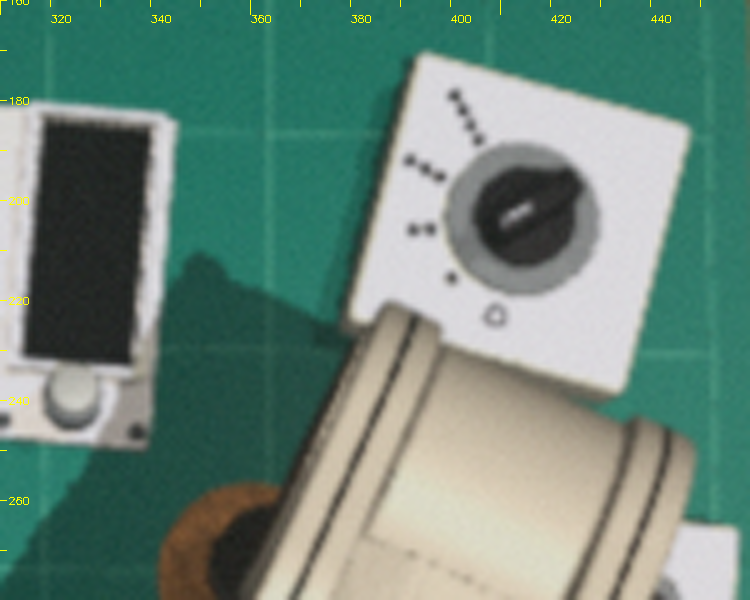

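```bash
python3 - <<'E'
from h import *
c=load("top0");s=load("side0")
print(proj(c,[.6339,-.3068,.089]),proj(c,[.6339,-.3068,.045]))
im=crop(c,395,185,40,40,18,"k1.png"); crop(s,335,280,70,60,10,"k2.png")
E
python3 pl.py .634 -.307 .16 33
```

```text
[417.0921248  200.26029273] [413.75203391 204.2138732 ]
t 37.57 pos [ 0.4421 -0.2062  0.1826] yaw 107.6 tilt 0.84 q6 -0.74 w 60.1 f [ 0.3 -0.5 -0.4]
d [ 0.1919 -0.1008 -0.0226] rows 16
[[-0.32, 0.32, 0.04], [-0.29, 0.34, 0.04], [-0.27, 0.37, 0.04], [-0.23, 0.39, 0.04], [-0.2, 0.4, 0.04]] [[-0.01, 0.01, 0.93], [-0.01, 0.01, 0.93], [-0.01, 0.01, 0.93], [-0.01, 0.01, 0.93], [-0.01, 0.01, 0.93]]
[[-0.17, 0.42, 0.04], [-0.13, 0.43, 0.04], [-0.1, 0.44, 0.04], [-0.06, 0.45, 0.04], [-0.03, 0.45, 0.04]] [[-0.01, 0.01, 0.93], [-0.01, 0.01, 0.93], [-0.01, 0.01, 0.93], [-0.01, 0.01, 0.93], [-0.01, 0.01, 0.93]]
[[0.01, 0.45, 0.04], [0.05, 0.45, 0.05], [0.08, 0.44, 0.05], [0.12, 0.44, 0.05], [0.15, 0.42, 0.05]] [[-0.01, 0.01, 0.93], [-0.01, 0.01, 0.93], [-0.01, 0.01, 0.93], [-0.01, 0.01, 0.93], [-0.01, 0.01, 0.93]]
[[0.19, 0.41, 0.05]] [[-0.01, 0.01, 0.93]]
```

View pics/k1.png

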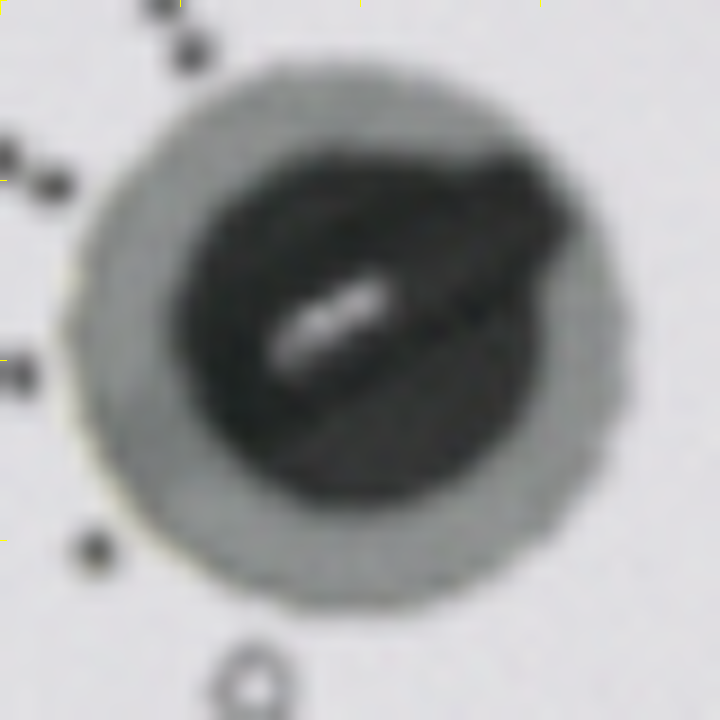

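View pics/k2.png

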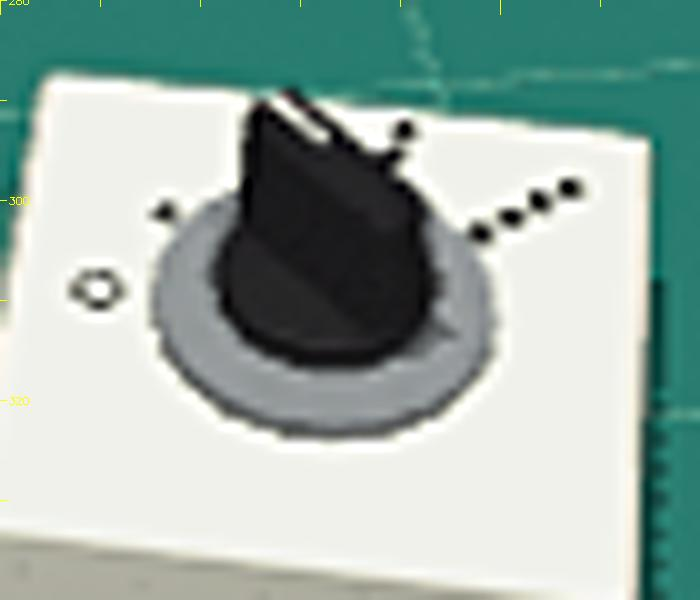

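>>> carry_out(travel=[[-0.32,0.32,0],[-0.29,0.34,0],[-0.27,0.37,0],[-0.23,0.39,0],[-0.2,0.4,0]], rot=[[0,0,0.93],[0,0,0.93],[0,0,0.93],[0,0,0.93],[0,0,0.93]], claw=[60,60,60,60,60])

```text
time_s: 37.98
tcp_pos: [0.4969, -0.2353, 0.1738]
eef_rot: [0.747, 0.665, -0.01, -0.009]
ft_force: [0.9, 0.4, -0.4]
gripper_width: 0.0601
```

>>> carry_out(travel=[[-0.17,0.42,0],[-0.13,0.43,0],[-0.1,0.44,0],[-0.06,0.45,0],[-0.03,0.45,0]], rot=[[0,0,0.93],[0,0,0.93],[0,0,0.93],[0,0,0.93],[0,0,0.93]], claw=[60,60,60,60,60])

```text
time_s: 38.4
tcp_pos: [0.553, -0.2667, 0.1587]
eef_rot: [0.87, 0.492, -0.018, -0.016]
ft_force: [0.4, -0.2, 0.7]
gripper_width: 0.06
```

```bash
python3 pl.py .634 -.307 .15 31.5
```

```text
t 38.40 pos [ 0.553  -0.2667  0.1587] yaw 59.0 tilt 2.79 q6 0.10 w 60.0 f [ 0.4 -0.2  0.7]
d [ 0.081  -0.0403 -0.0087] rows 6
[[0.04, 0.5, 0.02], [0.08, 0.5, 0.03], [0.12, 0.49, 0.03], [0.16, 0.48, 0.04], [0.2, 0.46, 0.04]] [[-0.08, 0.05, 0.91], [-0.08, 0.05, 0.91], [-0.08, 0.05, 0.91], [-0.08, 0.05, 0.91], [-0.08, 0.05, 0.91]]
[[0.23, 0.45, 0.04]] [[-0.08, 0.05, 0.91]]
```

>>> carry_out(travel=[[0.04,0.5,-0.1],[0.08,0.5,-0.1],[0.12,0.49,-0.1],[0.16,0.48,-0.1],[0.2,0.4,-0.1]], rot=[[-0.12,0.05,0.91],[-0.12,0.05,0.91],[-0.1,0.05,0.91],[-0.1,0.05,0.91],[-0.1,0.05,0.8]], claw=[60,60,60,60,60])

```text
time_s: 38.82
tcp_pos: [0.6166, -0.2981, 0.1552]
eef_rot: [0.952, 0.305, -0.009, -0.005]
ft_force: [-0.8, -0.3, 0.8]
gripper_width: 0.0599
```

```bash
python3 pl.py .634 -.307 .12 31.5
```

```text
t 38.82 pos [ 0.6166 -0.2981  0.1552] yaw 35.6 tilt 1.18 q6 0.50 w 59.9 f [-0.8 -0.3  0.8]
d [ 0.0174 -0.0089 -0.0352] rows 2
[[0.16, 0.3, 0.58], [0.16, 0.29, 0.58]] [[-0.08, 0.08, 0.41], [-0.08, 0.08, 0.41]]
```

>>> carry_out(travel=[[0.12,0.2,0.4],[0.12,0.15,0.3],[0,0,0.2],[0,0,0],[0,0,0]], rot=[[-0.08,0.08,0.3],[-0.08,0.08,0.2],[0,0,0],[0,0,0],[0,0,0]], claw=[60,60,60,60,60])

```text
time_s: 39.23
tcp_pos: [0.6259, -0.3013, 0.1145]
eef_rot: [0.959, 0.283, -0.006, -0.006]
ft_force: [-0.3, 0.6, 0.6]
gripper_width: 0.06
```

```bash
python3 pl.py .634 -.307 .10 31.5;  python3 - <<'E'
from h import *
s=snap("side","j");crop(s,310,220,120,110,6,"k3.png")
E
```

```text
t 39.23 pos [ 0.6259 -0.3013  0.1145] yaw 32.9 tilt 0.96 q6 0.55 w 60.0 f [-0.3  0.6  0.6]
d [ 0.0081 -0.0057 -0.0145] rows 1
[[0.13, 0.31, 0.48]] [[-0.16, 0.1, 0.27]]
```

View pics/k3.png

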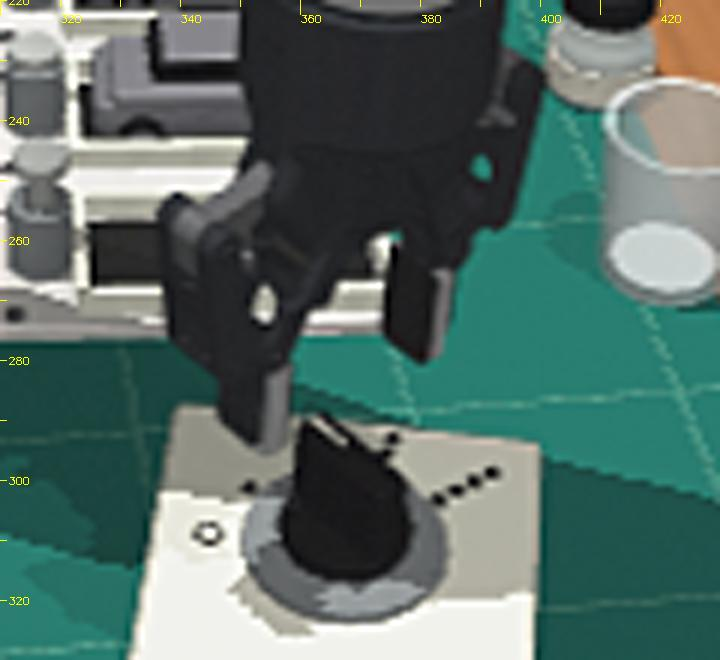

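>>> carry_out(travel=[[0.1,0.22,0.1],[0.06,0.12,0.2],[0,0,0.25],[0,0,0.25],[0,0,0]], rot=[[-0.1,0.08,0.2],[-0.06,0.02,0.1],[0,0,0],[0,0,0],[0,0,0]], claw=[60,60,60,60,60])

```text
time_s: 39.7
tcp_pos: [0.6361, -0.3079, 0.0895]
eef_rot: [0.963, 0.269, 0.001, 0.001]
ft_force: [-0.8, -0.1, -1.1]
gripper_width: 0.0601
```

```bash
python3 pl.py .634 -.307 .075 31.5;  python3 - <<'E'
from h import *
s=snap("side","j");crop(s,310,220,120,110,6,"k3.png")
E
```

```text
t 39.70 pos [ 0.6361 -0.3079  0.0895] yaw 31.2 tilt 0.16 q6 0.58 w 60.1 f [-0.8 -0.1 -1.1]
d [-0.0021  0.0009 -0.0145] rows 1
[[-0.05, -0.06, 0.48]] [[0.03, -0.02, -0.06]]
```

View pics/k3.png

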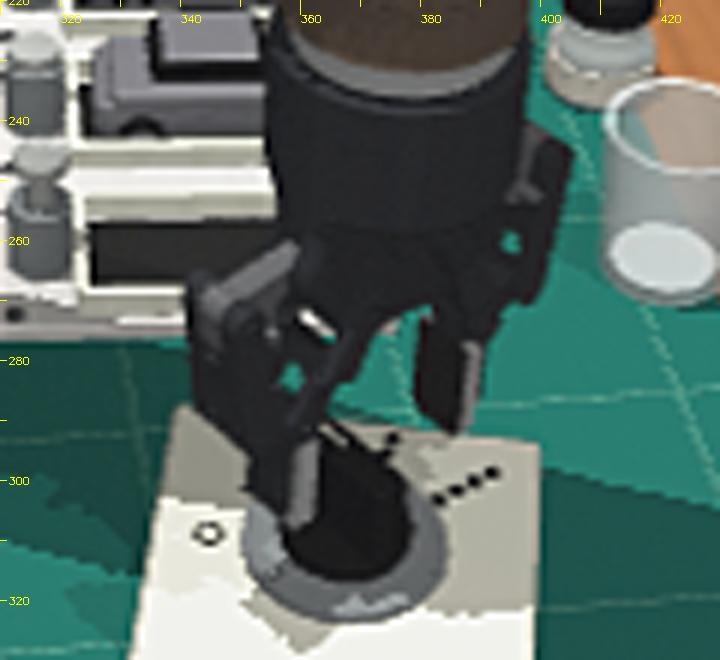

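Run:
```python
from h import *
s=load("sidej");s0=load("side0")
print(proj(s,[.634,-.307,.089]))
e=[np.array([.634,-.307,.089])+d*.021*np.array([np.cos(np.radians(121)),np.sin(np.radians(121)),0]) for d in(1,-1)]
print([proj(s,x) for x in e])
print("box corners",[proj(s,[x,y,.045]).round(1) for x,y in ((.7101,-.2629),(.6767,-.3815),(.5598,-.3511),(.5891,-.2317))])
crop(s0,325,280,85,75,8,"k2.png")
```

```text
[368.51331981 293.48723473]
[array([361.19815784, 287.37065543]), array([376.0400292 , 299.78069961])]
box corners [array([399.9, 291.3]), array([397.6, 337.5]), array([332.2, 330.1]), array([338.8, 285.1])]
```

View pics/k2.png

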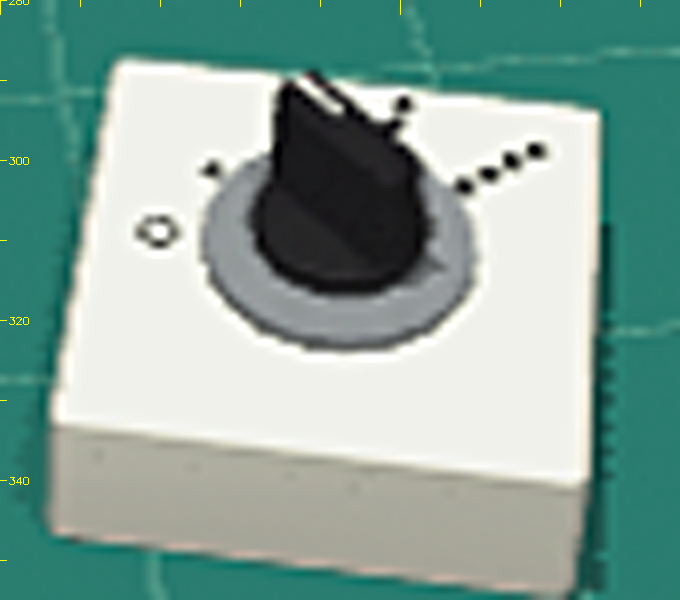

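>>> carry_out(travel=[[-0.08,0,0.2],[-0.04,0,0.2],[0,0,0.15],[0,0,0],[0,0,0]], rot=[[0,0,0],[0,0,0],[0,0,0],[0,0,0],[0,0,0]], claw=[50,45,45,45,40], squeeze=30)

```text
time_s: 40.17
tcp_pos: [0.633, -0.3102, 0.0727]
eef_rot: [0.963, 0.269, 0.002, 0.001]
ft_force: [0.4, -0.6, -0.1]
gripper_width: 0.04
```

>>> carry_out(travel=[[0,0,0],[0,0,0],[0,0,0],[0,0,0],[0,0,0]], rot=[[0,0,0],[0,0,0],[0,0,0],[0,0,0],[0,0,0]], claw=[30,20,8,8,8])

```text
time_s: 40.58
tcp_pos: [0.6337, -0.3099, 0.073]
eef_rot: [0.963, 0.269, 0.002, 0.002]
ft_force: [0.1, 0.5, -1.4]
gripper_width: 0.0132
```

>>> carry_out(travel=[[0,0,0],[0,0,0],[0,0,0],[0,0,0],[0,0,0]], rot=[[0,0,0],[0,0,0],[0,0,0],[0,0,0],[0,0,0]], claw=[8,8,8,8,8], squeeze=60)

```text
time_s: 41.0
tcp_pos: [0.6337, -0.3099, 0.073]
eef_rot: [0.963, 0.269, 0.002, 0.002]
ft_force: [0.3, 0.6, -0.6]
gripper_width: 0.0129
```

```bash
python3 pl.py .634 -.3095 .075 -27.6;  python3 - <<'E'
from h import *
s=snap("side","j");crop(s,310,220,120,110,6,"k3.png")
E
```

```text
t 41.00 pos [ 0.6337 -0.3099  0.073 ] yaw 31.2 tilt 0.30 q6 0.57 w 12.9 f [ 0.3  0.6 -0.6]
d [0.0003 0.0004 0.002 ] rows 13
[[0.0, -0.0, -0.01], [0.0, -0.0, -0.01], [0.0, -0.0, -0.01], [0.0, -0.0, -0.01], [0.0, -0.0, -0.01]] [[0.0, -0.0, 0.91], [0.0, -0.0, 0.91], [0.0, -0.0, 0.91], [0.0, -0.0, 0.91], [0.0, -0.0, 0.91]]
[[0.0, -0.0, -0.01], [0.0, -0.0, -0.01], [0.0, -0.0, -0.01], [0.0, -0.0, -0.01], [0.0, -0.0, -0.01]] [[0.0, -0.0, 0.91], [0.0, -0.0, 0.91], [0.0, -0.0, 0.91], [0.0, -0.0, 0.91], [0.0, -0.0, 0.91]]
[[0.0, -0.0, -0.01], [0.0, -0.0, -0.01], [0.0, -0.0, -0.01]] [[0.0, -0.0, 0.91], [0.0, -0.0, 0.91], [0.0, -0.0, 0.91]]
```

View pics/k3.png

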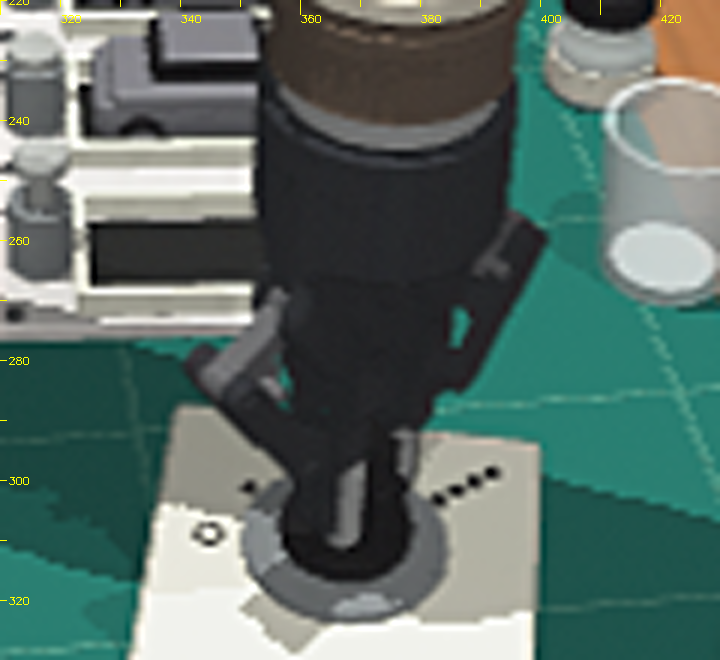

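>>> carry_out(travel=[[0,0,0],[0,0,0],[0,0,0],[0,0,0],[0,0,0]], rot=[[0,0,0.8],[0,0,0.8],[0,0,0.8],[0,0,0.8],[0,0,0.8]], claw=[8,8,8,8,8])

```text
time_s: 41.47
tcp_pos: [0.6327, -0.3102, 0.0731]
eef_rot: [0.996, 0.091, 0.001, 0.002]
ft_force: [0.6, 0.1, -0.4]
gripper_width: 0.013
```

```bash
python3 pl.py .6337 -.3099 .073 -27.6
```

```text
t 41.47 pos [ 0.6327 -0.3102  0.0731] yaw 10.4 tilt 0.22 q6 0.93 w 13.0 f [ 0.6  0.1 -0.4]
d [ 0.001   0.0003 -0.0001] rows 9
[[0.0, -0.0, 0.0], [0.0, -0.0, 0.0], [0.0, -0.0, 0.0], [0.0, -0.0, 0.0], [0.0, -0.0, 0.0]] [[0.0, -0.0, 0.85], [0.0, -0.0, 0.85], [0.0, -0.0, 0.85], [0.0, -0.0, 0.85], [0.0, -0.0, 0.85]]
[[0.0, -0.0, 0.0], [0.0, -0.0, 0.0], [0.0, -0.0, 0.0], [0.0, -0.0, 0.0]] [[0.0, -0.0, 0.85], [0.0, -0.0, 0.85], [0.0, -0.0, 0.85], [0.0, -0.0, 0.85]]
```

>>> carry_out(travel=[[0,0,0],[0,0,0],[0,0,0],[0,0,0],[0,0,0]], rot=[[0,0,0.8],[0,0,0.8],[0,0,0.8],[0,0,0.8],[0,0,0.8]], claw=[8,8,8,8,8])

```text
time_s: 41.88
tcp_pos: [0.6317, -0.3102, 0.073]
eef_rot: [0.996, -0.092, 0.0, 0.001]
ft_force: [0.3, 0.2, -0.2]
gripper_width: 0.0126
```

>>> carry_out(travel=[[0,0,0],[0,0,0],[0,0,0],[0,0,0],[0,0,0]], rot=[[0,0,0.8],[0,0,0.8],[0,0,0.5],[0,0,0],[0,0,0]], claw=[8,8,8,8,8])

```text
time_s: 42.3
tcp_pos: [0.6312, -0.31, 0.073]
eef_rot: [0.982, -0.187, 0.0, 0.001]
ft_force: [0.0, -0.1, -1.4]
gripper_width: 0.0133
```

```bash
python3 pl.py .6337 -.3099 .073 -27.6
```

```text
t 42.30 pos [ 0.6312 -0.31    0.073 ] yaw -21.6 tilt 0.09 q6 1.49 w 13.3 f [ 0.  -0.1 -1.4]
d [ 0.0025  0.0001 -0.    ] rows 2
[[0.04, -0.02, 0.0], [0.04, -0.02, 0.0]] [[0.01, -0.0, 0.6], [0.01, -0.0, 0.6]]
```

>>> carry_out(travel=[[0.04,-0.02,0],[0.04,-0.02,0],[0,0,0],[0,0,0],[0,0,0]], rot=[[0,0,0.7],[0,0,0.7],[0,0,0.2],[0,0,0],[0,0,0]], claw=[8,8,8,8,8])

```text
time_s: 42.72
tcp_pos: [0.6309, -0.3098, 0.073]
eef_rot: [0.967, -0.255, -0.003, 0.001]
ft_force: [-0.8, 1.5, -0.9]
gripper_width: 0.0133
```

```bash
python3 pl.py .6337 -.3099 .073 -27.6
```

```text
t 42.72 pos [ 0.6309 -0.3098  0.073 ] yaw -29.6 tilt 0.34 q6 1.63 w 13.3 f [-0.8  1.5 -0.9]
d [ 0.0028 -0.0001 -0.    ] rows 1
[[0.08, -0.04, 0.0]] [[0.04, 0.05, -0.4]]
```

>>> carry_out(travel=[[0,0,0],[0,0,0],[0,0,0],[0,0,0],[0,0,-0.3]], rot=[[0,0,0],[0,0,0],[0,0,0],[0,0,0],[0,0,0]], claw=[16,24,34,44,50])

```text
time_s: 43.13
tcp_pos: [0.6304, -0.3097, 0.0806]
eef_rot: [0.967, -0.254, -0.004, 0.001]
ft_force: [-0.2, -0.5, -0.8]
gripper_width: 0.0499
```

>>> carry_out(travel=[[0,0,-0.7],[0,0,-0.9],[0,0,-0.9],[0,0,-0.9],[0,0,-0.5]], rot=[[0,0,0],[0,0,0],[0,0,0],[0,0,0],[0,0,0]], claw=[60,60,60,60,60])

```text
time_s: 43.55
tcp_pos: [0.6292, -0.3086, 0.2011]
eef_rot: [0.967, -0.253, -0.007, 0.0]
ft_force: [0.3, -0.8, 0.5]
gripper_width: 0.0598
```

>>> carry_out(travel=[[0,-0.8,0],[0,-0.9,0],[0,-0.9,0],[0,-0.9,0],[0,-0.8,0]], rot=[[0,0,0],[0,0,0],[0,0,0],[0,0,0],[0,0,0]], claw=[60,60,60,60,60])

```text
time_s: 43.97
tcp_pos: [0.6956, -0.2018, 0.216]
eef_rot: [0.966, -0.259, 0.003, 0.003]
ft_force: [1.3, -0.1, 0.8]
gripper_width: 0.0596
```

```bash
python3 pl.py .6337 -.3099 .073 -27.6;  python3 - <<'E'
from h import *
s=snap("side","k");crop(s,325,280,85,75,8,"k4.png"); cv2.imwrite("pics/fs.png",s["frame"])
c=snap("top","k");crop(c,375,160,80,80,8,"k5.png"); cv2.imwrite("pics/ft.png",c["frame"])
E
```

```text
t 43.97 pos [ 0.6956 -0.2018  0.216 ] yaw -30.0 tilt 0.48 q6 1.81 w 59.6 f [ 1.3 -0.1  0.8]
d [-0.0619 -0.1081 -0.143 ] rows 7
[[-0.0, 0.59, 0.68], [-0.01, 0.59, 0.68], [-0.01, 0.59, 0.68], [-0.01, 0.59, 0.68], [-0.01, 0.59, 0.68]] [[0.01, -0.01, -0.07], [0.01, -0.01, -0.07], [0.01, -0.01, -0.07], [0.01, -0.01, -0.07], [0.01, -0.01, -0.07]]
[[-0.02, 0.59, 0.68], [-0.02, 0.59, 0.68]] [[0.01, -0.01, -0.07], [0.01, -0.01, -0.07]]
```

View pics/k4.png

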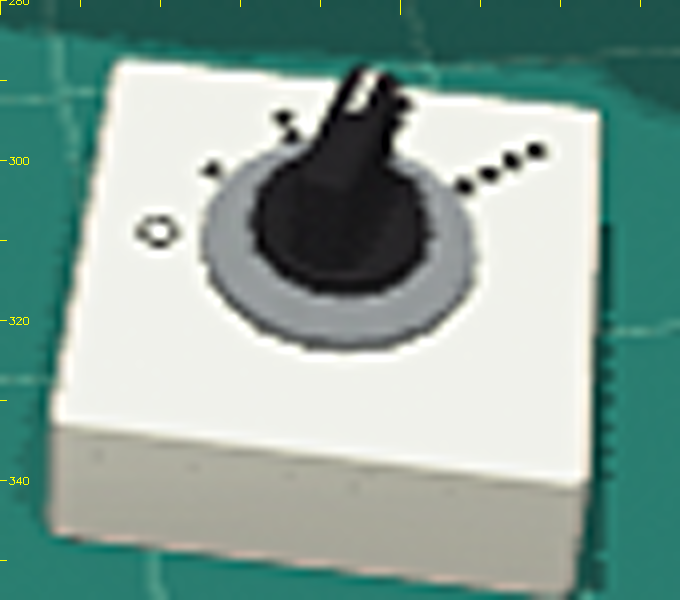

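View pics/k5.png

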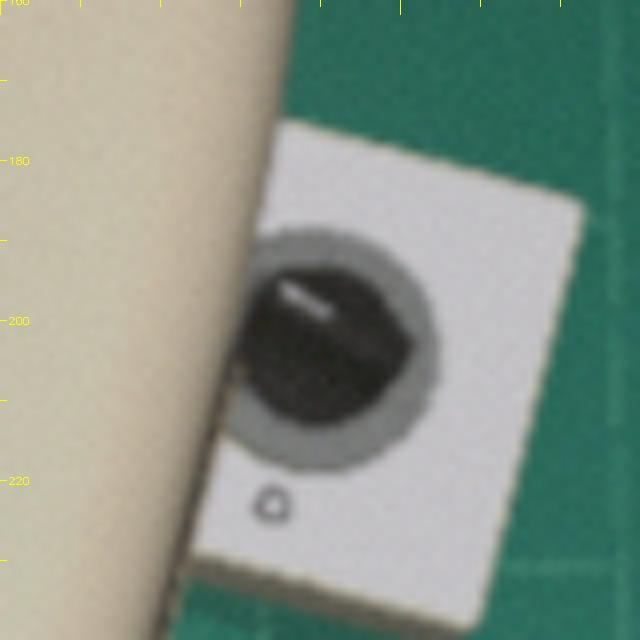

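View pics/fs.png

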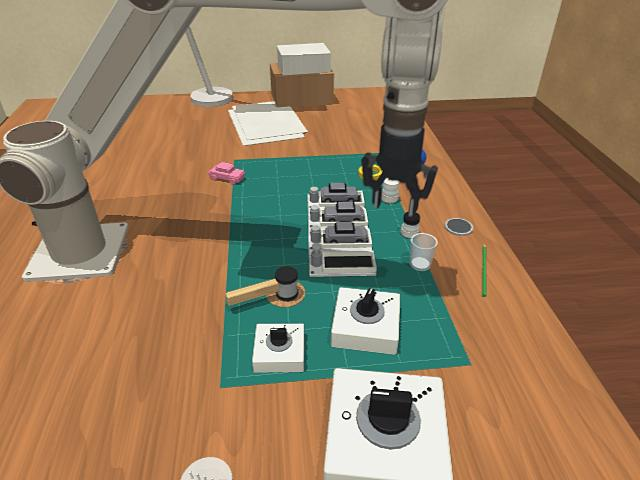

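View pics/ft.png

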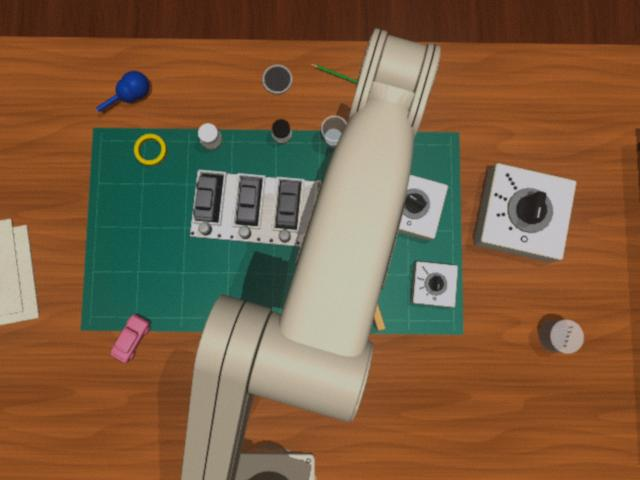

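```bash
python3 pl.py .45 .1 .25 -30
```

```text
t 44.07 pos [ 0.697  -0.1987  0.2156] yaw -29.7 tilt 0.45 q6 1.81 w 60.3 f [ 0.2  0.2 -0. ]
d [-0.247   0.2987  0.0344] rows 14
[[-0.86, -0.33, -0.09], [-0.86, -0.33, -0.09], [-0.86, -0.33, -0.09], [-0.86, -0.33, -0.09], [-0.86, -0.33, -0.09]] [[0.0, -0.01, 0.0], [0.0, -0.01, 0.0], [0.0, -0.01, 0.0], [0.0, -0.01, 0.0], [0.0, -0.01, 0.0]]
[[-0.86, -0.32, -0.09], [-0.86, -0.32, -0.09], [-0.86, -0.32, -0.09], [-0.86, -0.32, -0.09], [-0.86, -0.32, -0.08]] [[0.0, -0.01, 0.0], [0.0, -0.01, 0.0], [0.0, -0.01, 0.0], [0.0, -0.01, 0.0], [0.0, -0.01, 0.0]]
[[-0.86, -0.32, -0.08], [-0.86, -0.32, -0.08], [-0.86, -0.32, -0.08], [-0.86, -0.32, -0.08]] [[0.0, -0.01, 0.0], [0.0, -0.01, 0.0], [0.0, -0.01, 0.0], [0.0, -0.01, 0.0]]
```

>>> carry_out(travel=[[-0.8,-0.33,-0.1],[-0.86,-0.33,-0.1],[-0.86,-0.33,-0.1],[-0.86,-0.33,-0.1],[-0.86,-0.33,-0.1]], rot=[[0,0,0],[0,0,0],[0,0,0],[0,0,0],[0,0,0]], claw=[60,60,60,60,60])

```text
time_s: 44.48
tcp_pos: [0.6097, -0.0945, 0.2265]
eef_rot: [0.966, -0.258, 0.003, 0.004]
ft_force: [-0.1, -0.0, -0.2]
gripper_width: 0.06
```

>>> carry_out(travel=[[-0.86,-0.33,-0.1],[-0.86,-0.33,-0.1],[-0.86,-0.33,-0.1],[-0.86,-0.33,-0.1],[-0.6,-0.2,0]], rot=[[0,0,0],[0,0,0],[0,0,0],[0,0,0],[0,0,0]], claw=[60,60,60,60,60])

```text
time_s: 44.9
tcp_pos: [0.5213, 0.0075, 0.242]
eef_rot: [0.966, -0.26, 0.005, 0.004]
ft_force: [-0.3, 1.0, -2.0]
gripper_width: 0.0601
```

Run:
```python
from h import *
s=snap("side","l"); cv2.imwrite("pics/fs.png",s["frame"])
c=snap("top","l");crop(c,378,165,70,70,10,"k5.png"); cv2.imwrite("pics/ft.png",c["frame"])
crop(c,330,245,60,95,6,"k6.png")
```

```text
(no output)
```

View pics/k5.png

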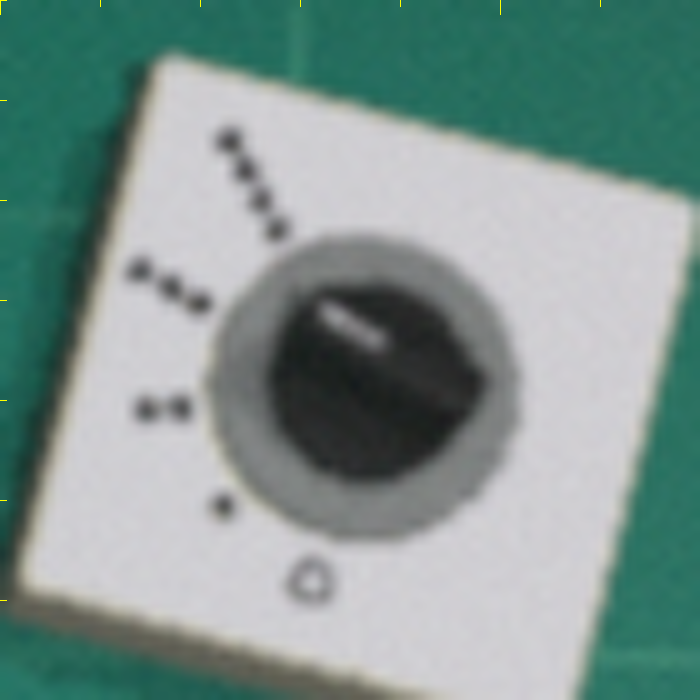

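View pics/k6.png

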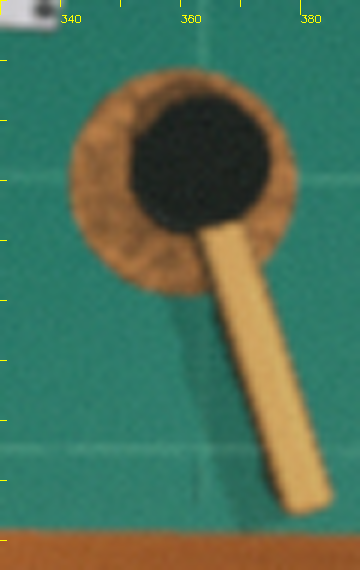

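View pics/ft.png

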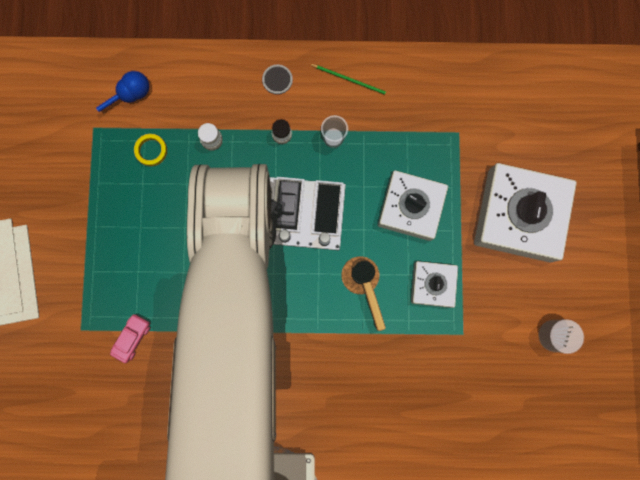

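View pics/fs.png

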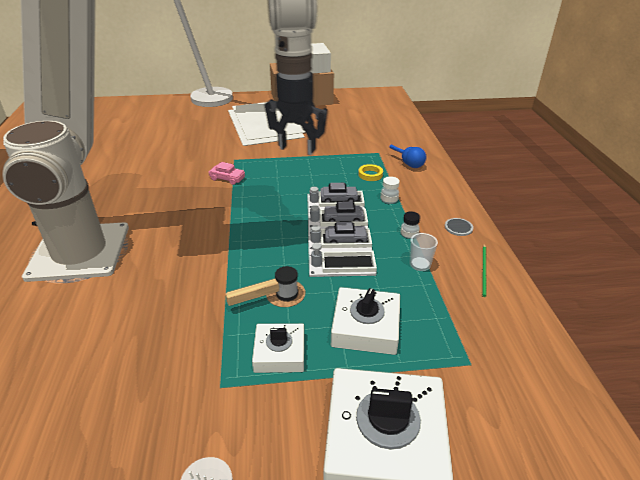

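>>> carry_out(travel=[[-0.8,-0.4,-0.1],[-0.86,-0.5,-0.1],[-0.86,-0.5,-0.1],[-0.8,-0.4,0],[0,0,0]], rot=[[0,0,0],[0,0,0],[0,0,0],[0,0,0],[0,0,0]], claw=[60,60,60,60,60])

```text
time_s: 45.42
tcp_pos: [0.4627, 0.103, 0.2523]
eef_rot: [0.965, -0.262, 0.009, 0.004]
ft_force: [-0.2, -0.6, 0.3]
gripper_width: 0.0599
```

>>> carry_out(travel=[[-0.8,-0.4,-0.1],[-0.86,-0.5,-0.1],[-0.86,-0.5,-0.1],[-0.8,-0.4,0],[0,0,0]], rot=[[0,0,0],[0,0,0],[0,0,0],[0,0,0],[0,0,0]], claw=[60,60,60,60,60])

```text
time_s: 45.83
tcp_pos: [0.4079, 0.1994, 0.2616]
eef_rot: [0.964, -0.266, 0.013, 0.003]
ft_force: [0.6, 0.1, -0.9]
gripper_width: 0.06
```

Run:
```python
from h import *
c=snap("top","m");crop(c,180,155,180,110,4,"z1.png")
s=snap("side","m");crop(s,290,165,100,120,5,"z2.png")
h=back(c,(363.5,272.5),.06);p=back(c,(360.8,275.3),.002);print(h,p,np.hypot(*(h-p)[:2]))
```

```text
[ 0.48168902 -0.19569507  0.06      ] [ 0.48019667 -0.19439219  0.002     ] 0.001981064209251948
```

View pics/z1.png

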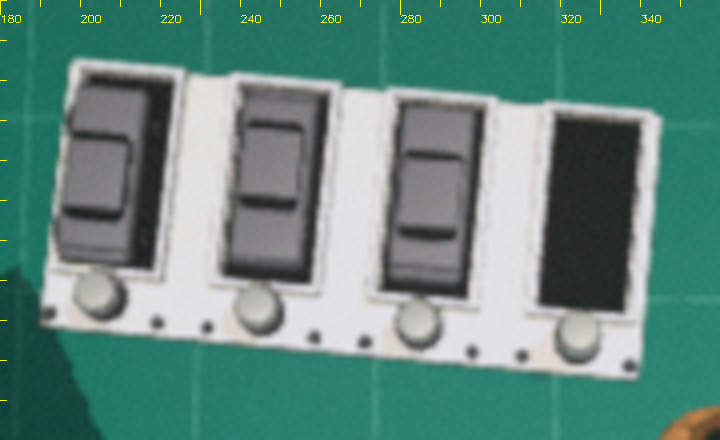

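View pics/z2.png

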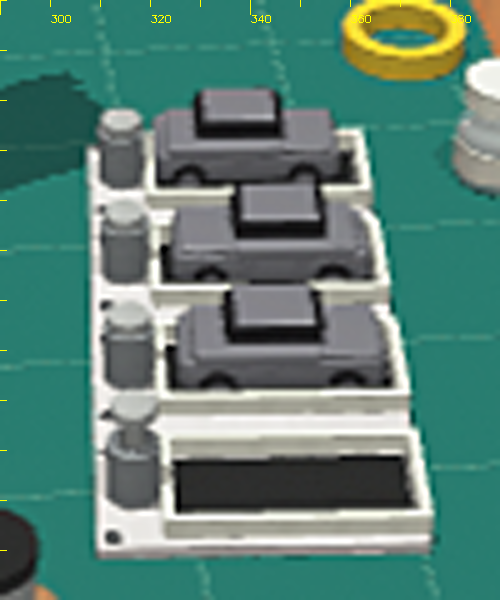

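Run:
```python
from h import *
a=load("side4");b=load("sidem");c=load("topm");d=load("topc")
f=lambda s,x,y,w,h,k:cv2.resize(s["frame"][y:y+h,x:x+w],None,fx=k,fy=k,interpolation=cv2.INTER_CUBIC)
cv2.imwrite("pics/z3.png",np.vstack([f(a,300,170,80,45,8),f(b,300,170,80,45,8)]))
cv2.imwrite("pics/z4.png",np.hstack([f(d,185,165,45,65,8),f(c,185,165,45,65,8)]))
```

```text
(no output)
```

View pics/z3.png

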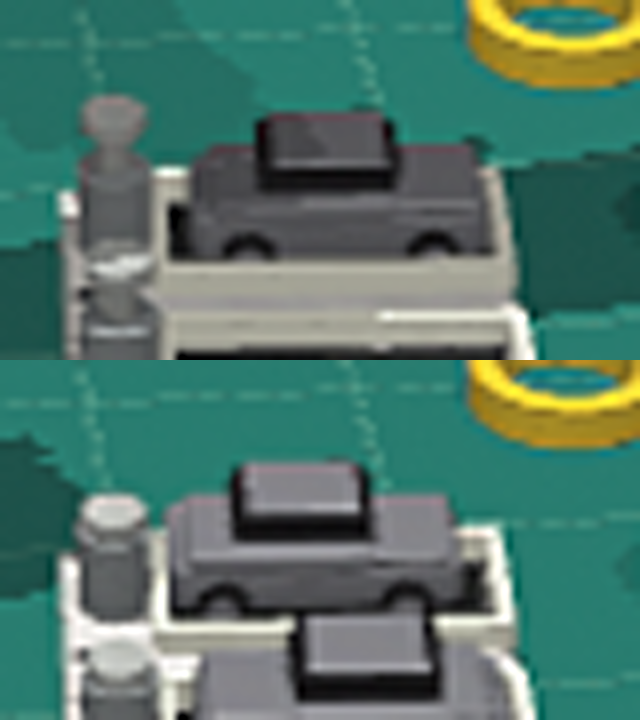

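View pics/z4.png

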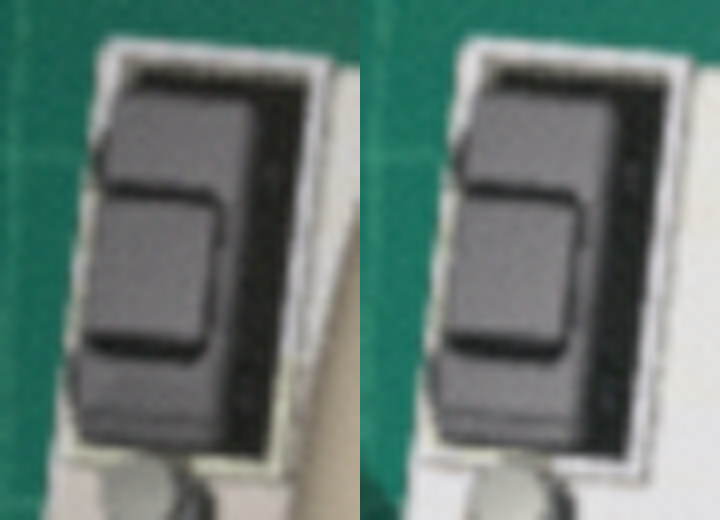

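```bash
cat > ov.py <<'E'
from fit import *
from jig import pts,p as jp
c=load("topm");s=load("sidem")
import sys
x,y,a,dx=jp
def W(X,Y): return np.array([x+np.cos(a)*X-np.sin(a)*Y,y+np.sin(a)*X+np.cos(a)*Y])
X0,Y0,yaw,roll=[float(v) for v in sys.argv[1:5]]; z0=float(sys.argv[5])
# car nose toward -x : car yaw = pi + a
o=W(dx+X0,.132+Y0); R=Rn.from_euler('z',a+np.radians(yaw)+np.pi)*Rn.from_euler('x',np.radians(roll))
def draw(c,x1,y1,w,h,k):
    im=cv2.resize(c["frame"][y1:y1+h,x1:x1+w],None,fx=k,fy=k,interpolation=cv2.INTER_CUBIC)
    for cx,l,wd,za,zb in ((0,.1,.042,.0,.03),(-.004,.048,.033,.03,.044)):
        P={}
        for i in(-1,1):
            for j in(-1,1):
                for z in(za,zb):
                    X=R.apply([cx+i*l/2,j*wd/2,z])+np.r_[o,.008+z0]; P[i,j,z]=((proj(c,X)+.5-[x1,y1])*k).astype(int)
        for A in P:
            for B in P:
                if sum(u!=v for u,v in zip(A,B))==1: cv2.line(im,tuple(P[A]),tuple(P[B]),(0,255,255),1)
    return im
cv2.imwrite("pics/o1.png",draw(c,180,160,60,75,8)); cv2.imwrite("pics/o2.png",draw(s,300,170,80,45,9))
E
python3 ov.py -.006 .006 0 0 0
```

```text
(no output)
```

View pics/o1.png

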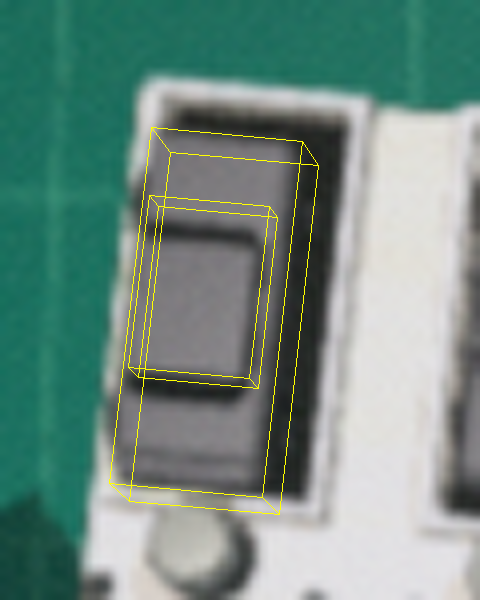

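View pics/o2.png

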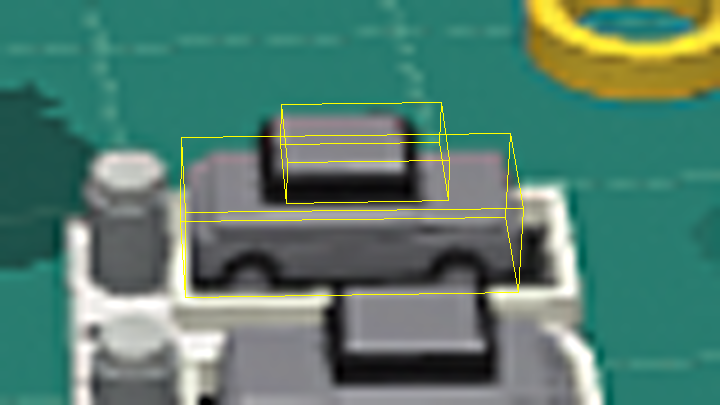

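Run:
```python
from station import manip
print(manip.sign_off())
```

```text
the job is handed in; nothing more can be done
None
```

I put all three grey cars in their own bays and drove down the three pegs of the occupied bays with the mallet. The mallet is back on its cork pad and released, and the middle-sized lampbox's selector is set to three dots. The job was handed in at about 46 s of the 210 s. The pink car, the other control boxes and the bystander items were not touched.

**What the last checks showed:**
- **Pegs:** In the side picture the three caps sit just above their sleeves. The press force rose to 30–47 N at the stops, and the 47 N reading was the mallet on a cap, not the arm. The empty bay's peg is still up.
- **Mallet:** It stands upright, about 2 mm from the pad's centre.
- **Selector:** The gripper angle at release gives about 1.83 rad, and picture readings ranged from about 1.76 to 1.93 rad, against a target of 1.80 ± 0.15. The high readings leave little margin.
- **Cars:** One car (far-left bay, bay numbers not identified) moved about 8 mm in x and about 5 mm in y after I placed it, while the arm was away at another car. I only noticed this after the pegs were down. A comparison of its picture before and after shows a pure shift with no tilt, so I judged it still flat in its bay against the rails and left it.
- **Cameras:** The two views disagreed by about 5 mm in y throughout. I used in-between values for the mallet pad and the knob, and top-view values for the cars and jig.

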